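# Open the sample rack, load it and lock it again

## Task

Open the sample rack: lift the keeper bar that lies over its slots off the pivot pin, turn it end for end and refit it fully home on the pin, flat between the cheeks, with its long end pointing away from the slots. Next stand every loose flooring sample on its short end in the rack, one to a slot, in whichever slots you like. Then lift the keeper off, turn it end for end again and refit it fully home with its long end over the slots, so that the samples are locked in; leave the drill, the glue bottle and the tape roll where they stand.

Things in the scene. Friction and masses are not known exactly. Their poses are not given: they have to be found in the camera images.
- keeper_hole (a point): Axis of the keeper's hole, half-way through its thickness (10 mm above its underside). Axes as the keeper's.
- rack: Fixed white sample rack. Origin: on the table under the middle of its four slots, in a row along x with centres at x = -51, -17, 17, 51 mm. Slots: 22 mm wide along x, floor 10 mm above the table, between 12 mm dividers with rounded tops (52 mm above the table, 50 mm long in y); the one at x = 34 carries a slim rest 6 mm thick, 20 mm wide in y, 98 mm tall. Walls along x, 68 mm apart, tops 44 mm above the table, bound the slots in y.
- pin_foot (a point): Foot of the upright steel pivot pin (12 mm thick, 32 mm tall, tapered tip), on a post (44 x 54 mm, 98 mm tall) at x = +98 mm in the rack's frame; axes as the rack's. Two cheeks on the post (10 mm high, 44 mm long in x, 38 mm apart in y) flank the pin, so a bar on it lies along x and cannot swing round. Behind the post a rest 20 mm wide in y, as tall, reaches to x = +148 mm.
- keeper_mid (a point): Centre of the keeper: loose dark wooden bar 185 mm long (x), 32 wide (y), 20 thick (z), 100 g, with a 16 mm hole (along z) 62.5 mm from here towards -x; short end -x, with a steel weight 8 mm high on top; long end +x. Centre of mass 29 mm from the hole. It starts on the pin, flat on the post, long end over the slots; there it clears the tops of standing samples by 8 mm.
- sample1_mid (a point): Centre of a loose pale wooden flooring sample, a plain board 80 mm long (x), 60 mm wide (y), 16 mm thick (z), about 60 g; it starts lying flat on the table. Samples are all alike, either end and either face will do; two to four are present.
- sample2_mid (a point): Centre of a loose pale wooden flooring sample, a plain board 80 mm long (x), 60 mm wide (y), 16 mm thick (z), about 60 g; it starts lying flat on the table. Samples are all alike, either end and either face will do; two to four are present.
- sample3_mid (a point): Centre of a loose pale wooden flooring sample, a plain board 80 mm long (x), 60 mm wide (y), 16 mm thick (z), about 60 g; it starts lying flat on the table. Samples are all alike, either end and either face will do; two to four are present.
- sample4_mid (a point): Centre of a loose pale wooden flooring sample, a plain board 80 mm long (x), 60 mm wide (y), 16 mm thick (z), about 60 g; it starts lying flat on the table. Samples are all alike, either end and either face will do; two to four are present.
- drill: Bystander: grey and black cordless drill standing on its battery, 120 x 75 mm foot, 195 mm tall, origin under the foot's centre.
- glue: Bystander: white bottle, 56 mm in diameter, 150 mm tall, origin under its centre.
- tape_roll: Bystander: roll of green masking tape lying flat, 100 mm in diameter, 24 mm tall, origin under its centre.
Things that resemble listed ones, but are neither listed nor needed, are in the scene too. What is shaped like the part that bears sample2_mid but green or pink is not meant.

How it is judged:
On the way, in this order (a step that is already met when the one before it is completed fails the run):
1. the keeper is back on its pin the other way round, fully home, its long end away from the slots (horizontal distance between keeper_hole and pin_foot below 0.005 m and angle between keeper_mid's own z axis and vertical below 0.06 rad and angle between the x axis of keeper_mid and the x axis of rack, either way round below 0.2 rad and x of keeper_mid in the frame of rack between 0.147 and 0.174 m and z of keeper_hole in the frame of pin_foot between 0.005 and 0.0135 m), for 0.2 s.
2. every sample stands on its short end in a slot of the rack (x of sample1_mid in the frame of rack between -0.064 and 0.064 m and y of sample1_mid in the frame of rack between -0.012 and 0.012 m and z of sample1_mid in the frame of rack between 0.043 and 0.056 m and angle between sample1_mid's own z axis and vertical between 1.36 and 1.78 rad and angle between sample1_mid's own y axis and vertical between 1.45 and 1.69 rad and x of sample2_mid in the frame of rack between -0.064 and 0.064 m and y of sample2_mid in the frame of rack between -0.012 and 0.012 m and z of sample2_mid in the frame of rack between 0.043 and 0.056 m and angle between sample2_mid's own z axis and vertical between 1.36 and 1.78 rad and angle between sample2_mid's own y axis and vertical between 1.45 and 1.69 rad and x of sample3_mid in the frame of rack between -0.064 and 0.064 m and y of sample3_mid in the frame of rack between -0.012 and 0.012 m and z of sample3_mid in the frame of rack between 0.043 and 0.056 m and angle between sample3_mid's own z axis and vertical between 1.36 and 1.78 rad and angle between sample3_mid's own y axis and vertical between 1.45 and 1.69 rad and x of sample4_mid in the frame of rack between -0.064 and 0.064 m and y of sample4_mid in the frame of rack between -0.012 and 0.012 m and z of sample4_mid in the frame of rack between 0.043 and 0.056 m and angle between sample4_mid's own z axis and vertical between 1.36 and 1.78 rad and angle between sample4_mid's own y axis and vertical between 1.45 and 1.69 rad), for 0.2 s.
At the end, for the whole second after the job is handed in: Every sample on its short end on a slot floor (lean under 0.2 rad, within 12 mm of the row's middle); keeper on the pin, long end over the slots, flat on the post (hole within 5 mm of the pin axis, underside within 3.5 mm of the post top, level to 0.06 rad); all at rest (all of step 2 and horizontal distance between keeper_hole and pin_foot below 0.005 m and angle between keeper_mid's own z axis and vertical below 0.06 rad and angle between the x axis of keeper_mid and the x axis of rack, either way round below 0.2 rad and x of keeper_mid in the frame of rack between 0.022 and 0.049 m and z of keeper_hole in the frame of pin_foot between 0.005 and 0.0135 m and linear speed of each of keeper, sample1, sample2, sample3, sample4 below 0.02 m/s); the robot touches nothing.
It fails at once if a bystander (drill, bottle, tape roll) is shifted more than 30 mm (distance of any of drill, glue, tape_roll from where it was at the start of the episode above 0.03 m).
Of sample1, sample2, sample3, sample4 only 2 to 4 are there at a start; the rules pass over those that are not, and their reading is None.
At some moment in a run one of sample1, sample2, sample3, sample4 may be knocked a few centimetres aside while the robot is not near it.
It also fails if it takes over 210 s, if anything falls off the work surface, if the arm or the gripper's body presses on something with over 40 N, if the wrist force passes 120 N, or if a joint passes its speed limit or range.

## Robot

A 6-joint arm with a two-finger parallel gripper is mounted at the origin on the work surface. World frame = base frame: x ahead of the robot, y to its left, z up, the work surface at z = 0. Lengths are in m, angles in rad, forces in N, time in s.
With the tool pointing down it reaches from about 0.225 to 0.875 m from the base axis. Payload 3.4 kg.
Tool frame: the origin (TCP) lies on the mounting face of the last link; the fingertips stand 173 mm ahead of it and the grasp point (between the pads) lies 155 mm ahead of it; y points along the fingers, x is the direction in which the jaws open and shut, and the axes are right-handed (so a half turn about y gives the same grasp; the last joint's range is limited). The gripper opens to 85 mm and grips with 20 to 120 N. Pads are 22 mm wide; open, the fingers measure 114 mm over their backs; the gripper's body (76 mm by 85 mm) begins 54 mm behind the grasp point. The pads swing forward as they close: fully open they stand 13 mm farther back than shut.
Start: joints at [1.186, 0.276, 1.505, -0, 1.361, -0.121], TCP at [0.15, 0.555, 0.405] pointing down, gripper open.
Joint ranges: [-2.89, 2.89], [-0.75, 2.08], [0.22, 2.7], [-1.18, 4.32], [0.11, 2.71], [-2.7, 2.7]. Speed limits (rad/s): [2.57, 2.57, 3.14, 3.14, 3.14, 3.14].

## Interface

Orientations are given as a unit quaternion [w, x, y, z].
In Python, from rig import manip, vision, ticket gives the robot as it stands.
- The arm moves only by the tool arm_command, never from a script. Its argument "increments" is one flat list of numbers, 7 for each row, row after row: the turn, a rotation vector about the tool's x, y, z in rad, then the shift along the tool's x, y, z in cm, then the closure, from 0 (fully open) to 1 (shut). In form: [wx, wy, wz, tx, ty, tz, hand, wx, wy, wz, tx, ty, tz, hand, ...]. A call has 1 to 8 rows; each row shifts and turns the commanded pose from where the row before left it, along the tool's axes as they then stand; what a row does not reach is not made up. A row lasts 1/8 s, in which the tool goes at most 62.5 mm and 10.7 degrees, less where a joint would pass 70% of its speed; a pose out of reach is approached as far as the arm can. A call is refused whole if a number of a shift passes 6.25 or a number of a turn 0.188, either way. A call with a gripper value outside its range is refused whole. The fingers move at their own pace and stop on an object; "grip_force" is the grip in N (left out, the last holds). Time passes only in rows, so rows that do not move let the fingers close. It gives the time, the measured TCP pose, the force and the opening at its end, in the units of the state.
- manip.get_state(): the state, without advancing time (a new reading comes with each control period).
- vision.get_image(name): name is "scene" or "side" or "wrist"; returns the picture (480x640x3 uint8, red, green, blue); there is no depth.
- vision.camera_params(name): a dict with "vfov" (degrees; the focal length in pixels is half the picture's height over the tangent of half this angle, whatever the lens; pixels are square), "cx", "cy" (the principal point, pixels), "R" (3x3) and "t" (3): a world point X has camera coordinates R X + t. Camera axes: x right, y down, z forward; pixel columns grow to the right and rows downward; lengths in m; the calibration is good to about 2 mm. A picture is of the moment at which its call begins: read the wrist's pose just before it. camera_params takes no time and is no camera call; for the wrist camera it gives the pose at the moment of the call.
- ticket.sign_off(): hands the job in, once; it reports no verdict.
The state is a dict: "clock": time; "qpos": joint angles; "qd": joint speeds; "effort": joint torques, N m; "position": TCP position; "ee_rot": TCP orientation; "contact_force": force on the tool from outside, world axes, zero at the start; "moment": the same for the moment, N m; "width": finger opening in m.
Only numpy, scipy, OpenCV 4.12 (cv2) and the standard library are available. Lean on these libraries where they do the work, as an engineer would, in place of code of your own. Each camera call takes 0.05 s, during which the arm holds its last target.

## Working session

There is one attempt and no reset: what is moved stays moved. The work goes in short steps, Python scripts to look and compute and a tool call to move; the robot and the scene stay as the last step left them, time stands still between calls to the robot, and variables do not carry over. Pictures are saved under pics/ and viewed, and the job is handed in when it is done.

Besides the shell and the picture viewer there is one more tool, called after ">>>" by a JSON object that holds its "fn" and its "kwargs". arm_command: Moves the arm, as the interface text tells. Its arguments: {"type":"object","properties":{"increments":{"type":"array"},"grip_force":{"type":"number"}},"required":["increments"]}

```bash
ls; mkdir -p pics; python3 - <<'E'
from rig import manip, vision, ticket
import cv2
print(manip.get_state())
for n in ["scene","side","wrist"]:
    print(n,vision.camera_params(n))
    cv2.imwrite(f"pics/{n}0.png",vision.get_image(n)[:,:,::-1])
E
```

```text
pics
{'clock': 0.0, 'qpos': array([ 1.18599757e+00,  2.76587163e-01,  1.50613024e+00, -5.50715461e-06,
        1.36070166e+00, -1.21018538e-01]), 'qd': array([ 0.00037253, -0.00054724,  0.00022412, -0.00070219, -0.00055927,
        0.00105224]), 'effort': array([-4.06329837e-04, -4.16780519e+01, -2.45801336e+01, -2.06949803e-04,
        1.12537615e-02,  9.42892399e-06]), 'position': array([0.14985628, 0.55490691, 0.40384504]), 'ee_rot': array([-0.56108164,  0.56174057,  0.4293483 , -0.43045902]), 'contact_force': array([0.05611722, 0.19114012, 0.08161222]), 'moment': array([ 0.010461  , -0.00160221,  0.00838787]), 'width': 0.08515846765408219}
scene {'vfov': 53.800152835670765, 'cx': 316.1019222059791, 'cy': 235.39777616513123, 'R': array([[ 0.86065482,  0.50897023, -0.01491909],
       [ 0.26668481, -0.47552934, -0.83830249],
       [-0.43376547,  0.71751038, -0.54500125]]), 't': array([-0.50284944, -0.05947395,  1.58935632])}
side {'vfov': 43.97435041296002, 'cx': 324.59163358519163, 'cy': 239.57038526955645, 'R': array([[ 0.72250922, -0.69131378,  0.00810409],
       [-0.38837846, -0.41554578, -0.8224864 ],
       [ 0.5719638 ,  0.59110656, -0.56872704]]), 't': array([-0.40030083,  0.29382202,  1.10882675])}
wrist {'vfov': 64.08476262311582, 'cx': 320.2730579163895, 'cy': 237.67413636683713, 'R': array([[ 0.26145245,  0.96521426, -0.00201469],
       [ 0.92877643, -0.25101314,  0.27270268],
       [ 0.2627108 , -0.07316998, -0.96209625]]), 't': array([-0.57410268, -0.03571816,  0.37832154])}
```

View pics/scene0.png

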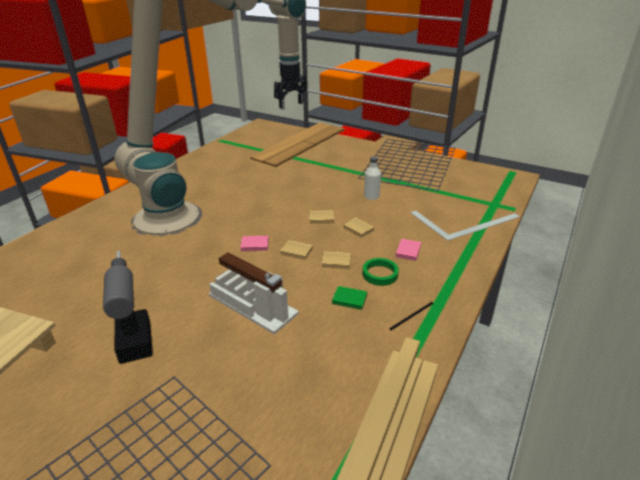

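View pics/side0.png

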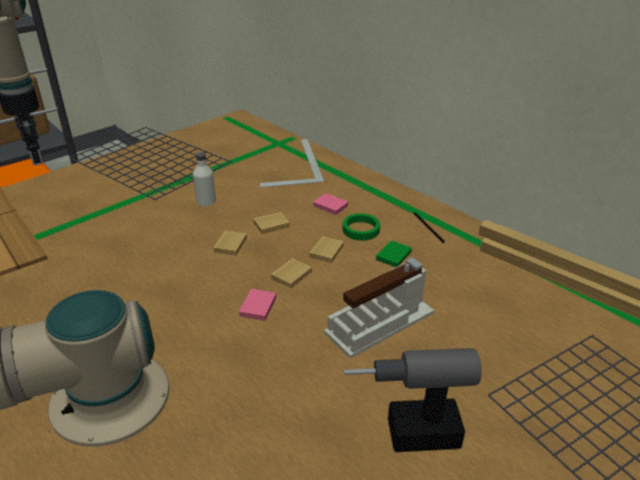

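View pics/wrist0.png

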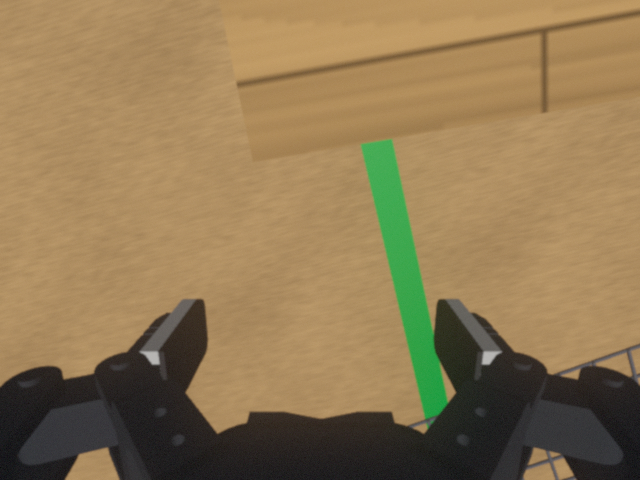

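```bash
cat > h.py <<'E'
import numpy as np, cv2
from scipy.spatial.transform import Rotation as Rn
from rig import manip, vision, ticket
class Cam:
    def __init__(s,n,p=None):
        p=p or vision.camera_params(n); s.f=240/np.tan(np.radians(p['vfov'])/2); s.c=np.array([p['cx'],p['cy']]); s.R=np.array(p['R']); s.t=np.array(p['t'])
        s.C=-s.R.T@s.t
    def proj(s,X):
        Y=np.atleast_2d(X)@s.R.T+s.t; return Y[:,:2]/Y[:,2:]*s.f+s.c
    def onz(s,uv,z=0.):
        uv=np.atleast_2d(uv).astype(float); d=np.c_[(uv-s.c)/s.f,np.ones(len(uv))]@s.R
        k=(z-s.C[2])/d[:,2]; return s.C+d*k[:,None]
def tri(cs,uvs):
    A=[];b=[]
    for c,uv in zip(cs,uvs):
        d=np.r_[(np.array(uv)-c.c)/c.f,1]@c.R; d/=np.linalg.norm(d); P=np.eye(3)-np.outer(d,d); A.append(P); b.append(P@c.C)
    return np.linalg.lstsq(np.vstack(A),np.hstack(b),rcond=None)[0]
def pale(img,lo=(15,70,150),hi=(28,140,255)):
    return cv2.inRange(cv2.cvtColor(img,cv2.COLOR_RGB2HSV),lo,hi)
def q2R(q): return Rn.from_quat(np.r_[q[1:],q[0]])
E
python3 - <<'E'
from h import *
a=cv2.imread('pics/scene0.png');b=cv2.imread('pics/side0.png')
cv2.imwrite('pics/c1.png',cv2.resize(a[195:335,195:395],None,fx=4,fy=4,interpolation=cv2.INTER_CUBIC)[:600])
cv2.imwrite('pics/c2.png',cv2.resize(b[190:360,210:450],None,fx=3.33,fy=3.33,interpolation=cv2.INTER_CUBIC)[:600])
s=Cam('scene');d=Cam('side')
print(s.C,d.C)
for u,v in [((321,216),(271,222)),((358,227),(326,248)),((296,249),(230,242)),((296,249),(291,272)),((336,259),(326,248)),((321,216),(230,242)),((358,227),(271,222))]:
    print(u,v,s.onz(u,.016),d.onz(v,.016),tri([s,d],[u,v]))
E
```

```text
[ 1.13804849 -0.91272587  0.80884197] [-0.23087357 -0.81007174  0.87552844]
(321, 216) (271, 222) [[0.46161002 0.23944972 0.016     ]] [[0.58633196 0.23956485 0.016     ]] [0.51715797 0.14832591 0.08452208]
(358, 227) (326, 248) [[0.59758271 0.23755202 0.016     ]] [[0.61058054 0.05420096 0.016     ]] [0.63550882 0.10412151 0.04228296]
(296, 249) (230, 242) [[0.49276791 0.0387458  0.016     ]] [[0.45179554 0.23840263 0.016     ]] [ 0.43253124  0.16743983 -0.00825786]
(296, 249) (291, 272) [[0.49276791 0.0387458  0.016     ]] [[0.4829197  0.04028137 0.016     ]] [0.48783796 0.04608834 0.01000052]
(336, 259) (326, 248) [[0.61944292 0.05251717 0.016     ]] [[0.61058054 0.05420096 0.016     ]] [0.61579313 0.05945433 0.01052863]
(321, 216) (230, 242) [[0.46161002 0.23944972 0.016     ]] [[0.45179554 0.23840263 0.016     ]] [0.45700732 0.24674825 0.01009672]
(358, 227) (271, 222) [[0.59758271 0.23755202 0.016     ]] [[0.58633196 0.23956485 0.016     ]] [0.59280531 0.24781766 0.00907822]
```

View pics/c1.png

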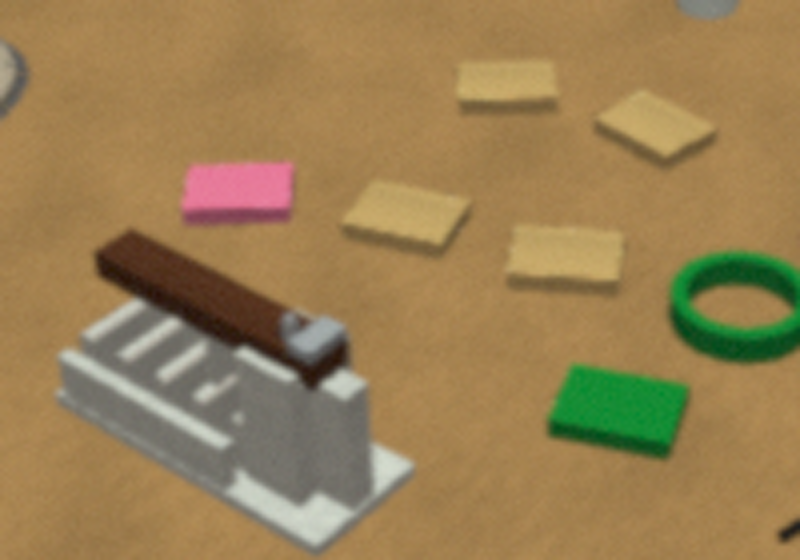

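View pics/c2.png

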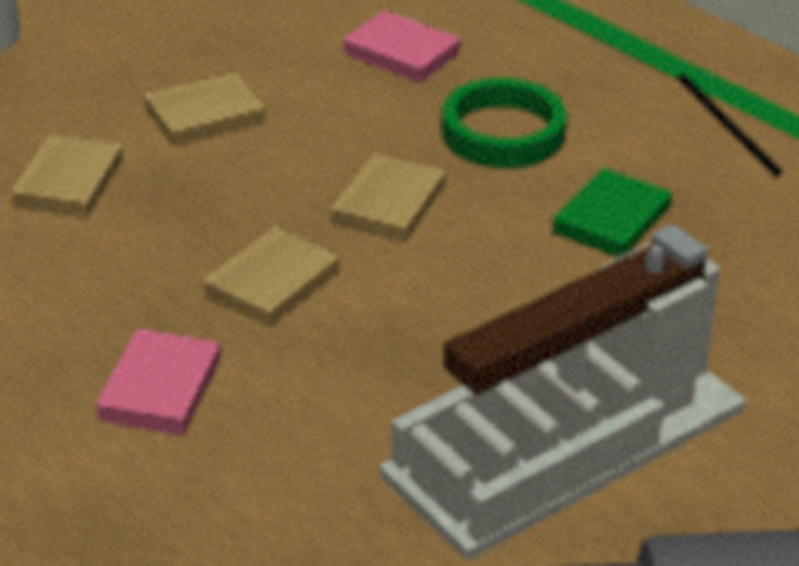

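```bash
python3 - <<'E'
from h import *
s=Cam('scene');d=Cam('side')
print('long end', s.onz([(227.5,252.75),(219.25,259.5)],.118), d.onz([(343.6,294.5),(353.5,301.7)],.118))
print('pin',tri([s,d],[(267.5,273.5),(406.7,264.5)]), s.onz((267.5,273.5),.128),d.onz((406.7,264.5),.128))
print('base',s.onz([(274.5,332.5),(209.25,294.5),(298.25,312)],.0), d.onz(np.array([(470,553),(383,468),(743,403)])/3.33+(210,190),0))
print('drill',s.onz((133,340),0), 'glue', s.onz((372,195),0),'tape',s.onz((380,272),0.0))
print(q2R(manip.get_state()['ee_rot']).as_matrix())
p=manip.get_state()['position'];c=Cam('wrist');R=q2R(manip.get_state()['ee_rot']).as_matrix();print('cam in tool',R.T@(c.C-p), c.R@R)
E
```

```text
long end [[ 0.43246965 -0.18355972  0.118     ]
 [ 0.43335202 -0.21665892  0.118     ]] [[ 0.42639557 -0.18639642  0.118     ]
 [ 0.42500874 -0.21492236  0.118     ]]
pin [ 0.58174413 -0.21678684  0.12961421] [[ 0.58009484 -0.21413207  0.128     ]] [[ 0.58292296 -0.21639336  0.128     ]]
base [[ 0.62420327 -0.26278902  0.        ]
 [ 0.39367677 -0.2330586   0.        ]
 [ 0.63496481 -0.17390197  0.        ]] [[ 4.02907033e-01 -2.35492217e-01  1.11022302e-16]
 [ 4.15803199e-01 -1.45776061e-01  0.00000000e+00]
 [ 6.32938361e-01 -2.64696364e-01  0.00000000e+00]]
drill [[ 3.47816165e-01 -4.49065141e-01 -1.11022302e-16]] glue [[0.53403757 0.48010946 0.        ]] tape [[0.74560215 0.07799289 0.        ]]
[[ 2.60775082e-01 -5.16150910e-04 -9.65399446e-01]
 [ 9.65398695e-01 -1.21774485e-03  2.60775530e-01]
 [-1.31020973e-03 -9.99999125e-01  1.80733902e-04]]
cam in tool [0.00012927 0.03140693 0.06838288] [[ 9.99999652e-01  4.51831664e-04 -7.02025184e-04]
 [-5.52069354e-04 -2.72905933e-01 -9.62040564e-01]
 [-6.26267227e-04  9.62040616e-01 -2.72905589e-01]]
```

```bash
cat >> h.py <<'E'
import json
def st():
    s=manip.get_state(); R=q2R(s['ee_rot'])
    open('log.jsonl','a').write(json.dumps([list(map(float,s['qpos'])),list(map(float,s['position'])),list(map(float,s['ee_rot']))])+'\n')
    return s,np.array(s['position']),R
def down(yawx,tilt=0.,):
    """tool x (jaw) at world yaw; y down; then turned about tool x by tilt"""
    c,s_=np.cos(yawx),np.sin(yawx); x=np.array([c,s_,0]);y=np.array([0,0,-1.]);z=np.cross(x,y)
    return Rn.from_matrix(np.c_[x,y,z])*Rn.from_rotvec([tilt,0,0])
def plan(p0,R0,p1,R1,n=None,hand=0,flatturn=None,vmax=5.5,wmax=.17,off=.155):
    """straight path of the grasp point; prints calls"""
    rv=(R0.inv()*R1).as_rotvec() if flatturn is None else np.array(flatturn)
    y=np.array([0,off,0]); g0=p0+R0.apply(y); g1=p1+R1.apply(y)
    if n is None:
        for n in range(1,200):
            if np.linalg.norm(rv)/n<=wmax and max(np.linalg.norm(p1-p0),np.linalg.norm(g1-g0))/n<=vmax/100: break
    rows=[];p=p0.copy();R=R0
    for i in range(n):
        w=np.round(rv/n,3); Rn_=R*Rn.from_rotvec(w)
        g=g0+(g1-g0)*(i+1)/n; pn=g-Rn_.apply(y)
        t=np.round(R.inv().apply(pn-p)*100,2)
        p=p+R.apply(t/100); R=Rn_
        rows.append(list(map(float,w))+list(map(float,t))+[hand])
    print('end',p.round(4),'err mm',((p1-p)*1e3).round(1),'rot err',(R.inv()*R1).as_rotvec().round(3))
    for i in range(0,n,8): print('CALL',','.join(f'{v:g}' for r in rows[i:i+8] for v in r))
    return p,R
E
python3 - <<'E'
from h import *
s,p,R=st()
plan(p,R,np.array([.47,-.20,.42]),down(np.radians(82.6)))
E
```

```text
end [ 0.47   -0.1998  0.42  ] err mm [-0.  -0.2 -0. ] rot err [-0.     0.    -0.001]
CALL -0,-0.009,-0,-4.3,-0.1,-3.37,0,-0,-0.009,-0,-4.33,-0.1,-3.34,0,-0,-0.009,-0,-4.36,-0.1,-3.29,0,-0,-0.009,-0,-4.39,-0.1,-3.26,0,-0,-0.009,-0,-4.42,-0.11,-3.21,0,-0,-0.009,-0,-4.45,-0.1,-3.18,0,-0,-0.009,-0,-4.48,-0.1,-3.13,0,-0,-0.009,-0,-4.51,-0.1,-3.1,0
CALL -0,-0.009,-0,-4.53,-0.1,-3.05,0,-0,-0.009,-0,-4.56,-0.1,-3.02,0,-0,-0.009,-0,-4.59,-0.1,-2.97,0,-0,-0.009,-0,-4.61,-0.1,-2.93,0,-0,-0.009,-0,-4.64,-0.11,-2.89,0,-0,-0.009,-0,-4.66,-0.1,-2.85,0,-0,-0.009,-0,-4.7,-0.1,-2.8,0
```

>>> {"fn": "arm_command", "kwargs": {"increments": [0, -0.009, 0, -4.3, -0.1, -3.35, 0, 0, -0.009, 0, -4.33, -0.1, -3.34, 0, 0, -0.009, 0, -4.36, -0.1, -3.29, 0, 0, -0.009, 0, -4.39, -0.1, -3.26, 0, 0, -0.009, 0, -4.42, -0.1, -3.21, 0, 0, -0.009, 0, -4.45, -0.1, -3.18, 0, 0, -0.009, 0, -4.48, -0.1, -3.13, 0, 0, -0.009, 0, -4.5, -0.1, -3.1, 0]}}

```text
clock: 1.15
position: [0.3207, 0.151, 0.4128]
ee_rot: [-0.545, 0.546, 0.45, -0.45]
contact_force: [0.6, -0.8, -0.2]
width: 0.0855
```

>>> {"fn": "arm_command", "kwargs": {"increments": [0, -0.009, 0, -4.53, -0.1, -3.05, 0, 0, -0.009, 0, -4.56, -0.1, -3.02, 0, 0, -0.009, 0, -4.59, -0.1, -2.97, 0, 0, -0.009, 0, -4.6, -0.1, -2.93, 0, 0, -0.009, 0, -4.64, -0.1, -2.9, 0, 0, -0.009, 0, -4.66, -0.1, -2.85, 0, 0, -0.009, 0, -4.7, -0.1, -2.8, 0, 0, 0, 0, 0, 0, 0, 0]}}

```text
clock: 2.15
position: [0.4713, -0.2029, 0.4189]
ee_rot: [-0.532, 0.532, 0.466, -0.466]
contact_force: [-0.8, 0.4, -0.3]
width: 0.0855
```

```bash
cat > snap.py <<'E'
import sys
from h import *
n,name=sys.argv[1:3]
s,p,R=st(); prm=vision.camera_params(n); im=vision.get_image(n)
cv2.imwrite(f'pics/{name}.png',im[:,:,::-1]); json.dump({k:(v.tolist() if hasattr(v,'tolist') else v) for k,v in prm.items()},open(f'pics/{name}.json','w'))
print(s['clock'],p.round(4),R.as_matrix().round(3).tolist(),s['qpos'].round(3),s['width'],s['contact_force'].round(2))
E
python3 snap.py wrist w1
```

```text
2.15 [ 0.4713 -0.2029  0.4189] [[0.132, -0.0, -0.991], [0.991, -0.001, 0.132], [-0.001, -1.0, -0.0]] [-5.420e-01  1.740e-01  1.607e+00 -1.000e-03  1.360e+00 -1.980e+00] 0.08550953442886834 [-0.84  0.41 -0.29]
```

View pics/w1.png

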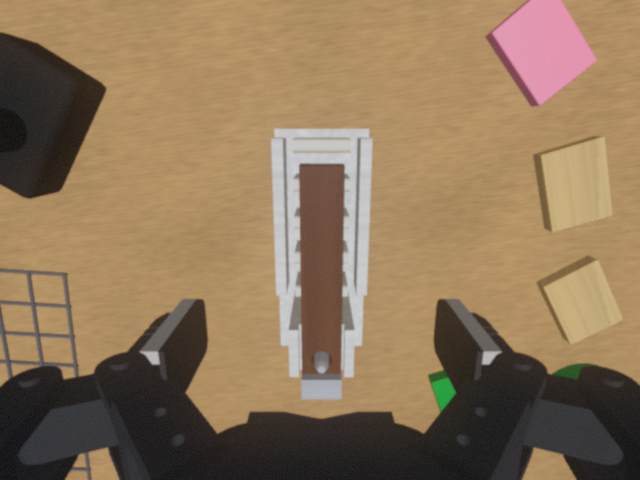

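```bash
python3 - <<'E'
from h import *
c=Cam('w',json.load(open('pics/w1.json')))
im=cv2.imread('pics/w1.png'); cv2.imwrite('pics/c3.png',cv2.resize(im[110:420,250:400],None,fx=1.9*1,fy=1.9,interpolation=cv2.INTER_CUBIC))
print(c.C)
print('pin tip',c.onz((321.5,353),.13)); k=c.onz([(300,165),(344,164)],.118); print('long end',k,k.mean(0),np.linalg.norm(k[0]-k[1]))
k2=c.onz([(302,374),(342,374)],.118);print(k2)
w=c.onz([(275,138),(369,137),(276,292),(366,292)],.044);print(w)
for e in (k.mean(0),): 
    for tip in (c.onz((321.5,353),.13)[0],c.onz((321.5,362),.13)[0]):
        d=tip-e; print(np.hypot(*d[:2]),np.degrees(np.arctan2(d[1],d[0])))
E
```

```text
[ 0.40355501 -0.19379087  0.38748047]
pin tip [[ 0.56667583 -0.21506164  0.13      ]]
long end [[ 0.42549333 -0.21126088  0.118     ]
 [ 0.4288671  -0.18094976  0.118     ]] [ 0.42718022 -0.19610532  0.118     ] 0.030498307786792647
[[ 0.59140334 -0.23431879  0.118     ]
 [ 0.5956954  -0.20210685  0.118     ]]
[[ 0.40578725 -0.2341479   0.044     ]
 [ 0.41578881 -0.15327591  0.044     ]
 [ 0.54865788 -0.25703946  0.044     ]
 [ 0.5602186  -0.17050127  0.044     ]]
0.140777724847647 -7.738628304038353
0.14863909063244085 -7.730841892138441
```

View pics/c3.png

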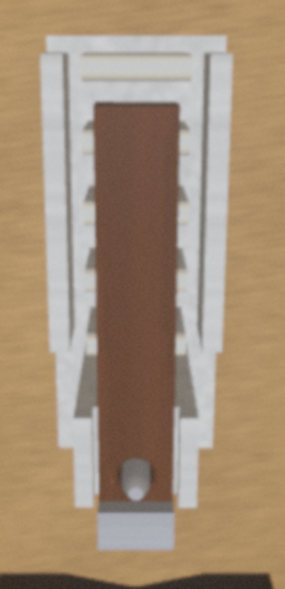

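```bash
python3 - <<'E'
from h import *
c=Cam('w',json.load(open('pics/w1.json')))
e=c.onz((322,164.5),.118)[0]
for v in (352,357,362,366,370,372):
    for z in (.118,.130):
        t=c.onz((321.3,v),z)[0];d=t-e;print(v,z,t.round(4),np.hypot(*d[:2]).round(4),np.degrees(np.arctan2(d[1],d[0])).round(2))
k=c.onz([(321.5,374),(322,164.5)],.118);print(k,np.linalg.norm(k[0]-k[1]))
E
```

```text
352 0.118 [ 0.5734 -0.2161  0.118 ] 0.1475 -7.79
352 0.13 [ 0.5658 -0.2151  0.13  ] 0.1399 -7.8
357 0.118 [ 0.5779 -0.2167  0.118 ] 0.1521 -7.78
357 0.13 [ 0.5701 -0.2157  0.13  ] 0.1443 -7.8
362 0.118 [ 0.5824 -0.2173  0.118 ] 0.1567 -7.78
362 0.13 [ 0.5744 -0.2163  0.13  ] 0.1486 -7.79
366 0.118 [ 0.5861 -0.2178  0.118 ] 0.1604 -7.77
366 0.13 [ 0.5779 -0.2167  0.13  ] 0.1522 -7.79
370 0.118 [ 0.5898 -0.2183  0.118 ] 0.1641 -7.77
370 0.13 [ 0.5815 -0.2172  0.13  ] 0.1557 -7.78
372 0.118 [ 0.5916 -0.2185  0.118 ] 0.166 -7.77
372 0.13 [ 0.5832 -0.2174  0.13  ] 0.1575 -7.78
[[ 0.59349588 -0.21861423  0.118     ]
 [ 0.42718093 -0.19609891  0.118     ]] 0.1678320669342757
```

```bash
python3 - <<'E'
from h import *
s,p,R=st(); T=down(np.radians(82.25))
a,b=plan(p,R,np.array([.5453,-.2121,.30]),T)
plan(a,b,np.array([.5453,-.2121,.272]),T,n=3)
E
```

```text
end [ 0.5451 -0.2122  0.3   ] err mm [0.2 0.1 0. ] rot err [0.001 0.001 0.001]
CALL -0.001,0.001,0,-0.05,3.96,-2.53,0,-0.001,0.001,0,-0.05,3.95,-2.52,0,-0.001,0.001,0,-0.05,3.97,-2.52,0
end [ 0.545  -0.2123  0.272 ] err mm [0.3 0.2 0. ] rot err [0.001 0.001 0.001]
CALL 0,0,0,-0,0.93,0,0,0,0,0,-0,0.93,0.01,0,0,0,0,-0.01,0.94,-0,0
```

>>> {"fn": "arm_command", "kwargs": {"increments": [-0.001, 0.001, 0, -0.05, 3.96, -2.53, 0, -0.001, 0.001, 0, -0.05, 3.95, -2.53, 0, 0, 0.001, 0, -0.05, 3.96, -2.52, 0, 0, 0, 0, 0, 0, 0, 0]}}

```text
clock: 2.7
position: [0.5447, -0.209, 0.2978]
ee_rot: [0.533, -0.529, -0.466, 0.467]
contact_force: [-0.6, 0.4, -0.2]
width: 0.0855
```

```bash
python3 snap.py wrist w2; python3 snap.py side s2; python3 - <<'E'
import cv2
a=cv2.imread('pics/s2.png');cv2.imwrite('pics/s2c.png',cv2.resize(a[150:360,300:460],None,fx=2.8,fy=2.8))
E
```

```text
2.7 [ 0.5447 -0.209   0.2978] [[0.13, -0.005, -0.992], [0.992, 0.004, 0.13], [0.003, -1.0, 0.005]] [-4.860e-01  3.670e-01  1.648e+00  1.000e-03  1.132e+00 -1.927e+00] 0.08549948127912048 [-0.57  0.44 -0.22]
2.75 [ 0.5445 -0.2093  0.3   ] [[0.13, -0.002, -0.992], [0.992, 0.002, 0.13], [0.002, -1.0, 0.002]] [-4.860e-01  3.640e-01  1.646e+00  1.000e-03  1.133e+00 -1.928e+00] 0.08550062510093538 [-0.38  0.49  0.02]
```

View pics/w2.png

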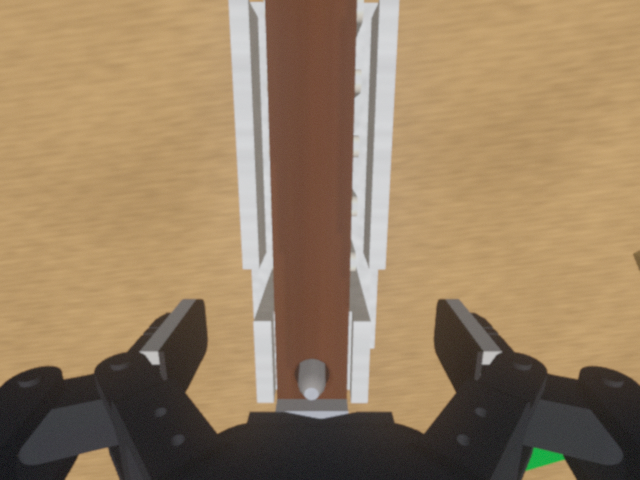

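View pics/s2c.png

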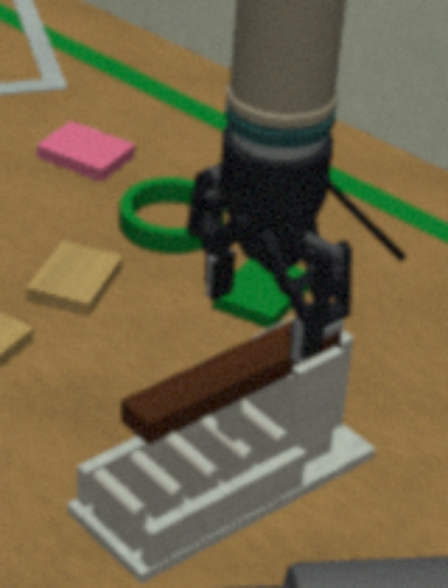

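```bash
python3 - <<'E'
from h import *
c=Cam('w',json.load(open('pics/w2.json')))
for v in (388,392,396): print(c.onz((312,v),.130))
k=c.onz([(274,250),(350,250),(278,398),(347,398)],.118);print(k,np.linalg.norm(k[0]-k[1]))
d=k[2:].mean(0)-k[:2].mean(0);print(np.degrees(np.arctan2(d[1],d[0])))
s,p,R=st();print(p, R.as_matrix().round(4).tolist()); 
# lateral offset of keeper line from tool axis
T=down(np.radians(82.25))
plan(p,R,np.array([.5453,-.2121,.272]),T,n=4)
E
```

```text
[[ 0.57840739 -0.21639217  0.13      ]]
[[ 0.5803329 -0.2166566  0.13     ]]
[[ 0.58227103 -0.21692277  0.13      ]]
[[ 0.52055203 -0.22425089  0.118     ]
 [ 0.52460411 -0.19362729  0.118     ]
 [ 0.59053173 -0.23391526  0.118     ]
 [ 0.59469819 -0.20273923  0.118     ]] 0.030890521644677562
-7.634750538185035
[ 0.54454831 -0.20964781  0.30149508] [[0.1302, 0.0007, -0.9915], [0.9915, 0.0005, 0.1302], [0.0006, -1.0, -0.0006]]
end [ 0.5452 -0.2121  0.272 ] err mm [0.1 0.  0. ] rot err [0.001 0.001 0.001]
CALL 0,0.001,0,-0.06,0.74,-0.02,0,0,0.001,0,-0.06,0.73,-0.03,0,0,0.001,0,-0.06,0.74,-0.02,0,0,0.001,0,-0.06,0.74,-0.03,0
```

>>> {"fn": "arm_command", "kwargs": {"increments": [0, 0.001, 0, -0.06, 0.74, -0.02, 0, 0, 0.001, 0, -0.06, 0.74, -0.02, 0, 0, 0.001, 0, -0.06, 0.74, -0.02, 0, 0, 0.001, 0, -0.06, 0.74, -0.02, 0, 0, 0, 0, 0, 0, 0, 0, 0, 0, 0, 0, 0, 0, 0]}}

```text
clock: 3.55
position: [0.5457, -0.2134, 0.2714]
ee_rot: [-0.532, 0.533, 0.465, -0.464]
contact_force: [-0.1, -1.1, 0.7]
width: 0.0855
```

```bash
python3 snap.py wrist w3;python3 snap.py wrist w3
```

```text
3.55 [ 0.5457 -0.2134  0.2714] [[0.135, 0.002, -0.991], [0.991, -0.0, 0.135], [0.0, -1.0, -0.002]] [-4.920e-01  3.940e-01  1.680e+00  1.000e-03  1.066e+00 -1.927e+00] 0.08545444885170204 [-0.15 -1.05  0.72]
3.6 [ 0.5458 -0.2134  0.2716] [[0.135, 0.002, -0.991], [0.991, -0.0, 0.135], [-0.0, -1.0, -0.002]] [-4.920e-01  3.940e-01  1.680e+00  1.000e-03  1.066e+00 -1.927e+00] 0.08528948115308824 [-0.5  -1.33 -0.24]
```

>>> {"fn": "arm_command", "kwargs": {"increments": [0, 0, 0, 0.1, 0, 0, 0.3, 0, 0, 0, 0, 0, 0, 0.6, 0, 0, 0, 0, 0, 0, 1, 0, 0, 0, 0, 0, 0, 1, 0, 0, 0, 0, 0, 0, 1, 0, 0, 0, 0, 0, 0, 1], "grip_force": 50}}

```text
clock: 4.4
position: [0.5459, -0.2123, 0.2717]
ee_rot: [-0.532, 0.533, 0.465, -0.464]
contact_force: [-0.4, -0.2, 2.2]
width: 0.031
```

```bash
python3 snap.py wrist w4;python3 snap.py side s4; python3 - <<'E'
import cv2
a=cv2.imread('pics/s4.png');cv2.imwrite('pics/s4c.png',cv2.resize(a[150:360,300:460],None,fx=2.8,fy=2.8))
E
```

```text
4.4 [ 0.5459 -0.2123  0.2717] [[0.135, 0.003, -0.991], [0.991, -0.0, 0.135], [-0.0, -1.0, -0.003]] [-4.900e-01  3.930e-01  1.680e+00  1.000e-03  1.066e+00 -1.925e+00] 0.030961864678271157 [-0.37 -0.18  2.22]
4.45 [ 0.5459 -0.2123  0.2717] [[0.135, 0.003, -0.991], [0.991, -0.0, 0.135], [-0.0, -1.0, -0.003]] [-4.900e-01  3.930e-01  1.680e+00  1.000e-03  1.066e+00 -1.925e+00] 0.031102429309730555 [ 0.52 -0.02  1.9 ]
```

View pics/s4c.png

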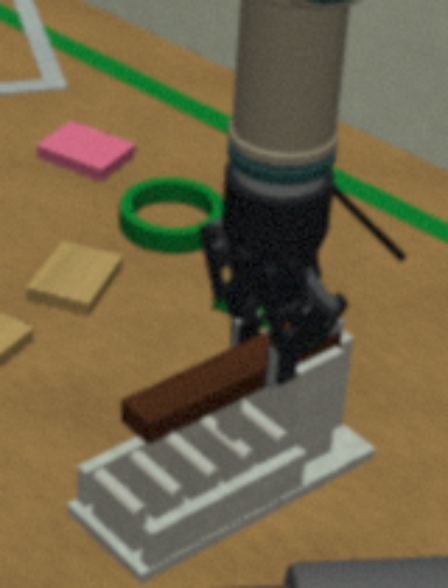

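```bash
python3 - <<'E'
from h import *
s,p,R=st(); T=down(np.radians(82.25))
a,b=plan(p,R,np.array([.5459,-.2123,.345]),T,n=4,hand=1)
plan(a,b,np.array([.6165,-.2215,.345]),down(np.radians(-97.75)),flatturn=[0,np.pi,0],n=19,hand=1)
E
```

```text
end [ 0.5461 -0.2123  0.345 ] err mm [-0.2  0.  -0. ] rot err [-0.001 -0.    -0.   ]
CALL 0.001,-0,-0,0,-1.83,-0.01,1,0.001,-0,-0,0,-1.83,-0.01,1,0.001,-0,-0,0,-1.83,-0,1,0.001,-0,-0,0,-1.84,-0.01,1
end [ 0.6167 -0.2215  0.345 ] err mm [-0.2 -0.  -0. ] rot err [0.001 0.006 0.   ]
CALL 0,0.165,0,0,-0,-0.37,1,0,0.165,0,0.07,-0,-0.37,1,0,0.165,0,0.12,-0,-0.36,1,0,0.165,0,0.18,-0,-0.33,1,0,0.165,0,0.23,-0,-0.29,1,0,0.165,0,0.28,-0,-0.25,1,0,0.165,0,0.31,-0,-0.21,1,0,0.165,0,0.35,-0,-0.14,1
CALL 0,0.165,0,0.36,-0,-0.1,1,0,0.165,0,0.37,-0,-0.02,1,0,0.165,0,0.38,-0,0.03,1,0,0.165,0,0.36,-0,0.09,1,0,0.165,0,0.34,-0,0.15,1,0,0.165,0,0.32,-0,0.21,1,0,0.165,0,0.27,-0,0.25,1,0,0.165,0,0.23,-0.01,0.3,1
CALL 0,0.165,0,0.18,0,0.33,1,0,0.165,0,0.12,0,0.35,1,0,0.165,0,0.06,0,0.37,1
```

>>> {"fn": "arm_command", "kwargs": {"increments": [0, 0, 0, 0, -1, 0, 1, 0, 0, 0, 0, -2, 0, 1, 0, 0, 0, 0, -2, 0, 1, 0, 0, 0, 0, -2.3, 0, 1, 0, 0, 0, 0, 0, 0, 1]}}

```text
clock: 5.12
position: [0.5461, -0.2125, 0.3462]
ee_rot: [-0.531, 0.535, 0.466, -0.464]
contact_force: [0.1, -0.5, -1.5]
width: 0.0312
```

```bash
python3 snap.py wrist w5;python3 snap.py side s5; python3 - <<'E'
import cv2
a=cv2.imread('pics/s5.png');cv2.imwrite('pics/s5c.png',cv2.resize(a[150:360,300:460],None,fx=2.8,fy=2.8))
E
```

```text
5.125 [ 0.5461 -0.2125  0.3462] [[0.135, 0.005, -0.991], [0.991, -0.002, 0.135], [-0.001, -1.0, -0.006]] [-4.900e-01  3.280e-01  1.578e+00  1.000e-03  1.230e+00 -1.925e+00] 0.03116634489859557 [ 0.12 -0.46 -1.46]
5.175 [ 0.5456 -0.2122  0.3448] [[0.135, 0.003, -0.991], [0.991, -0.001, 0.135], [-0.0, -1.0, -0.003]] [-4.900e-01  3.290e-01  1.580e+00  1.000e-03  1.230e+00 -1.925e+00] 0.03109639795121725 [ 0.01 -0.49 -0.68]
```

View pics/s5c.png

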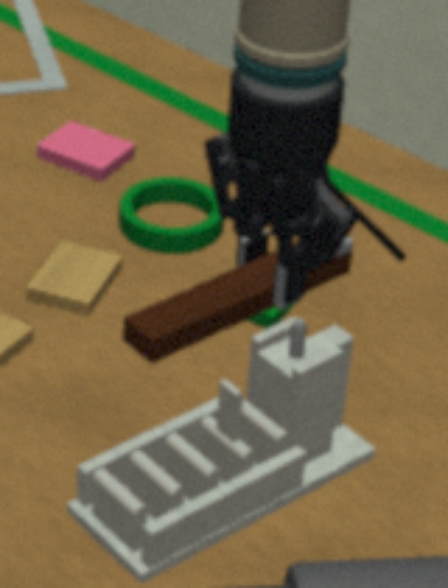

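View pics/w5.png

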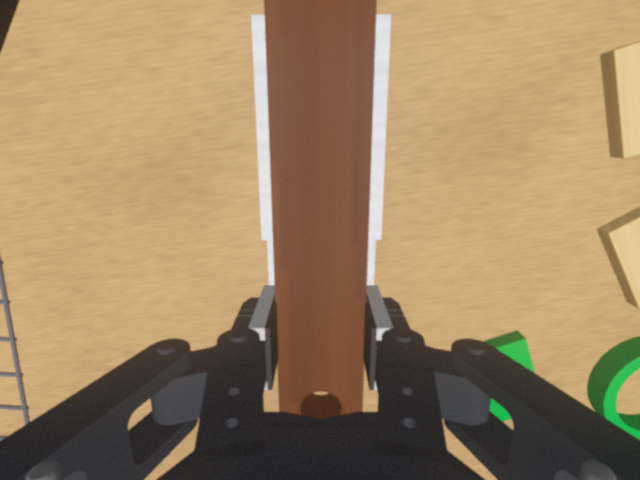

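```bash
python3 - <<'E'
from h import *
c=Cam('w',json.load(open('pics/w5.json')))
im=cv2.imread('pics/w5.png'); cv2.imwrite('pics/c5.png',cv2.resize(im[370:430,270:370],None,fx=6,fy=6,interpolation=cv2.INTER_CUBIC))
X=c.onz([(320.5,391.5),(300.5,408),(342,408)],.118+.0738);print(X, (X[0]-np.array([.5459,-.2123,0])))
d=Cam('side');print(d.onz((406,266),.129))
E
python3 snap.py scene sc5; python3 - <<'E'
import cv2
a=cv2.imread('pics/sc5.png');cv2.imwrite('pics/sc5c.png',cv2.resize(a[230:340,200:310],None,fx=5,fy=5,interpolation=cv2.INTER_CUBIC))
E
```

```text
[[ 0.57347668 -0.21642053  0.1918    ]
 [ 0.57980739 -0.22500591  0.1918    ]
 [ 0.58194368 -0.20928846  0.1918    ]] [ 0.02757668 -0.00412053  0.1918    ]
[[ 0.57676726 -0.21952342  0.129     ]]
5.225 [ 0.5453 -0.2121  0.3439] [[0.135, 0.001, -0.991], [0.991, 0.0, 0.135], [0.0, -1.0, -0.001]] [-4.900e-01  3.300e-01  1.581e+00  1.000e-03  1.230e+00 -1.925e+00] 0.031079685607942255 [-1.08  0.02 -1.57]
```

View pics/c5.png

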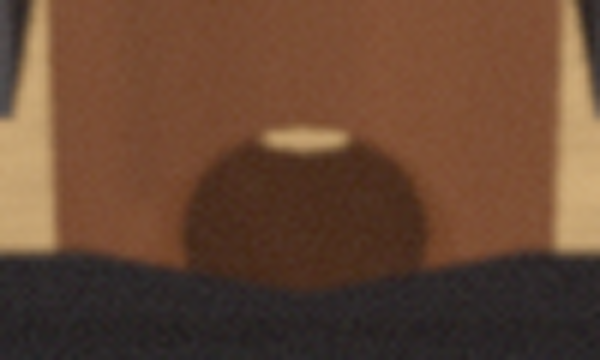

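View pics/sc5c.png

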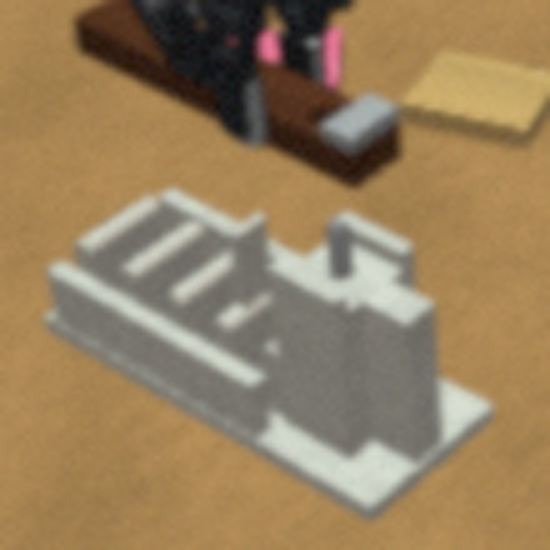

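```bash
python3 - <<'E'
from h import *
s=Cam('scene');d=Cam('side')
print(s.onz((268.2,284.2),.098),s.onz((268,274.6),.129))
print(d.onz((300+297/2.8,150+350/2.8),.098),d.onz((300+297/2.8,150+322/2.8),.129),tri([s,d],[(268,274.6),(300+297/2.8,150+322/2.8)]))
E
```

```text
[[ 0.58130693 -0.21661516  0.098     ]] [[ 0.58439715 -0.21802419  0.129     ]]
[[ 0.58601285 -0.21545959  0.098     ]] [[ 0.57953918 -0.21740398  0.129     ]] [ 0.58230645 -0.21538936  0.12644054]
```

>>> {"fn": "arm_command", "kwargs": {"increments": [0, 0.165, 0, 0, 0, -0.37, 1, 0, 0.165, 0, 0.07, 0, -0.37, 1, 0, 0.165, 0, 0.12, 0, -0.36, 1, 0, 0.165, 0, 0.18, 0, -0.33, 1, 0, 0.165, 0, 0.23, 0, -0.29, 1, 0, 0.165, 0, 0.28, 0, -0.25, 1, 0, 0.165, 0, 0.31, 0, -0.21, 1, 0, 0.165, 0, 0.35, 0, -0.14, 1]}}

```text
clock: 6.28
position: [0.5751, -0.2159, 0.3429]
ee_rot: [0.706, -0.706, -0.038, 0.039]
contact_force: [-0.1, -1.2, -1.8]
width: 0.0312
```

>>> {"fn": "arm_command", "kwargs": {"increments": [0, 0.165, 0, 0.36, 0, -0.1, 1, 0, 0.165, 0, 0.37, 0, -0.02, 1, 0, 0.165, 0, 0.38, 0, 0.03, 1, 0, 0.165, 0, 0.36, 0, 0.09, 1, 0, 0.165, 0, 0.34, 0, 0.15, 1, 0, 0.165, 0, 0.32, 0, 0.21, 1, 0, 0.165, 0, 0.27, 0, 0.25, 1, 0, 0.165, 0, 0.23, 0, 0.3, 1]}}

```text
clock: 7.28
position: [0.6049, -0.2198, 0.3428]
ee_rot: [0.582, -0.581, 0.403, -0.402]
contact_force: [-0.5, 0.1, -1.1]
width: 0.0307
```

>>> {"fn": "arm_command", "kwargs": {"increments": [0, 0.165, 0, 0.18, 0, 0.33, 1, 0, 0.165, 0, 0.12, 0, 0.35, 1, 0, 0.165, 0, 0.06, 0, 0.37, 1, 0, 0.006, 0, 0, 0, 0, 1, 0, 0, 0, 0, 0, 0, 1, 0, 0, 0, 0, 0, 0, 1]}}

```text
clock: 8.02
position: [0.616, -0.2214, 0.3443]
ee_rot: [-0.466, 0.465, -0.532, 0.533]
contact_force: [0.1, 0.1, -1.2]
width: 0.031
```

```bash
python3 snap.py wrist w6;python3 snap.py scene sc6; python3 - <<'E'
import cv2
a=cv2.imread('pics/sc6.png');cv2.imwrite('pics/sc6c.png',cv2.resize(a[230:340,200:360],None,fx=5,fy=5,interpolation=cv2.INTER_CUBIC))
from h import *
s,p,R=st(); print(p,R.as_matrix().round(4).tolist())
plan(p,R,np.array([.6169,-.2218,.318]),down(np.radians(-97.75)),n=4,hand=1)
E
```

```text
8.025 [ 0.616  -0.2214  0.3443] [[-0.134, 0.001, 0.991], [-0.991, 0.0, -0.134], [-0.0, -1.0, 0.001]] [-4.510e-01  4.300e-01  1.420e+00  1.000e-03  1.291e+00  1.253e+00] 0.031016433994492512 [ 0.1   0.14 -1.24]
8.075 [ 0.6161 -0.2214  0.3444] [[-0.134, 0.002, 0.991], [-0.991, 0.0, -0.134], [-0.0, -1.0, 0.002]] [-4.510e-01  4.300e-01  1.419e+00  1.000e-03  1.291e+00  1.253e+00] 0.03097096781499451 [ 0.24  0.04 -1.1 ]
[ 0.61606261 -0.22140745  0.3445351 ] [[-0.1341, 0.0018, 0.991], [-0.991, -0.0001, -0.1341], [-0.0001, -1.0, 0.0018]]
end [ 0.6166 -0.2218  0.318 ] err mm [ 0.3 -0.  -0. ] rot err [-0.002  0.001 -0.   ]
CALL -0,0,-0,0.01,0.66,0.01,1,-0,0,-0,0.01,0.67,0.02,1,-0,0,-0,0,0.66,0.01,1,-0,0,-0,0.01,0.66,0.01,1
```

View pics/sc6c.png

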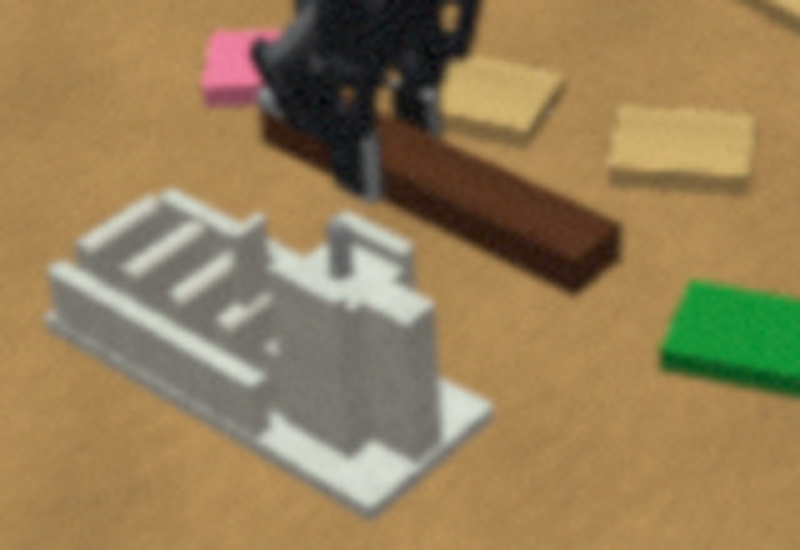

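View pics/w6.png

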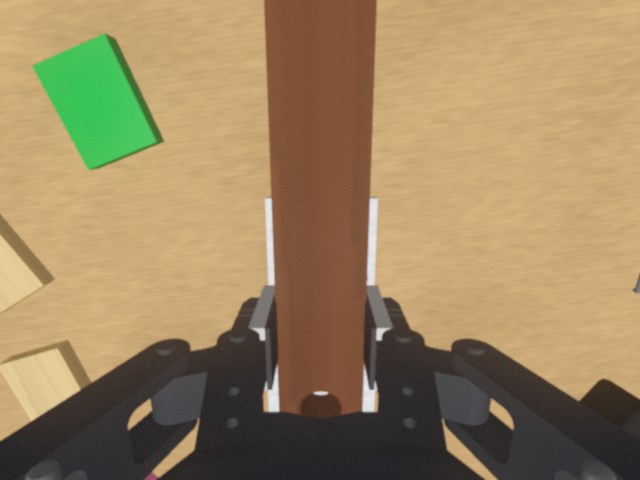

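>>> {"fn": "arm_command", "kwargs": {"increments": [0, 0, 0, 0.02, 0.9, 0.03, 1, 0, 0, 0, 0.02, 0.9, 0.03, 1, 0, 0, 0, 0, 0.9, 0.02, 1, 0, 0, 0, 0, 0.7, 0, 1, 0, 0, 0, 0, 0.5, 0, 1, 0, 0, 0, 0, 0, 0, 1, 0, 0, 0, 0, 0, 0, 1]}}

```text
clock: 9.0
position: [0.6171, -0.222, 0.3059]
ee_rot: [-0.466, 0.465, -0.532, 0.533]
contact_force: [0.3, 0.0, -1.4]
width: 0.0308
```

```bash
python3 snap.py side s7;python3 snap.py scene sc7; python3 - <<'E'
import cv2
a=cv2.imread('pics/sc7.png')[230:320,220:320];b=cv2.imread('pics/s7.png')[220:310,350:450]
cv2.imwrite('pics/c7.png',cv2.resize(cv2.hconcat([a[:,:],b[:,:]]),None,fx=4,fy=4,interpolation=cv2.INTER_CUBIC))
E
```

```text
9.0 [ 0.6171 -0.222   0.3059] [[-0.135, 0.003, 0.991], [-0.991, -0.0, -0.135], [0.0, -1.0, 0.003]] [-4.520e-01  4.580e-01  1.471e+00  1.000e-03  1.209e+00  1.254e+00] 0.030818483696172707 [ 0.33  0.   -1.39]
9.05 [ 0.6172 -0.222   0.306 ] [[-0.135, 0.003, 0.991], [-0.991, -0.001, -0.135], [0.0, -1.0, 0.003]] [-4.520e-01  4.580e-01  1.471e+00  1.000e-03  1.209e+00  1.254e+00] 0.030842247614014523 [ 0.84  0.08 -1.26]
```

View pics/c7.png

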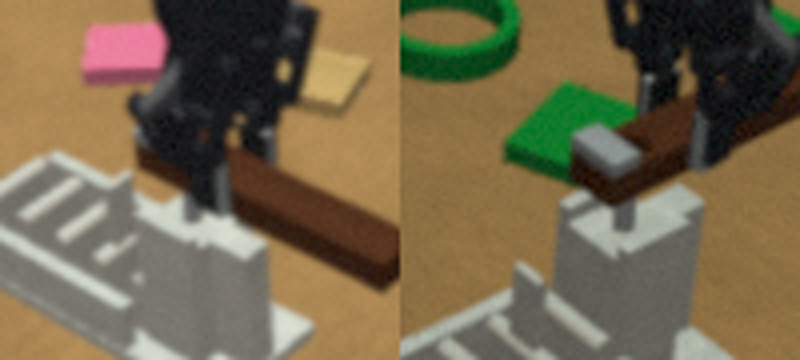

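Above the pin (tip at scene ≈(268,282), directly under the bar). Lower slowly, watching the force.

>>> {"fn": "arm_command", "kwargs": {"increments": [0, 0, 0, 0, 0.4, 0, 1, 0, 0, 0, 0, 0.4, 0, 1, 0, 0, 0, 0, 0, 0, 1]}}

```text
clock: 9.48
position: [0.6168, -0.2218, 0.297]
ee_rot: [-0.465, 0.465, -0.533, 0.533]
contact_force: [0.0, 0.8, -1.6]
width: 0.0307
```

>>> {"fn": "arm_command", "kwargs": {"increments": [0, 0, 0, 0, 0.5, 0, 1, 0, 0, 0, 0, 0.6, 0, 1, 0, 0, 0, 0, 0.6, 0, 1, 0, 0, 0, 0, 0.5, 0, 1, 0, 0, 0, 0, 0.2, 0, 1, 0, 0, 0, 0, 0, 0, 1]}}

```text
clock: 10.22
position: [0.617, -0.2219, 0.2734]
ee_rot: [-0.466, 0.465, -0.532, 0.533]
contact_force: [-0.8, -0.1, -0.8]
width: 0.0309
```

```bash
python3 snap.py side s8;python3 snap.py scene sc8; python3 - <<'E'
import cv2
a=cv2.imread('pics/sc8.png')[230:320,220:320];b=cv2.imread('pics/s8.png')[220:310,350:450]
cv2.imwrite('pics/c8.png',cv2.resize(cv2.hconcat([a[:,:],b[:,:]]),None,fx=4,fy=4,interpolation=cv2.INTER_CUBIC))
E
```

```text
10.225 [ 0.617  -0.2219  0.2734] [[-0.135, 0.002, 0.991], [-0.991, 0.0, -0.135], [-0.0, -1.0, 0.002]] [-4.510e-01  4.850e-01  1.513e+00  1.000e-03  1.142e+00  1.254e+00] 0.030875623072110593 [-0.85 -0.09 -0.85]
10.275 [ 0.617  -0.2219  0.2735] [[-0.135, 0.002, 0.991], [-0.991, -0.0, -0.135], [-0.0, -1.0, 0.002]] [-4.510e-01  4.850e-01  1.513e+00  1.000e-03  1.142e+00  1.254e+00] 0.03099167089779463 [-0.95  0.41 -1.89]
```

View pics/c8.png

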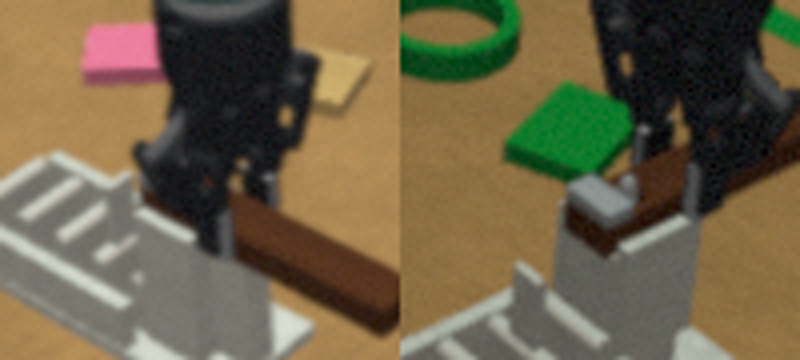

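>>> {"fn": "arm_command", "kwargs": {"increments": [0, 0, 0, 0, 0.15, 0, 1, 0, 0, 0, 0, 0.1, 0, 1, 0, 0, 0, 0, 0, 0, 1]}}

```text
clock: 10.7
position: [0.617, -0.2219, 0.2718]
ee_rot: [-0.466, 0.465, -0.532, 0.533]
contact_force: [-2.2, 0.9, 4.1]
width: 0.0307
```

>>> {"fn": "arm_command", "kwargs": {"increments": [0, 0, 0, 0, 0, 0, 0.4, 0, 0, 0, 0, 0, 0, 0, 0, 0, 0, 0, 0, 0, 0, 0, 0, 0, 0, 0, 0, 0]}}

```text
clock: 11.2
position: [0.6172, -0.222, 0.271]
ee_rot: [-0.466, 0.465, -0.532, 0.533]
contact_force: [-0.8, 0.9, 0.2]
width: 0.0853
```

```bash
python3 - <<'E'
from h import *
s,p,R=st(); print(p,s['width'],s['contact_force'],s['qpos'].round(2))
a,b=plan(p,R,p+[0,0,.08],R,n=2)
yw=np.radians(-97.75)
plan(a,b,np.array([.44,.14,.43]),down(np.radians(82.25)),flatturn=[0,-np.pi,0])
E
```

```text
[ 0.61718665 -0.22197073  0.27096629] 0.08530463095760259 [-0.78626256  0.87597272  0.21154677] [-0.45  0.49  1.52  0.    1.14  1.25]
end [ 0.6172 -0.222   0.351 ] err mm [-0.  0. -0.] rot err [0. 0. 0.]
CALL 0,0,0,-0,-4,0.01,0,0,0,0,-0,-4,0.01,0
end [0.4396 0.14   0.43  ] err mm [ 0.4 -0.  -0. ] rot err [ 0.002 -0.007  0.   ]
CALL 0,-0.165,0,-1.76,-0.42,-1.18,0,0,-0.165,0,-1.93,-0.42,-0.88,0,0,-0.165,0,-2.05,-0.41,-0.54,0,0,-0.165,0,-2.12,-0.42,-0.21,0,0,-0.165,0,-2.11,-0.42,0.15,0,0,-0.165,0,-2.07,-0.42,0.49,0,0,-0.165,0,-1.95,-0.42,0.83,0,0,-0.165,0,-1.79,-0.42,1.13,0
CALL 0,-0.165,0,-1.59,-0.41,1.42,0,0,-0.165,0,-1.33,-0.42,1.65,0,0,-0.165,0,-1.03,-0.42,1.85,0,0,-0.165,0,-0.73,-0.42,1.99,0,0,-0.165,0,-0.38,-0.42,2.09,0,0,-0.165,0,-0.03,-0.42,2.12,0,0,-0.165,0,0.31,-0.41,2.1,0,0,-0.165,0,0.66,-0.42,2.02,0
CALL 0,-0.165,0,0.97,-0.42,1.88,0,0,-0.165,0,1.28,-0.42,1.7,0,0,-0.165,0,1.53,-0.42,1.47,0
```

```bash
python3 - <<'E'
from h import *
s,p,R=st()
a,b=plan(p,R,p+[0,0,.08],R,n=2)
plan(a,b,np.array([.58,.13,.43]),R)
E
```

```text
end [ 0.6172 -0.222   0.351 ] err mm [-0.  0. -0.] rot err [0. 0. 0.]
CALL 0,0,0,-0,-4,0.01,0,0,0,0,-0,-4,0.01,0
end [0.5801 0.13   0.43  ] err mm [-0.1 -0.  -0. ] rot err [0. 0. 0.]
CALL 0,0,0,-4.91,-1.13,-1.2,0,0,0,0,-4.91,-1.13,-1.2,0,0,0,0,-4.91,-1.13,-1.21,0,0,0,0,-4.91,-1.13,-1.2,0,0,0,0,-4.91,-1.14,-1.2,0,0,0,0,-4.92,-1.13,-1.2,0,0,0,0,-4.91,-1.13,-1.2,0
```

>>> {"fn": "arm_command", "kwargs": {"increments": [0, 0, 0, 0, -1.5, 0, 0, 0, 0, 0, 0, -3.5, 0, 0, 0, 0, 0, 0, -3, 0, 0, 0, 0, 0, 0, 0, 0, 0]}}

```text
clock: 11.7
position: [0.6177, -0.2223, 0.3552]
ee_rot: [-0.467, 0.464, -0.53, 0.536]
contact_force: [1.0, -0.3, 0.5]
width: 0.0854
```

>>> {"fn": "arm_command", "kwargs": {"increments": [0, 0, 0, -4.9, -1.13, -1.2, 0, 0, 0, 0, -4.9, -1.13, -1.2, 0, 0, 0, 0, -4.9, -1.13, -1.2, 0, 0, 0, 0, -4.9, -1.13, -1.2, 0, 0, 0, 0, -4.9, -1.13, -1.2, 0, 0, 0, 0, -4.9, -1.13, -1.2, 0, 0, 0, 0, -4.9, -1.13, -1.2, 0, 0, 0, 0, 0, 0, 0, 0]}}

```text
clock: 12.7
position: [0.579, 0.1325, 0.4305]
ee_rot: [-0.467, 0.465, -0.531, 0.532]
contact_force: [-0.1, 0.1, 1.1]
width: 0.0853
```

```bash
python3 snap.py wrist w9;python3 snap.py side s9;python3 snap.py scene sc9; python3 - <<'E'
import cv2
a=cv2.imread('pics/sc9.png')[230:320,220:320];b=cv2.imread('pics/s9.png')[220:310,350:450]
cv2.imwrite('pics/c9.png',cv2.resize(cv2.hconcat([a[:,:],b[:,:]]),None,fx=4,fy=4,interpolation=cv2.INTER_CUBIC))
E
```

```text
12.7 [0.579  0.1325 0.4305] [[-0.13, 0.003, 0.992], [-0.992, 0.001, -0.13], [-0.002, -1.0, 0.002]] [1.080e-01 2.910e-01 1.419e+00 1.000e-03 1.428e+00 1.809e+00] 0.0853459729156178 [-0.09  0.15  1.06]
12.75 [0.5793 0.1308 0.4299] [[-0.132, 0.002, 0.991], [-0.991, -0.001, -0.132], [0.0, -1.0, 0.002]] [ 1.050e-01  2.920e-01  1.420e+00 -1.000e-03  1.428e+00  1.808e+00] 0.08539162648870494 [0.   0.27 0.87]
12.8 [0.5795 0.1296 0.4294] [[-0.133, 0.001, 0.991], [-0.991, -0.001, -0.133], [0.001, -1.0, 0.001]] [ 1.030e-01  2.920e-01  1.421e+00 -1.000e-03  1.428e+00  1.808e+00] 0.08546999893070846 [-0.65 -0.1   0.34]
```

View pics/c9.png

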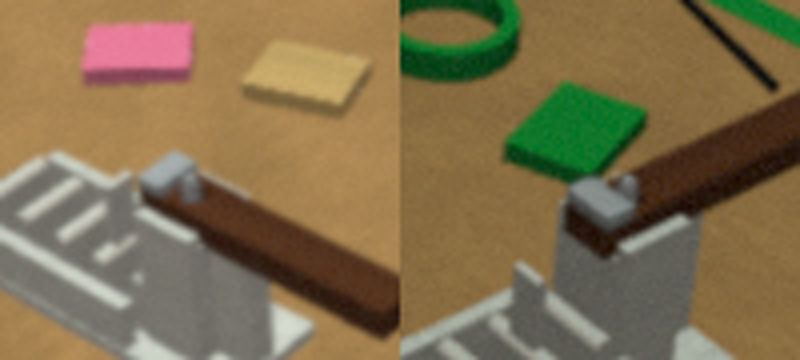

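View pics/w9.png

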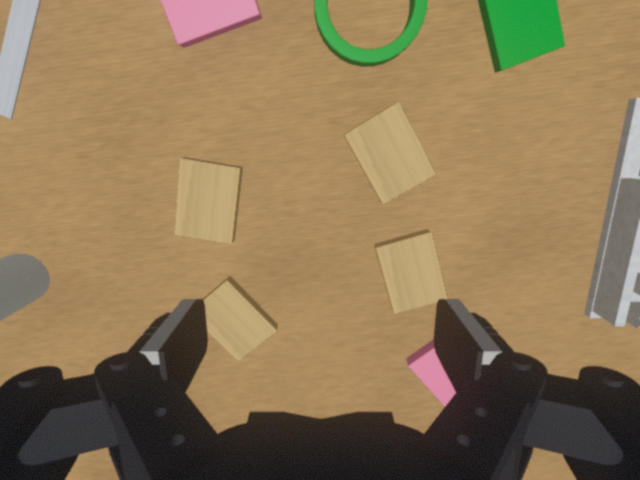

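```bash
cat > samp.py <<'E'
import sys
from h import *
def samples(name,show=None,lo=None,verbose=True):
    c=Cam('w',json.load(open(f'pics/{name}.json'))); im=cv2.imread(f'pics/{name}.png')
    lab=cv2.cvtColor(cv2.GaussianBlur(im,(3,3),0),cv2.COLOR_BGR2LAB)
    hsv=cv2.cvtColor(cv2.GaussianBlur(im,(3,3),0),cv2.COLOR_BGR2HSV)
    m=((hsv[...,2]>(lo or 188))&(hsv[...,0]>14)&(hsv[...,0]<30)&(hsv[...,1]>60)).astype(np.uint8)
    m=cv2.morphologyEx(m,cv2.MORPH_OPEN,np.ones((5,5))); m=cv2.morphologyEx(m,cv2.MORPH_CLOSE,np.ones((5,5)))
    out=[]
    for ct in cv2.findContours(m,cv2.RETR_EXTERNAL,cv2.CHAIN_APPROX_NONE)[0]:
        if cv2.contourArea(ct)<1500: continue
        P=c.onz(ct[:,0,:],.016)[:,:2].astype(np.float32)
        (x,y),(w,h),a=cv2.minAreaRect(P*1000)
        if w<h: w,h,a=h,w,a+90
        uv=ct[:,0].mean(0)
        if verbose: print('uv',uv.round(),'c mm',round(x,1),round(y,1),'size',round(w,1),round(h,1),'long axis yaw',round((a+90)%180-90,1))
        out.append((x/1000,y/1000,a,w,h)); cv2.drawContours(im,[ct],-1,(0,0,255),1)
    cv2.imwrite('pics/seg_%s.png'%name,im)
    return out
if __name__=='__main__': samples(sys.argv[1],lo=int(sys.argv[2]) if len(sys.argv)>2 else None)
E
python3 samp.py w9
python3 - <<'E'
import cv2
h=cv2.cvtColor(cv2.imread('pics/w9.png'),cv2.COLOR_BGR2HSV)
for u,v in [(208,200),(390,152),(411,272),(240,320),(300,250),(150,130),(480,200)]: print(u,v,h[v-8:v+8,u-8:u+8].reshape(-1,3).mean(0))
E
```

```text
uv [241. 315.] c mm 465.6 237.0 size 75.9 32.4 long axis yaw 32.7
uv [422. 269.] c mm 491.7 35.0 size 76.0 33.8 long axis yaw 9.4
uv [218. 203.] c mm 590.7 237.4 size 77.4 33.8 long axis yaw -16.9
uv [401. 147.] c mm 621.2 48.2 size 77.1 34.7 long axis yaw 24.9
208 200 [ 19.8984375  95.6171875 190.0546875]
390 152 [ 19.91015625  95.3671875  190.234375  ]
411 272 [ 19.87890625  95.6171875  189.4765625 ]
240 320 [ 19.9609375  95.3125    190.78125  ]
300 250 [ 17.14453125 114.4296875  165.1953125 ]
150 130 [ 17.1875     113.50390625 170.82421875]
480 200 [ 17.3203125 112.8828125 172.5703125]
```

View pics/seg_w9.png

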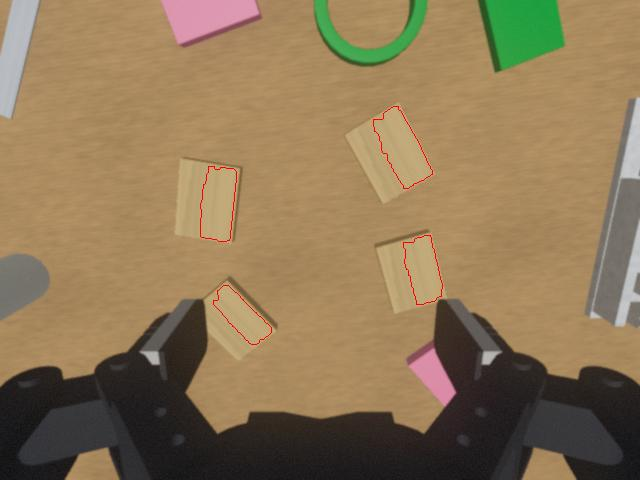

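```bash
python3 - <<'E'
s=open('samp.py').read()
i=s.index("    m=((hsv"); j=s.index("    m=cv2.morph")
s=s[:i]+"""    g=cv2.GaussianBlur(im,(5,5),0).astype(float); B,G,Rr=g[...,0],g[...,1],g[...,2]
    m=((G/Rr>(lo or .80))&(G/Rr<.95)&(B/G>.68)&(B/G<.85)&(Rr>150)).astype(np.uint8)
"""+s[j:]
s=s.replace("int(sys.argv[2])","float(sys.argv[2])")
open('samp.py','w').write(s)
import cv2
im=cv2.GaussianBlur(cv2.imread('pics/w9.png'),(5,5),0).astype(float)
for u,v in [(208,200),(190,200),(390,152),(365,152),(411,272),(390,260),(240,320),(300,250),(150,130),(480,200)]:
    b,g,r=im[v-6:v+6,u-6:u+6].reshape(-1,3).mean(0); print(u,v,r.round(),(g/r).round(3),(b/g).round(3))
E
python3 samp.py w9
```

```text
208 200 191.0 0.874 0.715
190 200 186.0 0.872 0.712
390 152 191.0 0.874 0.717
365 152 189.0 0.872 0.713
411 272 190.0 0.873 0.717
390 260 188.0 0.872 0.714
240 320 191.0 0.875 0.715
300 250 165.0 0.808 0.682
150 130 171.0 0.81 0.686
480 200 172.0 0.813 0.686
uv [321. 204.] c mm 531.3 140.0 size 737.6 458.3 long axis yaw 82.5
```

View pics/seg_w9.png

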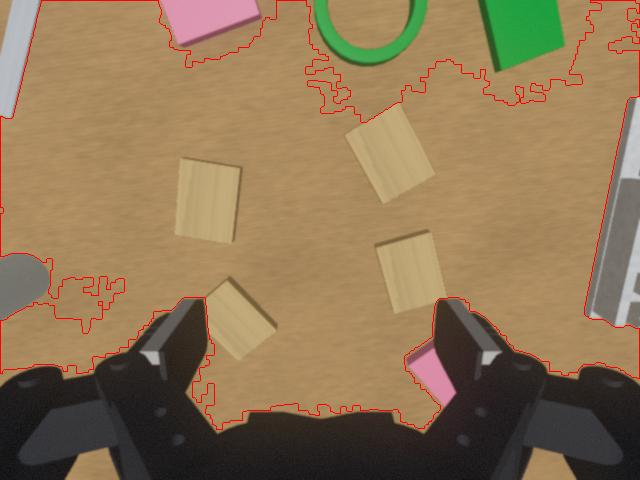

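```bash
sed -i "s/(lo or .80)/(lo or .845)/" samp.py; python3 samp.py w9
```

```text
uv [234. 321.] c mm 458.7 247.2 size 78.9 59.0 long axis yaw 32.7
uv [412. 273.] c mm 489.4 46.4 size 79.1 59.3 long axis yaw 9.3
uv [206. 201.] c mm 594.3 248.0 size 78.7 59.1 long axis yaw -17.0
uv [390. 153.] c mm 616.8 59.0 size 79.2 59.6 long axis yaw 23.4
```

View pics/seg_w9.png

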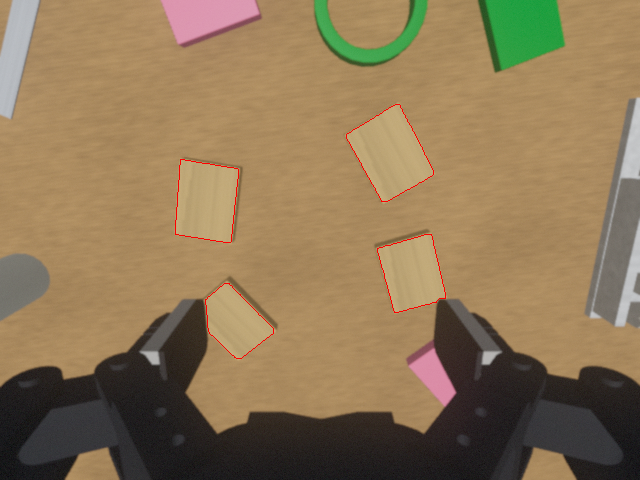

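```bash
python3 - <<'E'
from h import *
L=[json.loads(l) for l in open('log.jsonl')]
A=[];b=[]
for q,p,_ in L:
    q=np.array(q); a=q[1]+q[2]
    A.append([1,0,np.sin(q[1]),np.sin(a),np.cos(a)]);b.append(np.hypot(p[0],p[1]))
    A.append([0,1,np.cos(q[1]),np.cos(a),-np.sin(a)]);b.append(p[2])
x,res,rk,sv=np.linalg.lstsq(np.array(A),b,rcond=None);print(x,res,rk,sv, np.abs(np.array(A)@x-b).max())
A=np.array(A)[:,:4];x,res,rk,sv=np.linalg.lstsq(A,b,rcond=None);print(x,res, np.abs(A@x-b).max())
A=A[:,1:];x,res,rk,sv=np.linalg.lstsq(A,b,rcond=None);print(x,res, np.abs(A@x-b).max())
E
```

```text
[ 0.00472863 -0.05295899  0.62765768  0.42116575  0.05978057] [3.93403334e-06] 5 [8.81655238 7.19824914 0.43276681 0.43035957 0.28481057] 0.0012602509404460172
[ 0.00170296 -0.06242152  0.57803501  0.42172607] [0.00085131] 0.008732323842728817
[-0.06289684  0.57906625  0.42312898] [0.00085226] 0.008749928537941876
```

```bash
cat >> h.py <<'E'
def pick_pose(cx,cy,psi,th,z=.0225,back=.028):
    """psi: yaw (deg) of the direction from centre to the gripped end E"""
    a=np.radians(psi); R=down(a-np.pi/2,-np.radians(th)); g=np.array([cx+back*np.cos(a),cy+back*np.sin(a),z])
    return g-R.apply([0,.155,0]),R
E
python3 - <<'E'
from h import *
s,p,R=st()
P,Q=pick_pose(.6168,.0590,23.4,35,z=.0225+.06)
print(P,p, 'TCP r',np.hypot(*P[:2]))
a,b=plan(p,R,P,Q)
P,Q=pick_pose(.6168,.0590,23.4,35)
a,b=plan(a,b,P,Q,n=4)
E
```

```text
[0.72408951 0.10542832 0.20946857] [0.57961712 0.12886037 0.42931217] TCP r 0.731724498724657
end [0.724  0.1054 0.2095] err mm [ 0.1  0.1 -0. ] rot err [-0.001 -0.002 -0.   ]
CALL -0.119,-0.105,-0.033,0.38,3.96,3.21,0,-0.119,-0.105,-0.033,0.42,3.8,3.55,0,-0.119,-0.105,-0.033,0.51,3.61,3.86,0,-0.119,-0.105,-0.033,0.62,3.39,4.15,0,-0.119,-0.105,-0.033,0.78,3.14,4.39,0
end [0.724  0.1054 0.1496] err mm [ 0.1  0.  -0.1] rot err [-0.001 -0.002 -0.   ]
CALL -0,-0,-0,-0,1.23,0.86,0,-0,-0,-0,-0,1.23,0.86,0,-0,-0,-0,-0.01,1.23,0.85,0,-0,-0,-0,0,1.22,0.86,0
```

>>> {"fn": "arm_command", "kwargs": {"increments": [-0.119, -0.105, -0.033, 0.38, 3.96, 3.21, 0, -0.119, -0.105, -0.033, 0.42, 3.8, 3.55, 0, -0.119, -0.105, -0.033, 0.51, 3.61, 3.86, 0, -0.119, -0.105, -0.033, 0.62, 3.39, 4.15, 0, -0.119, -0.105, -0.033, 0.78, 3.14, 4.39, 0, 0, 0, 0, 0, 0, 0, 0, 0, 0, 0, 0, 0, 0, 0]}}

```text
clock: 13.72
position: [0.7242, 0.1048, 0.2114]
ee_rot: [-0.386, 0.74, -0.488, 0.255]
contact_force: [-0.5, 0.3, 1.3]
width: 0.0853
```

```bash
python3 snap.py wrist w10;python3 snap.py side s10; python3 - <<'E'
from h import *
L=[json.loads(l) for l in open('log.jsonl')]
A=[];b=[]
for q,p,_ in L:
    if abs(q[3])>.02: print('q4',q[3])
    q=np.array(q); a=q[1]+q[2]; s=a+q[4]
    A.append([1,0,np.sin(q[1]),np.sin(a),np.cos(a),np.sin(s)]);b.append(np.hypot(p[0],p[1]))
    A.append([0,1,np.cos(q[1]),np.cos(a),-np.sin(a),np.cos(s)]);b.append(p[2])
x,res,rk,sv=np.linalg.lstsq(np.array(A),b,rcond=None);print(x,res,rk,sv, np.abs(np.array(A)@x-b).max())
E
```

```text
13.725 [0.7242 0.1048 0.2114] [[0.393, -0.525, 0.755], [-0.919, -0.225, 0.322], [0.001, -0.821, -0.571]] [ 0.095  0.817  1.099 -0.181  1.807  1.272] 0.08534075275553057 [-0.5   0.34  1.32]
13.775 [0.7242 0.1051 0.2139] [[0.394, -0.522, 0.757], [-0.919, -0.225, 0.323], [0.002, -0.823, -0.568]] [ 0.095  0.814  1.099 -0.181  1.806  1.272] 0.08554131600528052 [ 0.11 -0.88  0.99]
q4 -0.18081686146757522
q4 -0.1808962090623223
[0.00537882 0.14092912 0.62333133 0.42128483 0.05802327 0.19138499] [4.20428699e-06] 6 [10.64246379  7.72309595  0.76562922  0.47454178  0.45380566  0.27282922] 0.0011625423464794726
```

View pics/w10.png

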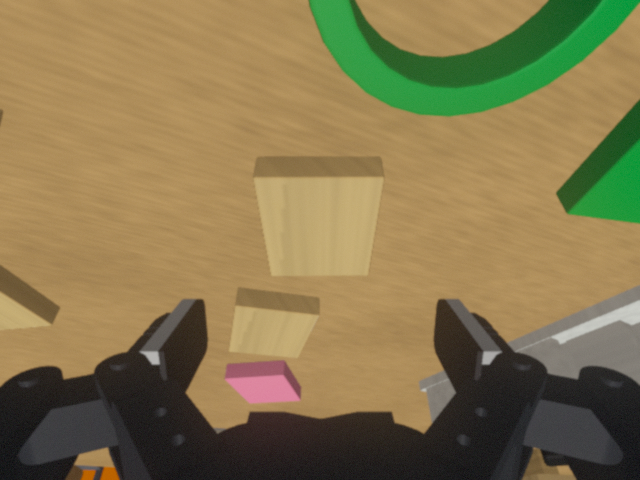

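View pics/s10.png

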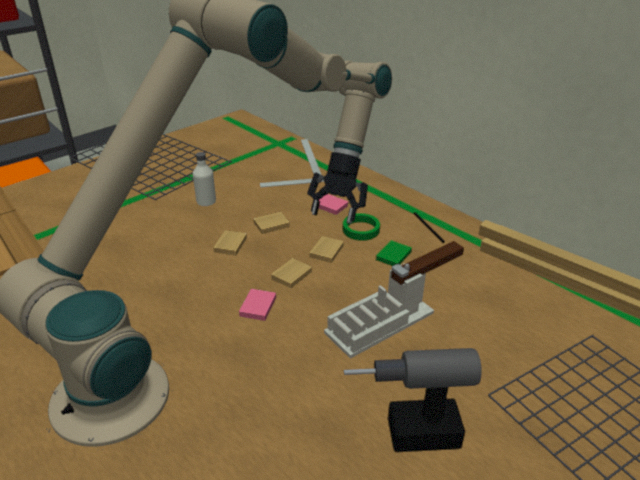

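```bash
cat > kin.py <<'E'
from h import *
from scipy.optimize import least_squares
def Ry(a): return Rn.from_euler('y',a)
def Rz(a): return Rn.from_euler('z',a)
K=np.array([.0,.141,.623,.421,.058,.191]); OFF=None
LO=np.array([-2.89,-.75,.22,-1.18,.11,-2.7]);HI=np.array([2.89,2.08,2.7,4.32,2.71,2.7])
def fk(q,K=K):
    R1=Rz(q[0]);p=np.array([0,0,K[1]])+R1.apply(Ry(q[1]).apply([0,0,K[2]]))
    A=R1*Ry(q[1]+q[2]);p=p+A.apply([K[4],0,K[3]]);W=A*Rz(q[3])*Ry(q[4])*Rz(q[5]);p=p+W.apply([0,0,K[5]])
    return p,W*CORR
CORR=Rn.identity()
L=[json.loads(l) for l in open('log.jsonl')]
c=[fk(np.array(q))[1].inv()*q2R(np.array(r)) for q,p,r in L[-1:]]
CORR=c[0]
def ik(P,Q,q0):
    def f(q):
        p,R=fk(q); return np.r_[(p-P)*10,(R.inv()*Q).as_rotvec()*2]
    r=least_squares(f,np.clip(q0,LO+1e-3,HI-1e-3),bounds=(LO,HI)); return r.x,r.cost
if __name__=='__main__':
    print(CORR.as_matrix().round(3))
    for q,p,r in L[::3]: a,b=fk(np.array(q)); print(((a-p)*1e3).round(1),(b.inv()*q2R(np.array(r))).as_rotvec().round(3))
    q0=np.array(L[-1][0])
    pin=np.array([.5815,-.217]);u=np.array([np.cos(np.radians(-7.75)),np.sin(np.radians(-7.75))])
    for sx in (.051,.017,-.017,-.051):
        for th in (35,45,50):
            a=np.radians(th);b=pin-u*(.098-sx)-u*.0145
            Q=down(np.radians(-97.75),np.pi/2-a);g=np.r_[b,.080]
            q,cst=ik(g-Q.apply([0,.155,0]),Q,np.array([-.4,0,2.2,0,.5,1.3])); print(sx,th,q.round(2),round(cst,6))
    print('picks')
    for n,(x,y,psi) in dict(A=(.459,.247,32.7),B=(.4894,.0464,9.3),C=(.5943,.248,-17),D=(.6168,.059,23.4)).items():
        for th in (35,45,50):
            P,Q=pick_pose(x,y,psi,th); q,cst=ik(P,Q,q0); print(n,th,q.round(2),round(cst,6))
E
python3 kin.py
```

```text
[[-1. -0.  0.]
 [ 0.  0.  1.]
 [-0.  1. -0.]]
[ 63.8 -27.4   0.2] [0. 0. 0.]
[-33.7 -60.7   0.3] [-0.  0. -0.]
[-34.1 -60.5   0.3] [-0.  0. -0.]
[-34.  -60.5   0.3] [-0.  0.  0.]
[-34.  -60.5   0.3] [-0.  0. -0.]
[-32.3 -61.5   0.5] [0. 0. 0.]
[-32.3 -61.5   0.6] [0. 0. 0.]
[-32.3 -61.5   0.6] [-0.  0.  0.]
[  5.6 -69.2   0.3] [-0.  0.  0.]
[  2.5 -69.5   2. ] [0. 0. 0.]
0.051 35 [-0.62  0.45  2.5   2.58  0.79 -1.44] 0.0
0.051 45 [-0.56  0.33  2.37  2.33  0.42 -1.12] 0.0
0.051 50 [-0.54  0.3   2.3   2.    0.28 -0.76] 0.0
0.017 35 [-0.68  0.44  2.57  2.54  0.85 -1.48] 0.0
0.017 45 [-0.61  0.31  2.44  2.32  0.46 -1.16] 0.0
0.017 50 [-0.58  0.27  2.37  2.03  0.31 -0.83] 0.0
-0.017 35 [-0.75  0.45  2.64  2.5   0.92 -1.53] 0.0
-0.017 45 [-0.67  0.28  2.5   2.3   0.5  -1.19] 0.0
-0.017 50 [-0.63  0.24  2.43  2.04  0.35 -0.89] 0.0
-0.051 35 [-0.85  0.46  2.7   2.43  0.97 -1.58] 8.9e-05
-0.051 45 [-0.74  0.26  2.56  2.26  0.55 -1.22] 0.0
-0.051 50 [-0.69  0.21  2.49  2.02  0.39 -0.93] 0.0
picks
A 35 [ 0.52  0.77  1.4  -0.03  1.58  1.53] 0.0
A 45 [ 0.52  0.86  1.29 -0.04  1.78  1.53] 0.0
A 50 [ 0.52  0.91  1.24 -0.04  1.87  1.53] 0.0
B 35 [ 0.12  0.73  1.48 -0.03  1.54  1.53] 0.0
B 45 [ 0.12  0.83  1.38 -0.03  1.72  1.54] 0.0
B 50 [ 0.12  0.88  1.33 -0.03  1.81  1.54] 0.0
C 35 [0.22 0.87 1.15 0.29 1.66 2.03] 0.0
C 45 [0.19 0.97 1.03 0.35 1.85 2.03] 0.0
C 50 [0.18 1.01 0.98 0.39 1.94 2.04] 0.0
D 35 [ 0.18  0.88  1.13 -0.13  1.73  1.36] 0.0
D 45 [ 0.19  0.98  0.99 -0.16  1.94  1.36] 0.0
D 50 [ 0.2   1.04  0.93 -0.18  2.03  1.35] 0.0
```

```bash
python3 - <<'E'
s=open('kin.py').read()
i=s.index("if __name__"); s=s[:i]
s=s.replace("p=p+W.apply([0,0,K[5]])","p=p+W.apply([0,0,K[5]])+R1.apply([0,DY,0])").replace("OFF=None","DY=0.0")
s+='''
def refit():
    global K,DY
    def f(x):
        global K,DY
        K=x[:6];DY=x[6]; return np.concatenate([fk(np.array(q),K)[0]-np.array(p) for q,p,_ in L])
    r=least_squares(f,np.r_[K,.069]); f(r.x); return np.abs(r.fun).max()
E_=refit()
_fk=fk
def fk(q): return _fk(q,K)
if __name__=='__main__':
    print(K.round(4),DY,E_)
    q0=np.array(L[-1][0])
    for n,(x,y,psi) in dict(A=(.459,.247,32.7),B=(.4894,.0464,9.3),C=(.5943,.248,-17),D=(.6168,.059,23.4)).items():
        for th in (15,20,30):
            a=np.radians(psi); R=down(a-np.pi/2,np.radians(th)); g=np.array([x-.027*np.cos(a),y-.027*np.sin(a),.0215])
            q,cst=ik(g-R.apply([0,.155,0]),R,q0); print('pick',n,th,q.round(2),round(cst,6))
    for (x,y) in ((.46,.145),(.40,.145),(.5,.145)):
      for psi in (0,17,25):
        for th in (15,20,30):
            a=np.radians(psi); R=down(a-np.pi/2,-np.radians(90-th)); g=np.array([x,y,.066])
            q,cst=ik(g-R.apply([0,.155,0]),R,q0); print('stand',x,psi,th,q.round(2),round(cst,6))
'''
open('kin.py','w').write(s)
E
python3 kin.py
```

```text
[0.     0.1368 0.6297 0.4211 0.0604 0.1911] 0.06939999980721341 2.889913253145693e-09
pick A 15 [0.3  0.33 2.19 0.19 0.38 1.13] 0.0
pick A 20 [0.28 0.32 2.26 0.41 0.25 0.89] 0.0
pick A 30 [ 0.23  0.33  2.41  2.08  0.19 -0.81] 0.0
pick B 15 [-0.11  0.3   2.25  0.21  0.35  1.11] 0.0
pick B 20 [-0.14  0.29  2.32  0.48  0.22  0.82] 0.0
pick B 30 [-0.19  0.31  2.47  2.23  0.22 -0.98] 0.0
pick C 15 [ 0.4   0.49  1.85 -0.29  0.62  2.5 ] 0.0
pick C 20 [ 0.44  0.48  1.91 -0.46  0.54  2.68] 0.0
pick C 30 [ 0.45  0.47  1.97 -0.52  0.44  2.7 ] 0.057034
pick D 15 [-0.11  0.44  1.97  0.26  0.53  0.84] 0.0
pick D 20 [-0.14  0.42  2.03  0.45  0.42  0.63] 0.0
pick D 30 [-0.21  0.42  2.17  1.21  0.31 -0.18] 0.0
stand 0.46 0 15 [0.09 1.   1.3  0.11 2.15 1.66] 0.0
stand 0.46 0 20 [0.1  0.95 1.32 0.1  2.09 1.65] 0.0
stand 0.46 0 30 [0.1  0.86 1.38 0.09 1.95 1.65] 0.0
stand 0.46 17 15 [ 0.22  1.01  1.27 -0.09  2.17  1.5 ] 0.0
stand 0.46 17 20 [ 0.22  0.96  1.29 -0.09  2.11  1.5 ] 0.0
stand 0.46 17 30 [ 0.21  0.87  1.35 -0.08  1.96  1.5 ] 0.0
stand 0.46 25 15 [ 0.27  1.    1.27 -0.19  2.16  1.42] 0.0
stand
[... 414 characters left out ...]
51 -0.06  1.86  1.52] 0.0
stand 0.4 25 15 [ 0.3   0.95  1.44 -0.15  2.06  1.46] 0.0
stand 0.4 25 20 [ 0.29  0.9   1.46 -0.15  1.99  1.46] 0.0
stand 0.4 25 30 [ 0.29  0.81  1.52 -0.13  1.86  1.46] 0.0
stand 0.5 0 15 [0.09 1.04 1.17 0.11 2.23 1.66] 0.0
stand 0.5 0 20 [0.09 1.   1.2  0.1  2.17 1.66] 0.0
stand 0.5 0 30 [0.09 0.91 1.26 0.09 2.02 1.66] 0.0
stand 0.5 17 15 [ 0.21  1.05  1.15 -0.11  2.25  1.48] 0.0
stand 0.5 17 20 [ 0.21  1.01  1.17 -0.1   2.18  1.48] 0.0
stand 0.5 17 30 [ 0.2   0.91  1.24 -0.09  2.03  1.48] 0.0
stand 0.5 25 15 [ 0.26  1.05  1.15 -0.22  2.23  1.39] 0.0
stand 0.5 25 20 [ 0.26  1.    1.18 -0.2   2.17  1.4 ] 0.0
stand 0.5 25 30 [ 0.25  0.91  1.25 -0.18  2.02  1.4 ] 0.0
```

```bash
cat > board.py <<'E'
from kin import *
class T:
    def __init__(s,p,R): s.p=np.array(p,float); s.R=R
    def __mul__(s,o): return T(s.p+s.R.apply(o.p),s.R*o.R)
    def inv(s): return T(-s.R.inv().apply(s.p),s.R.inv())
def flat(x,y,psi,z=.008):   # board x = b (E->O) at yaw psi, z up
    return T([x,y,z],Rz(np.radians(psi)))
def stand(x,y,psi,z=.0405): # board x down, board z(n) horizontal at psi
    return T([x,y,z],Rz(np.radians(psi))*Rn.from_euler('y',np.pi/2))
def pick(x,y,psi,th,gz=.0175,e=.014):
    R=down(np.radians(psi)-np.pi/2,np.radians(th)); a=np.radians(psi)
    g=np.array([x-(.04-e)*np.cos(a),y-(.04-e)*np.sin(a),gz]); return T(g-R.apply([0,.155,0]),R)
def cur(): s,p,R=st(); return T(p,R)
def go(a,b,**k): p,R=plan(a.p,a.R,b.p,b.R,**k); return T(p,R)
def up(t,dz): return T(t.p+[0,0,dz],t.R)
E
python3 - <<'E'
from board import *
q0=manip.get_state()['qpos']
D=(.6168,.059,23.4); th=8
pk=pick(*D,th); c=cur()
rel=pk.inv()*flat(*D)
S=stand(.46,.145,23.4)*rel.inv()
for n,t in (('pick',pk),('up',up(pk,.1)),('stand',S),('standup',up(S,.06))): print(n,t.p.round(3),ik(t.p,t.R,q0))
a=go(c,up(pk,.05)); go(a,pk,n=4)
E
```

```text
pick [0.573 0.04  0.171] (array([-0.07283929,  0.47172296,  1.87289518,  0.10319178,  0.67563638,
        1.0129181 ]), np.float64(3.490796172450474e-29))
up [0.573 0.04  0.271] (array([-0.07283929,  0.34856627,  1.7625085 ,  0.08180233,  0.90820356,
        1.04315979]), np.float64(7.073789795207572e-21))
stand [0.61  0.21  0.088] (array([ 0.26548125,  1.07323296,  1.2161304 , -0.18589602,  2.27339727,
        1.42983403]), np.float64(2.383938775417772e-18))
standup [0.61  0.21  0.148] (array([ 0.26548125,  1.00165139,  1.21432738, -0.19867141,  2.34543206,
        1.41087143]), np.float64(5.617167740580874e-26))
end [0.5733 0.0404 0.221 ] err mm [-0.1 -0.3 -0. ] rot err [0.002 0.002 0.001]
CALL 0.148,-0.001,0,0,1.12,-2.97,0,0.148,-0.001,0,-0,1.02,-3.1,0,0.148,-0.001,0,-0,0.88,-3.21,0,0.148,-0.001,0,-0,0.74,-3.31,0,0.148,-0.001,0,-0.01,0.58,-3.39,0
end [0.5733 0.0405 0.1711] err mm [-0.2 -0.4 -0.1] rot err [0.002 0.002 0.001]
CALL 0,0,0,-0,1.24,-0.17,0,0,0,0,-0,1.24,-0.17,0,0,0,0,-0,1.23,-0.17,0,0,0,0,-0.01,1.24,-0.17,0
```

>>> {"fn": "arm_command", "kwargs": {"increments": [0.148, 0, 0, 0, 1.12, -2.97, 0, 0.148, 0, 0, 0, 1.02, -3.1, 0, 0.148, 0, 0, 0, 0.88, -3.21, 0, 0.148, 0, 0, 0, 0.74, -3.31, 0, 0.148, 0, 0, 0, 0.58, -3.39, 0, 0, 0, 0, 0, 0, 0, 0, 0, 0, 0, 0, 0, 0, 0]}}

```text
clock: 14.7
position: [0.5744, 0.0409, 0.221]
ee_rot: [0.629, -0.549, 0.36, -0.416]
contact_force: [0.1, 1.1, 0.2]
width: 0.0853
```

```bash
python3 snap.py wrist w11; python3 samp.py w11; python3 - <<'E'
from board import *
D=(.6168,.059,23.4); pk=pick(*D,8); go(cur(),pk,n=4)
E
```

```text
14.7 [0.5744 0.0409 0.221 ] [[0.395, 0.128, 0.91], [-0.919, 0.051, 0.392], [0.004, -0.991, 0.137]] [-0.07   0.408  1.819  0.083  0.793  1.04 ] 0.08526571811986351 [0.1  1.07 0.16]
uv [318. 237.] c mm 616.9 59.1 size 77.7 58.6 long axis yaw 23.2
end [0.5729 0.04   0.171 ] err mm [0.3 0.2 0. ] rot err [-0.002 -0.001  0.   ]
CALL 0.001,-0,0.001,-0,1.22,-0.23,0,0.001,-0,0.001,-0,1.21,-0.24,0,0.001,-0,0.001,-0,1.22,-0.24,0,0.001,-0,0.001,-0,1.21,-0.24,0
```

View pics/seg_w11.png

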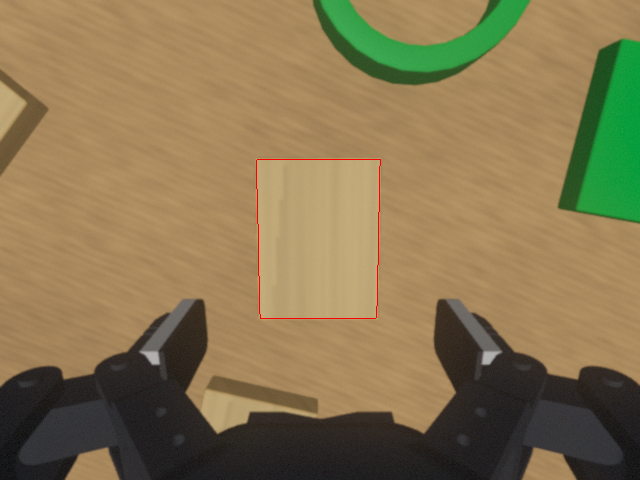

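>>> {"fn": "arm_command", "kwargs": {"increments": [0.001, 0, 0, 0, 1.22, -0.23, 0, 0.001, 0, 0, 0, 1.22, -0.24, 0, 0, 0, 0, 0, 1.22, -0.24, 0, 0, 0, 0, 0, 1.2, -0.24, 0, 0, 0, 0, 0, 0, 0, 0]}}

```text
clock: 15.38
position: [0.5703, 0.0399, 0.166]
ee_rot: [0.628, -0.551, 0.363, -0.413]
contact_force: [-1.0, -0.1, 0.4]
width: 0.0855
```

>>> {"fn": "arm_command", "kwargs": {"increments": [0, 0, 0, 0, 0, 0, 0.3, 0, 0, 0, 0, 0, 0, 1, 0, 0, 0, 0, 0, 0, 1, 0, 0, 0, 0, 0, 0, 1, 0, 0, 0, 0, 0, 0, 1], "grip_force": 50}}

```text
clock: 16.0
position: [0.5712, 0.0398, 0.1684]
ee_rot: [0.629, -0.55, 0.361, -0.414]
contact_force: [-1.0, 0.0, 5.8]
width: 0.0584
```

```bash
python3 snap.py wrist w12; python3 - <<'E'
from board import *
D=(.6169,.0591,23.3); c=cur(); rel=c.inv()*flat(*D)
json.dump([rel.p.tolist(),rel.R.as_quat().tolist()],open('rel.json','w'))
S=stand(.46,.145,23.4)*rel.inv(); print(rel.p, S.p)
a=go(c,up(c,.06),n=3,hand=1)
b=go(a,up(S,.05),hand=1)
E
```

```text
16.0 [0.5712 0.0398 0.1684] [[0.396, 0.124, 0.91], [-0.918, 0.052, 0.392], [0.001, -0.991, 0.135]] [-0.072  0.474  1.878  0.098  0.672  1.018] 0.05844446681663619 [-1.04  0.03  5.8 ]
[1.08631592e-04 1.65650629e-01 2.75205335e-02] [0.60712178 0.20900523 0.09005838]
end [0.5713 0.0398 0.2285] err mm [-0.  0. -0.] rot err [0. 0. 0.]
CALL 0,0,0,0,-1.98,0.27,1,0,0,0,0.01,-1.98,0.27,1,0,0,0,-0,-1.99,0.27,1
end [0.6073 0.2086 0.1402] err mm [-0.1  0.4 -0.1] rot err [-0.001 -0.002 -0.003]
CALL -0.157,-0,-0,-1.41,-0.35,1.74,1,-0.157,-0,-0,-1.41,-0.24,1.67,1,-0.157,-0,-0,-1.41,-0.11,1.61,1,-0.157,-0,-0,-1.41,0.01,1.57,1,-0.157,-0,-0,-1.41,0.15,1.56,1,-0.157,-0,-0,-1.41,0.29,1.56,1,-0.157,-0,-0,-1.41,0.42,1.59,1,-0.157,-0,-0,-1.41,0.55,1.63,1
CALL -0.157,-0,-0,-1.4,0.67,1.7,1,-0.157,-0,-0,-1.41,0.78,1.78,1
```

View pics/w12.png

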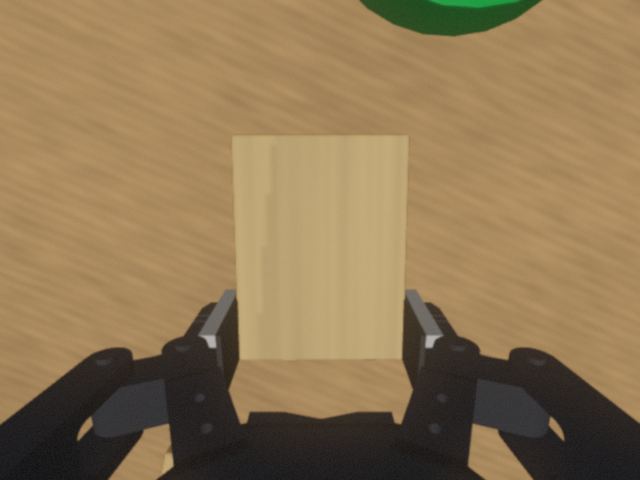

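>>> {"fn": "arm_command", "kwargs": {"increments": [0, 0, 0, 0, -1.98, 0.27, 1, 0, 0, 0, 0, -1.98, 0.27, 1, 0, 0, 0, 0, -1.99, 0.27, 1, 0, 0, 0, 0, 0, 0, 1]}}

```text
clock: 16.55
position: [0.5715, 0.0399, 0.2288]
ee_rot: [0.629, -0.55, 0.361, -0.415]
contact_force: [0.1, -0.3, -1.9]
width: 0.0585
```

>>> {"fn": "arm_command", "kwargs": {"increments": [-0.157, 0, 0, -1.41, -0.35, 1.74, 1, -0.157, 0, 0, -1.41, -0.24, 1.67, 1, -0.157, 0, 0, -1.41, -0.11, 1.61, 1, -0.157, 0, 0, -1.41, 0.01, 1.57, 1, -0.157, 0, 0, -1.41, 0.15, 1.56, 1, -0.157, 0, 0, -1.41, 0.29, 1.56, 1, -0.157, 0, 0, -1.41, 0.42, 1.59, 1, -0.157, 0, 0, -1.41, 0.55, 1.63, 1]}}

```text
clock: 17.55
position: [0.619, 0.184, 0.1748]
ee_rot: [-0.184, 0.815, -0.536, 0.121]
contact_force: [-0.2, -1.1, -0.7]
width: 0.059
```

>>> {"fn": "arm_command", "kwargs": {"increments": [-0.157, 0, 0, -1.4, 0.67, 1.7, 1, -0.157, 0, 0, -1.41, 0.78, 1.78, 1, 0, 0, 0, 0, 0, 0, 1, 0, 0, 0, 0, 0, 0, 1]}}

```text
clock: 18.05
position: [0.6071, 0.2084, 0.1393]
ee_rot: [-0.057, 0.833, -0.548, 0.038]
contact_force: [-1.0, -0.1, 0.2]
width: 0.0591
```

```bash
python3 snap.py side s13; python3 snap.py wrist w13; python3 - <<'E'
from board import *
a,b=json.load(open('rel.json')); rel=T(a,Rn.from_quat(b))
S=stand(.46,.145,23.4)*rel.inv(); c=cur(); B=c*rel; print(B.p,B.R.as_matrix().round(3).tolist())
go(c,up(S,.004),n=5,hand=1)
E
```

```text
18.05 [0.6071 0.2084 0.1393] [[0.396, -0.91, 0.125], [-0.918, -0.392, 0.053], [0.001, -0.136, -0.991]] [ 0.264  1.009  1.224 -0.196  2.331  1.416] 0.05914124990636019 [-0.97 -0.11  0.17]
18.1 [0.6073 0.2082 0.1404] [[0.395, -0.91, 0.127], [-0.919, -0.392, 0.053], [0.001, -0.138, -0.99]] [ 0.264  1.008  1.224 -0.196  2.332  1.416] 0.05890834656502192 [ 0.31 -0.99 -1.02]
[0.46019387 0.14467611 0.09077116] [[0.004, -0.394, 0.919], [0.0, 0.919, 0.394], [-1.0, -0.001, 0.004]]
end [0.607  0.2092 0.0939] err mm [ 0.1 -0.2  0.2] rot err [ 0.001 -0.002  0.002]
CALL -0.001,-0,-0.001,-0.02,0.13,0.93,1,-0.001,-0,-0.001,-0.03,0.12,0.94,1,-0.001,-0,-0.001,-0.02,0.13,0.93,1,-0.001,-0,-0.001,-0.03,0.12,0.93,1,-0.001,-0,-0.001,-0.02,0.13,0.93,1
```

View pics/s13.png

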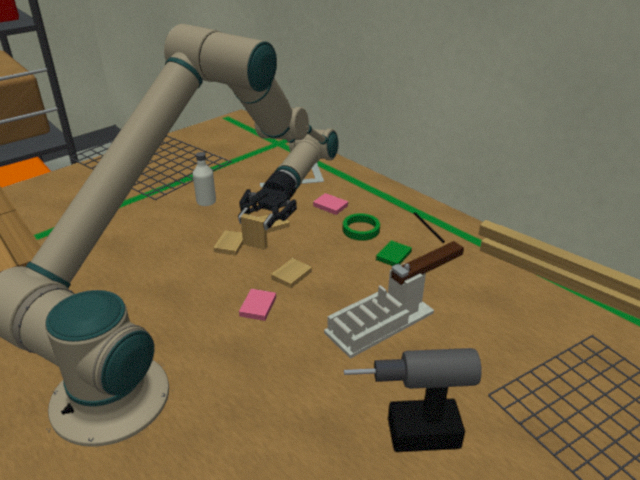

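View pics/w13.png

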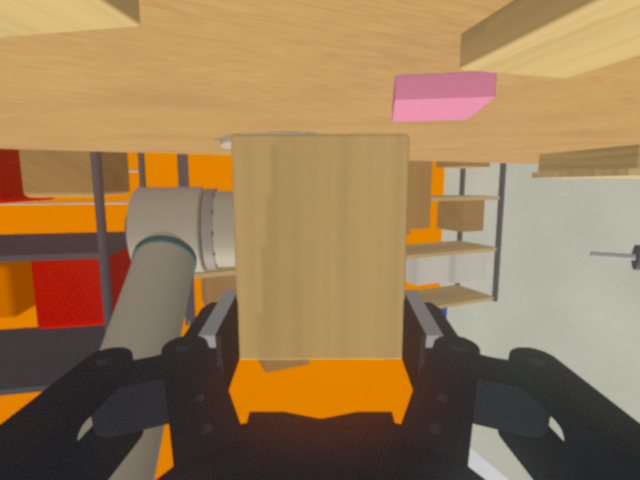

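>>> {"fn": "arm_command", "kwargs": {"increments": [0, 0, 0, -0.02, 0.13, 0.93, 1, 0, 0, 0, -0.03, 0.13, 0.93, 1, 0, 0, 0, -0.02, 0.13, 0.93, 1, 0, 0, 0, -0.02, 0.13, 0.93, 1, 0, 0, 0, -0.02, 0.13, 0.93, 1, 0, 0, 0, 0, 0.03, 0.2, 1, 0, 0, 0, 0, 0, 0, 1, 0, 0, 0, 0, 0, 0, 1]}}

```text
clock: 19.15
position: [0.6063, 0.2096, 0.0909]
ee_rot: [-0.056, 0.833, -0.548, 0.037]
contact_force: [-0.4, 0.3, -0.7]
width: 0.0589
```

```bash
python3 - <<'E'
from board import *
a,b=json.load(open('rel.json')); rel=T(a,Rn.from_quat(b))
c=cur(); B=c*rel; print(B.p,B.R.as_matrix().round(3).tolist(),manip.get_state()['contact_force'])
E
```

```text
[0.45900314 0.14601233 0.04132255] [[0.0, -0.394, 0.919], [-0.001, 0.919, 0.394], [-1.0, -0.001, -0.0]] [-0.38716866  0.31292659 -0.73602791]
```

>>> {"fn": "arm_command", "kwargs": {"increments": [0, 0, 0, 0, 0.02, 0.12, 1, 0, 0, 0, 0, 0.01, 0.08, 1, 0, 0, 0, 0, 0, 0, 1]}}

```text
clock: 19.52
position: [0.6062, 0.2096, 0.0889]
ee_rot: [-0.056, 0.834, -0.548, 0.037]
contact_force: [1.2, 0.7, 0.5]
width: 0.0589
```

>>> {"fn": "arm_command", "kwargs": {"increments": [0, 0, 0, 0, 0, 0, 0.5, 0, 0, 0, 0, 0, 0, 0.2, 0, 0, 0, 0, 0, 0, 0, 0, 0, 0, 0, 0, 0, 0, 0, 0, 0, 0, -1, 0, 0, 0, 0, 0, 0, -3, 0, 0, 0, 0, 0, 0, -3.5, 0, 0, 0, 0, 0, 0, -3, 0, 0]}}

```text
clock: 20.52
position: [0.703, 0.2513, 0.1029]
ee_rot: [-0.056, 0.833, -0.548, 0.037]
contact_force: [0.7, 0.0, -0.5]
width: 0.0852
```

```bash
python3 snap.py side s14; python3 snap.py wrist w14; python3 - <<'E'
from board import *
c=cur(); print(c.p)
Rd=down(np.radians(23.3-90)); t=T(np.array([.459,.146,.155+.15]),Rd)
b=go(c,t)
for i in range(0): pass
im=cv2.imread('pics/s14.png')[180:290,200:340]; cv2.imwrite('pics/s14c.png',cv2.resize(im,None,fx=4,fy=4))
E
```

```text
20.525 [0.703  0.2513 0.1029] [[0.396, -0.91, 0.124], [-0.918, -0.392, 0.053], [0.001, -0.135, -0.991]] [ 0.282  1.188  0.849 -0.216  2.528  1.377] 0.08524402888078561 [ 0.67  0.02 -0.47]
20.575 [0.7046 0.2521 0.1031] [[0.396, -0.909, 0.127], [-0.918, -0.392, 0.054], [0.001, -0.138, -0.99]] [ 0.282  1.19   0.842 -0.216  2.53   1.377] 0.08528028403865942 [-1.88  0.29  3.73]
[0.70346831 0.25166835 0.10249021]
end [0.4592 0.1463 0.305 ] err mm [-0.2 -0.3  0. ] rot err [0.002 0.    0.001]
CALL 0.159,-0,0,0,1.33,-3.38,0,0.159,-0,0,0.01,1.17,-3.56,0,0.159,-0,0,0,0.99,-3.69,0,0.159,-0,0,0,0.77,-3.8,0,0.159,-0,0,0.01,0.56,-3.88,0,0.159,-0,0,0,0.33,-3.92,0,0.159,-0,0,0,0.09,-3.91,0,0.159,-0,0,0.01,-0.14,-3.89,0
CALL 0.159,-0,0,0,-0.35,-3.81,0
```

View pics/s14c.png

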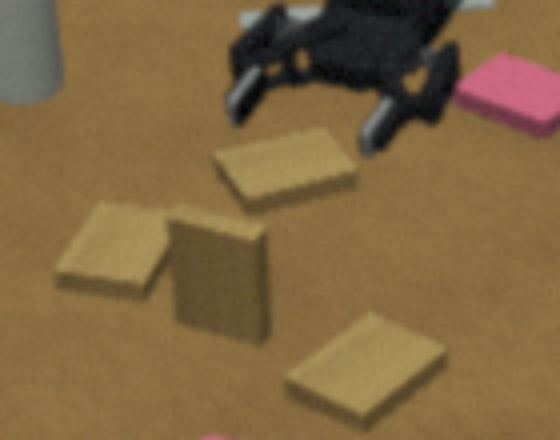

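View pics/w14.png

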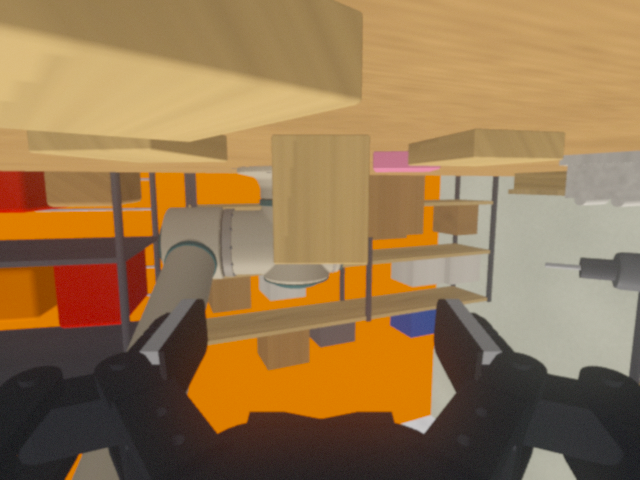

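>>> {"fn": "arm_command", "kwargs": {"increments": [0.159, 0, 0, 0, 0.6, -4.5, 0, 0.159, 0, 0, 0.01, 0.9, -4.2, 0, 0.159, 0, 0, 0, 0.99, -3.69, 0, 0.159, 0, 0, 0, 0.77, -3.8, 0, 0.159, 0, 0, 0, 0.56, -3.88, 0, 0.159, 0, 0, 0, 0.33, -3.92, 0, 0.159, 0, 0, 0, 0.09, -3.91, 0, 0.159, 0, 0, 0, -0.14, -3.4, 0]}}

```text
clock: 21.62
position: [0.5005, 0.1643, 0.3148]
ee_rot: [-0.542, 0.636, -0.418, 0.357]
contact_force: [0.3, 0.5, -0.8]
width: 0.0851
```

>>> {"fn": "arm_command", "kwargs": {"increments": [0.159, 0, 0, 0, -0.35, -3.0, 0, 0, 0, 0, 0, 0, 0, 0, 0, 0, 0, 0, 0, 0, 0]}}

```text
clock: 22.0
position: [0.4766, 0.1536, 0.3223]
ee_rot: [-0.589, 0.593, -0.39, 0.388]
contact_force: [1.0, -0.1, 1.1]
width: 0.0855
```

```bash
python3 snap.py wrist w15; python3 - <<'E'
from board import *
c=cur(); print(c.p)
cam=Cam('w',json.load(open('pics/w15.json')))
t=T(np.array([.459,.146,.155+.15]),down(np.radians(23.3-90)))
print(cam.proj((t*T([0,0,0],Rn.identity())).p-[0,0,.305-.08]))
go(c,t)
E
```

```text
22.0 [0.4766 0.1536 0.3223] [[0.395, -0.005, 0.918], [-0.918, -0.003, 0.395], [0.001, -1.0, -0.006]] [ 0.174  0.23   1.788 -0.002  1.129  1.339] 0.08550469307887447 [ 0.99 -0.05  1.12]
[0.47720525 0.15375954 0.32193593]
[[319.28108328 282.79496953]]
end [0.459  0.1459 0.305 ] err mm [-0.   0.1  0. ] rot err [ 0.  0. -0.]
CALL 0.006,0,0.001,-0,1.71,-1.97,0
```

View pics/w15.png

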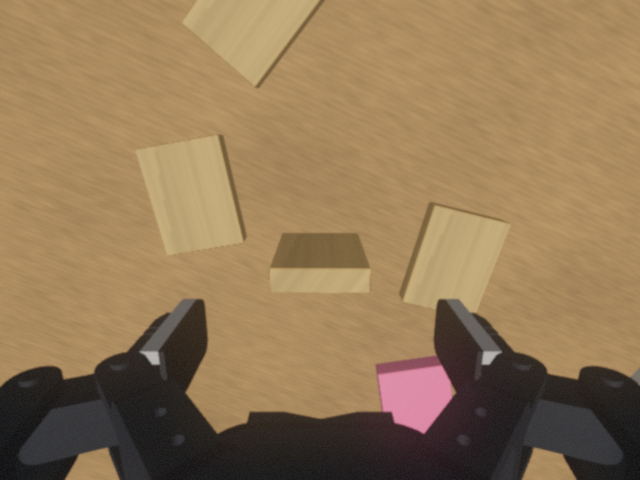

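```bash
python3 - <<'E'
from board import *
cam=Cam('w',json.load(open('pics/w15.json')))
print(cam.onz([(270.5,268),(370,268),(370,293),(271,292.5)],.080).round(4), cam.onz((320,280.4),.08))
c=cur()
a=go(c,T([.4585,.1465,.29],down(np.radians(23.3-90))),n=2)
go(a,T([.4585,.1465,.233],down(np.radians(23.3-90))),n=4)
E
```

```text
[[0.4563 0.1759 0.08  ]
 [0.4793 0.1224 0.08  ]
 [0.4649 0.1156 0.08  ]
 [0.4419 0.17   0.08  ]] [[0.46056858 0.1462106  0.08      ]]
end [0.4584 0.1466 0.29  ] err mm [ 0.1 -0.1 -0. ] rot err [0.    0.    0.001]
CALL 0.003,0,0,-0.04,1.6,-0.99,0,0.003,0,0,-0.05,1.6,-1,0
end [0.4585 0.1466 0.233 ] err mm [ 0.  -0.1 -0. ] rot err [0.    0.    0.001]
CALL 0,0,0,-0,1.43,-0,0,0,0,0,-0,1.42,-0,0,0,0,0,-0,1.43,-0,0,0,0,0,-0,1.42,-0,0
```

>>> {"fn": "arm_command", "kwargs": {"increments": [0.003, 0, 0, -0.03, 1.6, -0.93, 0, 0.003, 0, 0, -0.03, 1.6, -0.93, 0, 0, 0, 0, 0, 1.43, 0, 0, 0, 0, 0, 0, 1.42, 0, 0, 0, 0, 0, 0, 1.43, 0, 0, 0, 0, 0, 0, 1.42, 0, 0, 0, 0, 0, 0, 0, 0, 0]}}

```text
clock: 22.92
position: [0.4578, 0.1464, 0.2319]
ee_rot: [-0.59, 0.591, -0.389, 0.388]
contact_force: [-0.8, 0.3, 0.9]
width: 0.0856
```

>>> {"fn": "arm_command", "kwargs": {"increments": [0, 0, 0, 0, 0, 0, 0.3, 0, 0, 0, 0, 0, 0, 1, 0, 0, 0, 0, 0, 0, 1, 0, 0, 0, 0, 0, 0, 1, 0, 0, 0, 0, 0, 0, 1], "grip_force": 50}}

```text
clock: 23.55
position: [0.4588, 0.1465, 0.234]
ee_rot: [0.591, -0.59, 0.388, -0.39]
contact_force: [-0.4, -0.5, 6.6]
width: 0.0587
```

```bash
python3 snap.py wrist w16; python3 - <<'E'
from board import *
c=cur(); print(c.p)
pin=np.array([.5815,-.217]);u=np.array([np.cos(np.radians(-7.75)),np.sin(np.radians(-7.75))])
tgt=np.r_[pin-u*(.098-.051)-u*0.0,0]; print(tgt)
R1=down(np.radians(-97.75))
a=go(c,up(c,.10),n=3,hand=1)
b=go(a,T(tgt+[0,0,.333],R1),hand=1)
b=go(b,T(tgt+[0,0,.27],R1),hand=1)
E
```

```text
23.55 [0.4588 0.1465 0.234 ] [[0.396, 0.003, 0.918], [-0.918, 0.0, 0.396], [0.001, -1.0, 0.003]] [ 1.650e-01  3.030e-01  1.952e+00 -1.000e-03  8.840e-01  1.329e+00] 0.05870922387737959 [-0.41 -0.5   6.6 ]
[0.45880732 0.14653909 0.23401287]
[ 0.5349293  -0.21066201  0.        ]
end [0.4588 0.1466 0.334 ] err mm [ 0. -0. -0.] rot err [0. 0. 0.]
CALL 0,0,0,0,-3.33,0.01,1,0,0,0,0.01,-3.34,0.01,1,0,0,0,0,-3.33,0.01,1
end [ 0.5344 -0.2106  0.333 ] err mm [ 0.5 -0.   0. ] rot err [-0.003  0.003 -0.   ]
CALL -0,0.077,0,5.11,0.02,-1.03,1,-0,0.077,0,5.18,0.02,-0.63,1,-0,0.077,0,5.21,0.01,-0.23,1,-0,0.077,0,5.22,0.02,0.17,1,-0,0.077,0,5.18,0.02,0.57,1,-0,0.077,0,5.13,0.02,0.97,1,-0,0.077,0,5.03,0.02,1.36,1
end [ 0.535  -0.2107  0.27  ] err mm [-0.1  0.   0. ] rot err [ 0.001 -0.001 -0.   ]
CALL -0.002,0.002,-0,0,3.15,0.02,1,-0.002,0.002,-0,0,3.15,0.03,1
```

View pics/w16.png

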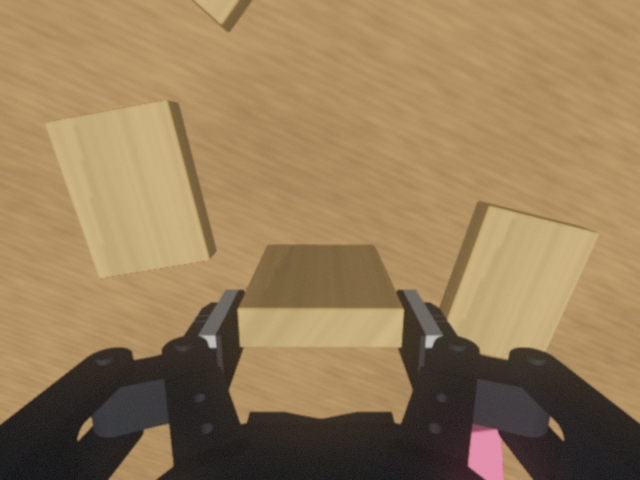

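```bash
python3 - <<'E'
from board import *
cam=Cam('w',json.load(open('pics/w16.json')));c=cur()
X=cam.onz([(240,308),(402,308),(404,347),(240,347)],.080);print(X.round(4),X.mean(0)); off=c.R.inv().apply(X.mean(0)-c.p);print('board centre in tool mm',off*1e3)
pin=np.array([.5815,-.217]);u=np.array([np.cos(np.radians(-7.75)),np.sin(np.radians(-7.75))])
R1=down(np.radians(-97.75)); tgt=np.r_[pin-u*(.098-.051),0]-R1.apply([off[0],0,off[2]]); print(tgt)
a=go(c,up(c,.126),n=4,hand=1)
b=go(a,T(tgt+[0,0,.36],R1),hand=1)
E
```

```text
[[0.457  0.1758 0.08  ]
 [0.4793 0.1236 0.08  ]
 [0.4658 0.116  0.08  ]
 [0.4424 0.1705 0.08  ]] [0.46113044 0.14644316 0.08      ]
board centre in tool mm [  0.81021064 154.01954971   1.6404434 ]
[ 0.5334131  -0.20963798  0.        ]
end [0.4588 0.1465 0.36  ] err mm [-0.  0. -0.] rot err [0. 0. 0.]
CALL 0,0,0,0,-3.15,0.01,1,0,0,0,0.01,-3.15,0.01,1,0,0,0,0,-3.15,0.01,1,0,0,0,0.01,-3.15,0.01,1
end [ 0.5329 -0.2096  0.36  ] err mm [ 0.5 -0.   0. ] rot err [-0.003  0.003 -0.   ]
CALL -0,0.077,0,5.09,0,-1.04,1,-0,0.077,0,5.16,0.01,-0.65,1,-0,0.077,0,5.19,0,-0.25,1,-0,0.077,0,5.19,0,0.15,1,-0,0.077,0,5.17,0.01,0.56,1,-0,0.077,0,5.11,0,0.94,1,-0,0.077,0,5.02,0.01,1.34,1
```

>>> {"fn": "arm_command", "kwargs": {"increments": [0, 0, 0, 0, -2.6, 0, 1, 0, 0, 0, 0, -3.6, 0, 1, 0, 0, 0, 0, -3.4, 0, 1, 0, 0, 0, 0, -3, 0, 1, 0, 0, 0, 0, 0, 0, 1]}}

```text
clock: 24.22
position: [0.4585, 0.1466, 0.3609]
ee_rot: [0.592, -0.59, 0.387, -0.39]
contact_force: [-0.4, -0.1, -1.0]
width: 0.0589
```

>>> {"fn": "arm_command", "kwargs": {"increments": [0, 0.077, 0, 5.09, 0, -1.04, 1, 0, 0.077, 0, 5.16, 0.01, -0.65, 1, 0, 0.077, 0, 5.19, 0, -0.25, 1, 0, 0.077, 0, 5.19, 0, 0.15, 1, 0, 0.077, 0, 5.17, 0, 0.56, 1, 0, 0.077, 0, 5.11, 0, 0.94, 1, 0, 0.077, 0, 5.02, 0, 1.34, 1, 0, 0, 0, 0, 0, 0, 1]}}

```text
clock: 25.22
position: [0.5324, -0.2129, 0.3568]
ee_rot: [0.464, -0.465, 0.533, -0.533]
contact_force: [0.1, 0.5, -0.4]
width: 0.0584
```

```bash
python3 snap.py side s17; python3 snap.py wrist w17; python3 - <<'E'
from board import *
c=cur(); print(c.p)
im=cv2.imread('pics/s17.png')[150:360,300:460]; cv2.imwrite('pics/s17c.png',cv2.resize(im,None,fx=2.8,fy=2.8))
E
```

```text
25.225 [ 0.5324 -0.2129  0.3568] [[-0.136, -0.002, 0.991], [-0.991, -0.0, -0.136], [0.0, -1.0, -0.002]] [-5.010e-01  3.040e-01  1.586e+00 -1.000e-03  1.252e+00  1.206e+00] 0.05835700692992925 [ 0.11  0.5  -0.38]
25.275 [ 0.5318 -0.2109  0.3569] [[-0.134, -0.003, 0.991], [-0.991, 0.002, -0.134], [-0.002, -1.0, -0.003]] [-4.990e-01  3.030e-01  1.588e+00  1.000e-03  1.254e+00  1.206e+00] 0.05861404774972511 [-0.69  0.77 -0.37]
[ 0.53157619 -0.20959587  0.35717433]
```

View pics/s17c.png

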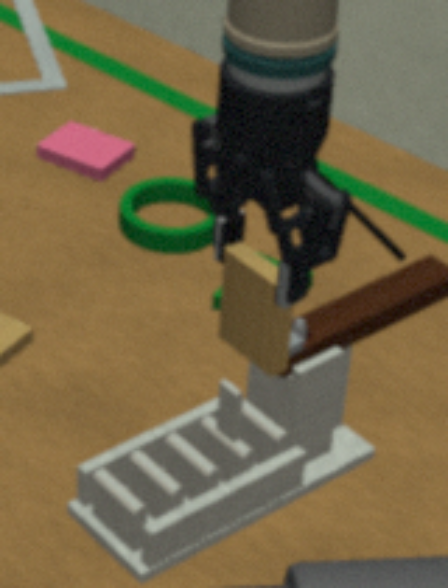

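View pics/w17.png

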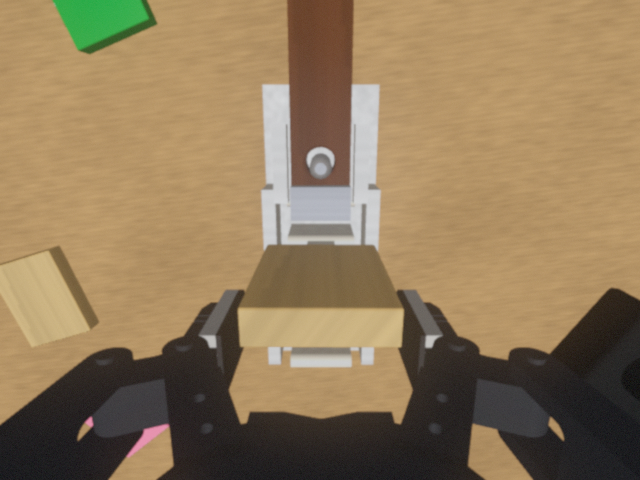

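>>> {"fn": "arm_command", "kwargs": {"increments": [0, 0, 0, 0, 1.4, 0.1, 1, 0, 0, 0, 0, 1.4, 0.1, 1, 0, 0, 0, 0, 1.4, 0, 1, 0, 0, 0, 0, 1.2, 0, 1, 0, 0, 0, 0, 0, 0, 1, 0, 0, 0, 0, 0, 0, 1]}}

```text
clock: 26.08
position: [0.5344, -0.21, 0.3055]
ee_rot: [-0.466, 0.466, -0.531, 0.532]
contact_force: [-0.3, 0.1, -0.3]
width: 0.0586
```

```bash
python3 snap.py side s18; python3 snap.py scene sc18; python3 - <<'E'
from board import *
c=cur(); print(c.p, manip.get_state()['contact_force'])
a=cv2.imread('pics/sc18.png')[220:335,200:310];b=cv2.imread('pics/s18.png')[235:350,325:435]
cv2.imwrite('pics/c18.png',cv2.resize(cv2.hconcat([a,b]),None,fx=3.6,fy=3.6,interpolation=cv2.INTER_CUBIC))
E
```

```text
26.075 [ 0.5344 -0.21    0.3055] [[-0.132, 0.001, 0.991], [-0.991, -0.001, -0.132], [0.0, -1.0, 0.002]] [-0.496  0.346  1.661  0.     1.133  1.207] 0.05855843736614834 [-0.3   0.11 -0.33]
26.125 [ 0.5345 -0.2101  0.3057] [[-0.132, 0.002, 0.991], [-0.991, -0.001, -0.132], [0.001, -1.0, 0.002]] [-0.496  0.346  1.661  0.     1.133  1.207] 0.058562383910313695 [-0.69  0.77 -1.28]
[ 0.53446204 -0.21005128  0.30586077] [0.18662254 0.27196518 0.38849732]
```

View pics/c18.png

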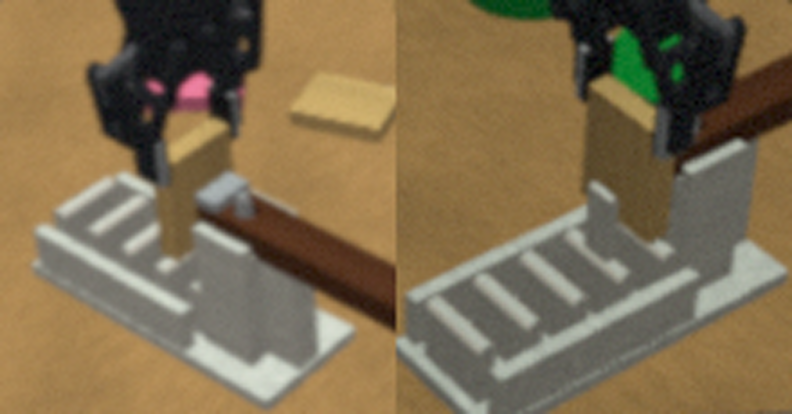

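>>> {"fn": "arm_command", "kwargs": {"increments": [0, 0, 0, 0, 1.2, -0.1, 1, 0, 0, 0, 0, 1.2, 0, 1, 0, 0, 0, 0, 1.0, 0, 1, 0, 0, 0, 0, 1.0, 0, 1, 0, 0, 0, 0, 1.0, 0, 1, 0, 0, 0, 0, 0.3, 0, 1, 0, 0, 0, 0, 0, 0, 1]}}

```text
clock: 27.05
position: [0.5333, -0.2098, 0.2481]
ee_rot: [-0.466, 0.466, -0.532, 0.532]
contact_force: [0.5, -0.1, 0.0]
width: 0.059
```

```bash
python3 snap.py side s19; python3 snap.py scene sc19; python3 - <<'E'
from board import *
c=cur(); print(c.p, manip.get_state()['contact_force'])
a=cv2.imread('pics/sc19.png')[220:335,200:310];b=cv2.imread('pics/s19.png')[235:350,325:435]
cv2.imwrite('pics/c19.png',cv2.resize(cv2.hconcat([a,b]),None,fx=3.6,fy=3.6,interpolation=cv2.INTER_CUBIC))
E
```

```text
27.05 [ 0.5333 -0.2098  0.2481] [[-0.132, 0.001, 0.991], [-0.991, -0.0, -0.132], [0.0, -1.0, 0.001]] [-0.496  0.402  1.737  0.     1.003  1.207] 0.05901462892692527 [ 0.51 -0.08  0.05]
27.1 [ 0.5334 -0.2099  0.2484] [[-0.132, 0.001, 0.991], [-0.991, -0.001, -0.132], [0.0, -1.0, 0.001]] [-0.496  0.401  1.736  0.     1.003  1.207] 0.05825925475062908 [-0.52  0.68 -0.24]
[ 0.53346437 -0.20986126  0.24854016] [-0.8053356   0.0552606  -0.51221547]
```

View pics/c19.png

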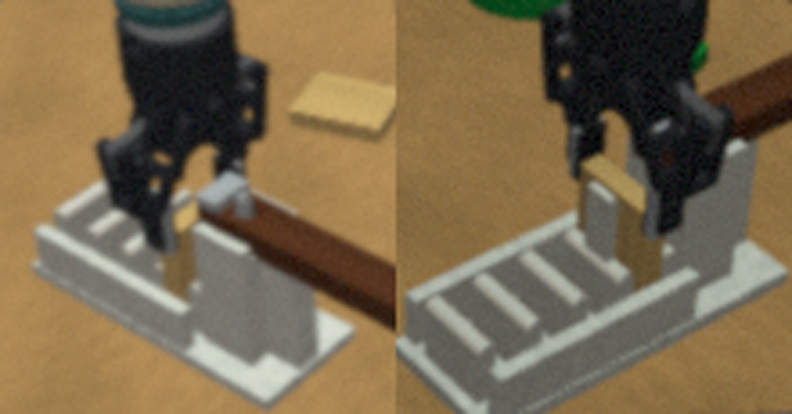

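>>> {"fn": "arm_command", "kwargs": {"increments": [0, 0, 0, 0, 0.3, 0, 1, 0, 0, 0, 0, 0.1, 0, 1, 0, 0, 0, 0, 0, 0, 1, 0, 0, 0, 0, 0, 0, 0.5, 0, 0, 0, 0, 0, 0, 0.2, 0, 0, 0, 0, 0, 0, 0.1, 0, 0, 0, 0, -0.5, 0, 0.1, 0, 0, 0, 0, -2, 0, 0]}}

```text
clock: 28.15
position: [0.5329, -0.2096, 0.2688]
ee_rot: [0.466, -0.466, 0.533, -0.531]
contact_force: [-0.6, -0.7, 0.5]
width: 0.0854
```

>>> {"fn": "arm_command", "kwargs": {"increments": [0, 0, 0, 0, -4.5, 0, 0, 0, 0, 0, 0, -5, 0, 0, 0, 0, 0, -4.8, -1.5, 0.2, 0, 0, 0, 0, -5.5, -1, 0.2, 0, 0, 0, 0, -5.7, -0.8, 0.2, 0, 0, 0, 0, -5.7, -0.8, 0.2, 0, 0, 0, 0, -5.7, -0.8, 0.1, 0, 0, 0, 0, -5, -0.8, 0, 0]}}

```text
clock: 29.15
position: [0.5847, 0.1124, 0.422]
ee_rot: [-0.466, 0.466, -0.531, 0.532]
contact_force: [0.7, -0.8, 0.2]
width: 0.0851
```

```bash
python3 snap.py wrist w20; python3 samp.py w20; python3 snap.py side s20; python3 snap.py scene sc20; python3 - <<'E'
from board import *
a=cv2.imread('pics/sc20.png')[220:335,200:310];b=cv2.imread('pics/s20.png')[235:350,325:435]
cv2.imwrite('pics/c20.png',cv2.resize(cv2.hconcat([a,b]),None,fx=3.6,fy=3.6,interpolation=cv2.INTER_CUBIC))
E
```

```text
29.15 [0.5847 0.1124 0.422 ] [[-0.131, 0.002, 0.991], [-0.991, -0.0, -0.131], [-0.0, -1.0, 0.002]] [ 0.073  0.298  1.431 -0.     1.411  1.776] 0.08509465197449645 [ 0.74 -0.81  0.23]
uv [222. 332.] c mm 458.4 246.9 size 78.9 59.2 long axis yaw 33.3
uv [394. 282.] c mm 489.5 46.4 size 78.8 59.4 long axis yaw 9.4
uv [184. 210.] c mm 594.0 247.9 size 79.4 59.0 long axis yaw -17.2
29.2 [0.5852 0.1177 0.423 ] [[-0.128, 0.005, 0.992], [-0.992, 0.007, -0.128], [-0.008, -1.0, 0.004]] [0.08  0.298 1.427 0.007 1.411 1.777] 0.08535782965880466 [1.79 4.54 0.29]
29.25 [0.585  0.1148 0.4225] [[-0.126, 0.004, 0.992], [-0.992, 0.003, -0.126], [-0.003, -1.0, 0.003]] [0.076 0.298 1.429 0.003 1.411 1.773] 0.08520054234284481 [ 0.32 -0.08  0.48]
```

View pics/c20.png

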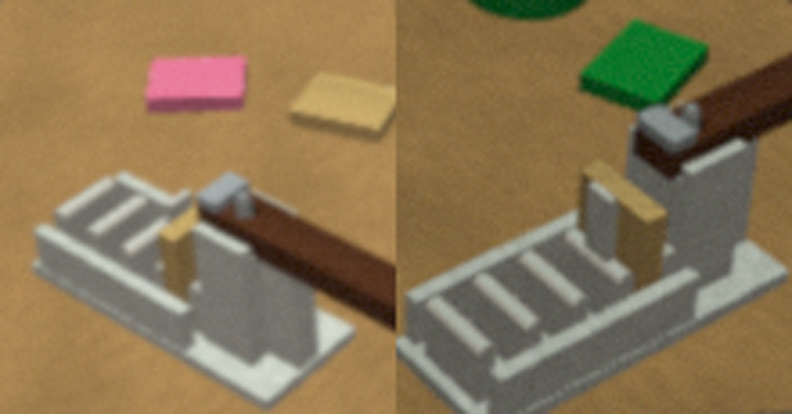

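View pics/seg_w20.png

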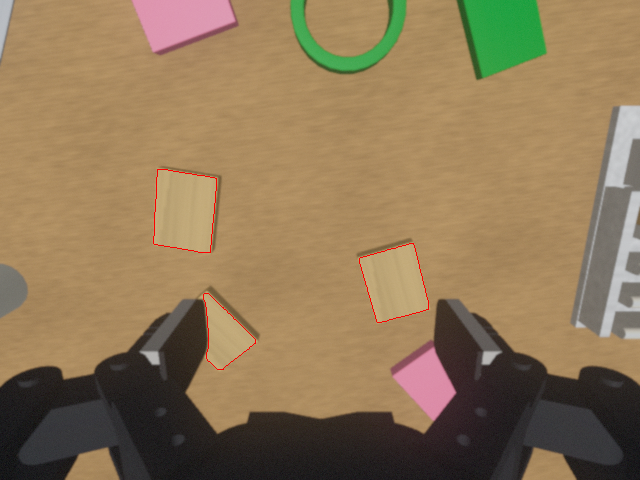

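```bash
cat > pk.py <<'E'
import sys
from board import *
x,y,psi=map(float,sys.argv[1:4]); th=float(sys.argv[4]) if len(sys.argv)>4 else 8
pk=pick(x,y,psi,th,gz=.0195); c=cur(); print(c.p,ik(pk.p,pk.R,manip.get_state()['qpos'])[0].round(2))
a=go(c,up(pk,.05)); go(a,pk,n=3)
E
python3 pk.py .4895 .0464 9.4
```

```text
[0.58472682 0.11261536 0.4219146 ] [-0.08  0.33  2.16  0.07  0.52  1.26]
end [0.4427 0.0387 0.223 ] err mm [-0.2 -0.1 -0. ] rot err [ 0.001 -0.002  0.   ]
CALL 0.027,-0.058,0.004,1.78,3.95,-2.65,0,0.027,-0.058,0.004,1.67,3.88,-2.85,0,0.027,-0.058,0.004,1.53,3.8,-3.05,0,0.027,-0.058,0.004,1.39,3.73,-3.22,0,0.027,-0.058,0.004,1.23,3.64,-3.4,0
end [0.4427 0.0387 0.173 ] err mm [-0.2 -0.1 -0. ] rot err [0.001 0.001 0.   ]
CALL 0,-0.001,0,0,1.65,-0.23,0,0,-0.001,0,0,1.65,-0.23,0,0,-0.001,0,0,1.65,-0.23,0
```

>>> {"fn": "arm_command", "kwargs": {"increments": [0.027, -0.058, 0.004, 1.78, 3.95, -2.65, 0, 0.027, -0.058, 0.004, 1.67, 3.88, -2.85, 0, 0.027, -0.058, 0.004, 1.53, 3.8, -3.05, 0, 0.027, -0.058, 0.004, 1.39, 3.73, -3.22, 0, 0.027, -0.058, 0.004, 1.23, 3.64, -3.4, 0, 0, 0, 0, 0, 0, 0, 0, 0, 0, 0, 0, 0, 0, 0]}}

```text
clock: 30.18
position: [0.4431, 0.0361, 0.2232]
ee_rot: [0.573, -0.499, 0.426, -0.49]
contact_force: [1.0, 0.2, 1.4]
width: 0.0855
```

```bash
python3 snap.py wrist w21; python3 samp.py w21; python3 pk.py .4895 .0464 9.4
```

```text
30.175 [0.4431 0.0361 0.2232] [[0.156, 0.137, 0.978], [-0.988, 0.021, 0.155], [0.001, -0.99, 0.139]] [-0.09   0.242  2.095  0.053  0.67   1.285] 0.08547052408751576 [0.97 0.21 1.43]
uv [313. 236.] c mm 488.9 46.3 size 78.8 58.7 long axis yaw 9.3
[0.44387214 0.036291   0.22370202] [-0.08  0.33  2.16  0.07  0.52  1.26]
end [0.4426 0.0387 0.223 ] err mm [-0.  -0.1  0. ] rot err [0. 0. 0.]
CALL -0.001,-0.007,0.002,-0.26,0.06,-0.1,0
end [0.4425 0.0387 0.173 ] err mm [ 0.  -0.1  0. ] rot err [0. 0. 0.]
CALL 0,0,0,0,1.65,-0.23,0,0,0,0,0,1.65,-0.23,0,0,0,0,0,1.65,-0.24,0
```

View pics/seg_w21.png

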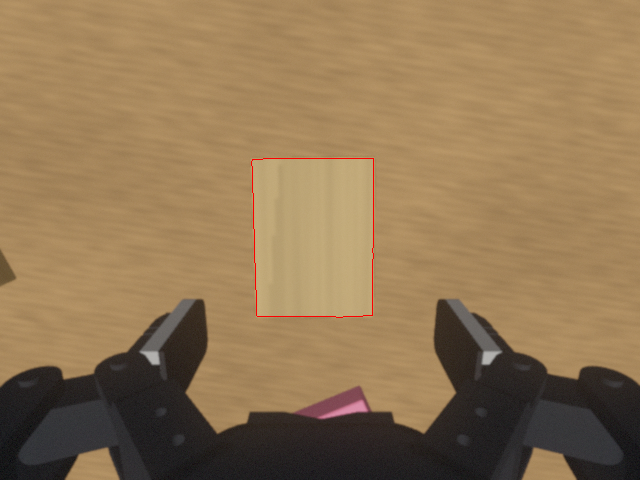

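>>> {"fn": "arm_command", "kwargs": {"increments": [0, -0.007, 0.002, -0.26, 0.06, -0.1, 0, 0, 0, 0, 0, 1.65, -0.23, 0, 0, 0, 0, 0, 1.65, -0.23, 0, 0, 0, 0, 0, 1.65, -0.24, 0, 0, 0, 0, 0, 0, 0, 0, 0, 0, 0, 0, 0, 0, 0]}}

```text
clock: 30.98
position: [0.4415, 0.0395, 0.1725]
ee_rot: [0.576, -0.501, 0.424, -0.487]
contact_force: [-0.6, 0.9, 1.0]
width: 0.0852
```

>>> {"fn": "arm_command", "kwargs": {"increments": [0, 0, 0, 0, 0, 0, 0.3, 0, 0, 0, 0, 0, 0, 1, 0, 0, 0, 0, 0, 0, 1, 0, 0, 0, 0, 0, 0, 1, 0, 0, 0, 0, 0, 0, 1]}}

```text
clock: 31.6
position: [0.441, 0.0393, 0.1728]
ee_rot: [0.576, -0.501, 0.424, -0.487]
contact_force: [-1.3, 0.1, 4.6]
width: 0.0585
```

```bash
cat > st2.py <<'E'
import sys
from board import *
x,y,psi=map(float,sys.argv[1:4]); sx,sy=map(float,sys.argv[4:6])
c=cur(); rel=c.inv()*flat(x,y,psi)
json.dump([rel.p.tolist(),rel.R.as_quat().tolist()],open('rel.json','w'))
S=stand(sx,sy,psi)*rel.inv(); print('rel',rel.p,'S',S.p,manip.get_state()['width'])
a=go(c,up(c,.06),n=3,hand=1)
b=go(a,up(S,.05),hand=1)
go(b,up(S,.006),n=5,hand=1)
E
python3 snap.py wrist w22; python3 st2.py .489 .0464 9.3 .46 .13
```

```text
31.6 [0.441  0.0393 0.1728] [[0.165, 0.136, 0.977], [-0.986, 0.023, 0.163], [-0.0, -0.99, 0.138]] [-0.084  0.327  2.161  0.069  0.52   1.264] 0.05848944790276113 [-1.26  0.14  4.58]
rel [0.0009937  0.16986976 0.02526644] S [0.62245173 0.15739186 0.08902046] 0.05861420142676111
end [0.441  0.0393 0.2327] err mm [-0.  0.  0.] rot err [0. 0. 0.]
CALL 0,0,0,-0,-1.98,0.28,1,0,0,0,-0,-1.98,0.27,1,0,0,0,-0,-1.98,0.28,1
end [0.6223 0.158  0.1391] err mm [ 0.2 -0.6 -0.1] rot err [-0.001 -0.002  0.004]
CALL -0.157,0,0,-0.87,-0.16,2.71,1,-0.157,0,0,-0.87,-0.19,2.65,1,-0.157,0,0,-0.87,-0.23,2.59,1,-0.157,0,0,-0.88,-0.25,2.52,1,-0.157,0,0,-0.87,-0.26,2.45,1,-0.157,0,0,-0.87,-0.25,2.38,1,-0.157,0,0,-0.87,-0.25,2.31,1,-0.157,0,0,-0.87,-0.22,2.24,1
CALL -0.157,0,0,-0.87,-0.19,2.19,1,-0.157,0,0,-0.88,-0.14,2.12,1
end [0.6225 0.1572 0.0951] err mm [-0.   0.2 -0.1] rot err [-0.001 -0.002 -0.001]
CALL -0,-0,0.001,0.02,0.12,0.87,1,-0,-0,0.001,0.01,0.12,0.87,1,-0,-0,0.001,0.02,0.12,0.87,1,-0,-0,0.001,0.02,0.13,0.88,1,-0,-0,0.001,0.02,0.12,0.87,1
```

View pics/w22.png

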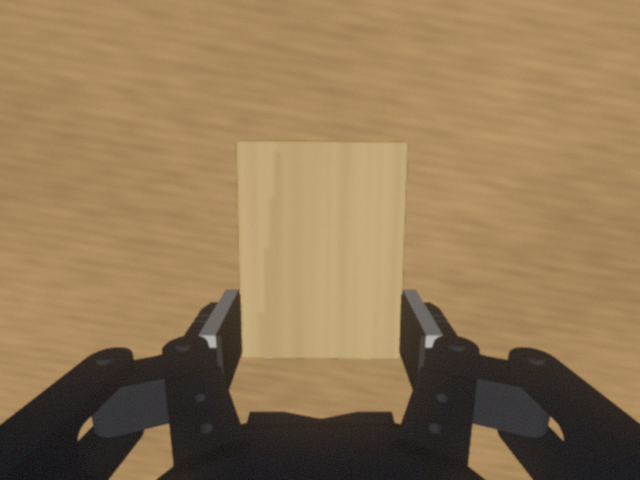

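>>> {"fn": "arm_command", "kwargs": {"increments": [0, 0, 0, 0, -1.98, 0.28, 1, 0, 0, 0, 0, -1.98, 0.27, 1, 0, 0, 0, 0, -1.98, 0.28, 1, -0.157, 0, 0, -0.87, -0.16, 2.71, 1, -0.157, 0, 0, -0.87, -0.19, 2.65, 1, -0.157, 0, 0, -0.87, -0.23, 2.59, 1, -0.157, 0, 0, -0.88, -0.25, 2.52, 1, -0.157, 0, 0, -0.87, -0.26, 2.45, 1]}}

```text
clock: 32.65
position: [0.5596, 0.1037, 0.2215]
ee_rot: [-0.339, 0.684, -0.579, 0.287]
contact_force: [-0.3, -0.5, -1.1]
width: 0.0586
```

>>> {"fn": "arm_command", "kwargs": {"increments": [-0.157, 0, 0, -0.87, -0.25, 2.38, 1, -0.157, 0, 0, -0.87, -0.25, 2.31, 1, -0.157, 0, 0, -0.87, -0.22, 2.24, 1, -0.157, 0, 0, -0.87, -0.19, 2.19, 1, -0.157, 0, 0, -0.88, -0.14, 2.12, 1, 0, 0, 0, 0, 0, 0, 1, 0, 0, 0, 0, 0, 0, 1]}}

```text
clock: 33.52
position: [0.622, 0.1578, 0.1387]
ee_rot: [-0.054, 0.761, -0.645, 0.045]
contact_force: [0.6, -0.1, 0.3]
width: 0.0587
```

```bash
cat > st3.py <<'E'
import sys
from board import *
psi,sx,sy,h=map(float,sys.argv[1:5])
a,b=json.load(open('rel.json')); rel=T(a,Rn.from_quat(b))
S=stand(sx,sy,psi)*rel.inv(); c=cur(); B=c*rel; print('board',B.p.round(4),'long axis',B.R.as_matrix()[:,0].round(3),'y',B.R.as_matrix()[:,1].round(3),manip.get_state()['contact_force'].round(1),c.p.round(4))
go(c,up(S,h),hand=1,n=int(sys.argv[5]))
E
python3 st3.py 9.3 .46 .13 .004 5; python3 snap.py wrist w23
```

```text
board [0.4598 0.1297 0.0898] long axis [ 0.002 -0.002 -1.   ] y [-0.165  0.986 -0.003] [ 0.6 -0.1  0.3] [0.622  0.1578 0.1387]
end [0.6225 0.1572 0.0934] err mm [-0.   0.2 -0.3] rot err [-0.002 -0.002 -0.001]
CALL -0,-0,0.001,0.01,0.12,0.9,1,-0,-0,0.001,0.02,0.12,0.9,1,-0,-0,0.001,0.01,0.12,0.9,1,-0,-0,0.001,0.02,0.12,0.89,1,-0,-0,0.001,0.01,0.12,0.9,1
33.525 [0.622  0.1578 0.1387] [[0.165, -0.977, 0.138], [-0.986, -0.163, 0.024], [-0.001, -0.14, -0.99]] [ 0.146  1.009  1.225 -0.027  2.337  1.549] 0.05870276172062305 [ 0.56 -0.15  0.31]
```

View pics/w23.png

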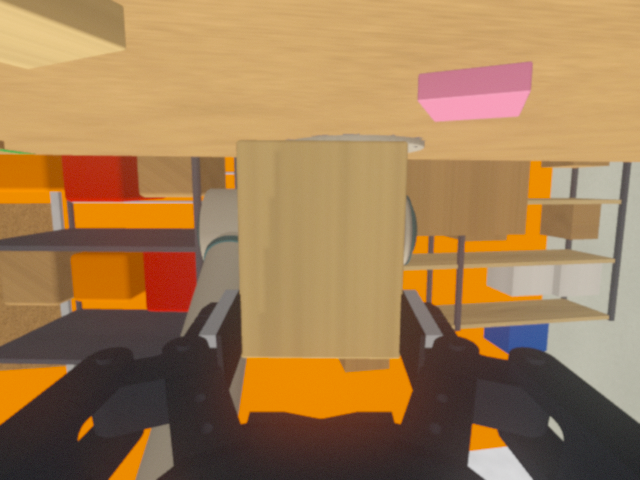

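>>> {"fn": "arm_command", "kwargs": {"increments": [0, 0, 0.001, 0.01, 0.12, 0.9, 1, 0, 0, 0.001, 0.02, 0.12, 0.9, 1, 0, 0, 0, 0.01, 0.12, 0.9, 1, 0, 0, 0, 0.02, 0.12, 0.9, 1, 0, 0, 0, 0.01, 0.12, 0.9, 1, 0, 0, 0, 0, 0.04, 0.3, 1, 0, 0, 0, 0, 0.01, 0.1, 1, 0, 0, 0, 0, 0, 0, 1]}}

```text
clock: 34.58
position: [0.6224, 0.1574, 0.0885]
ee_rot: [-0.053, 0.761, -0.645, 0.044]
contact_force: [0.7, -0.3, -0.4]
width: 0.0587
```

```bash
cd .;python3 st3.py 9.3 .46 .13 .000 2
```

```text
board [0.4599 0.1297 0.0402] long axis [-0.001 -0.002 -1.   ] y [-0.163  0.987 -0.002] [ 0.7 -0.3 -0.4] [0.6224 0.1574 0.0885]
end [0.6224 0.1573 0.0892] err mm [ 0.1  0.  -0.1] rot err [-0.001  0.    -0.   ]
CALL 0.001,-0.001,0.001,0,-0.01,-0.03,1,0.001,-0.001,0.001,0.01,-0,-0.03,1
```

>>> {"fn": "arm_command", "kwargs": {"increments": [0, 0, 0, 0, 0.01, 0.1, 1, 0, 0, 0, 0, 0, 0, 0.5, 0, 0, 0, 0, 0, 0, 0.2, 0, 0, 0, 0, 0, 0, 0, 0, 0, 0, 0, -1, 0, 0, 0, 0, 0, 0, -3, 0, 0, 0, 0, 0, 0, -3.5, 0, 0, 0, 0, 0, 0, -2.5, 0, 0]}}

```text
clock: 35.58
position: [0.7215, 0.1737, 0.1014]
ee_rot: [-0.053, 0.761, -0.645, 0.044]
contact_force: [0.1, -0.5, -0.2]
width: 0.0853
```

```bash
python3 snap.py wrist w24; cat > top.py <<'E'
import sys
from board import *
psi,sx,sy=map(float,sys.argv[1:4])
c=cur(); print(c.p, manip.get_state()['contact_force'].round(1))
t=T(np.array([sx,sy,.155+.135]),down(np.radians(psi-90)))
t.p=t.p+t.R.apply([0,0,.012])
mid=T(c.p,c.R); go(c,t,n=9)
E
python3 top.py 9.3 .46 .13
```

```text
35.575 [0.7215 0.1737 0.1014] [[0.163, -0.977, 0.136], [-0.987, -0.161, 0.023], [-0.001, -0.138, -0.99]] [ 0.147  1.182  0.868 -0.028  2.523  1.545] 0.08530814780242298 [ 0.1  -0.53 -0.2 ]
[0.72292632 0.17383019 0.10146876] [-1.4 -0.5  3.1]
end [0.4716 0.1317 0.29  ] err mm [ 0.2  0.2 -0. ] rot err [-0.002  0.001 -0.001]
CALL 0.159,0,-0,0.01,1.22,-3.22,0,0.159,0,-0,0,1.09,-3.38,0,0.159,0,-0,0.01,0.93,-3.5,0,0.159,0,-0,0,0.75,-3.61,0,0.159,0,-0,0.01,0.56,-3.68,0,0.159,0,-0,0,0.37,-3.72,0,0.159,0,-0,0.01,0.16,-3.74,0,0.159,0,-0,0,-0.04,-3.71,0
CALL 0.159,0,-0,0.01,-0.24,-3.66,0
```

View pics/w24.png

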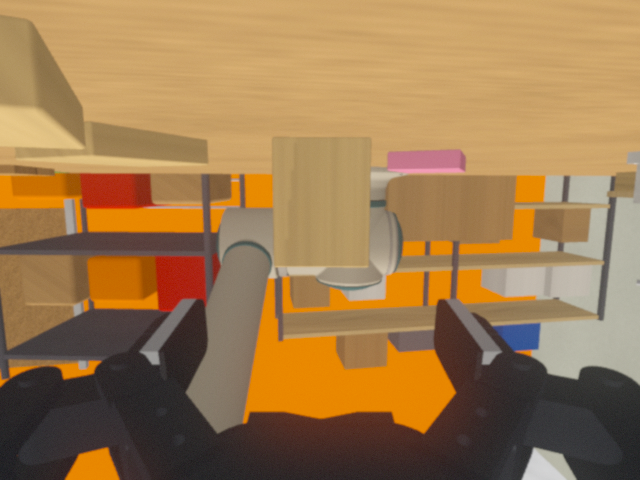

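>>> {"fn": "arm_command", "kwargs": {"increments": [0.159, 0, 0, 0, 0.7, -4.2, 0, 0.159, 0, 0, 0, 0.9, -3.9, 0, 0.159, 0, 0, 0, 0.93, -3.5, 0, 0.159, 0, 0, 0, 0.75, -3.6, 0, 0.159, 0, 0, 0, 0.56, -3.68, 0, 0.159, 0, 0, 0, 0.37, -3.72, 0, 0.159, 0, 0, 0, 0.16, -3.7, 0, 0.159, 0, 0, 0, -0.04, -3.4, 0]}}

```text
clock: 36.62
position: [0.5108, 0.1388, 0.2984]
ee_rot: [-0.496, 0.579, -0.492, 0.42]
contact_force: [-0.2, -0.4, 0.5]
width: 0.0853
```

>>> {"fn": "arm_command", "kwargs": {"increments": [0.159, 0, 0, 0, 0.5, -3.2, 0, 0, 0, 0, 0, 0, 0, 0, 0, 0, 0, 0, 0, 0, 0]}}

```text
clock: 37.0
position: [0.4814, 0.1339, 0.298]
ee_rot: [-0.539, 0.539, -0.458, 0.457]
contact_force: [0.5, -0.4, 1.0]
width: 0.0851
```

```bash
cat > topc.py <<'E'
import sys
from board import *
# measure pale top face of the standing board in a wrist picture near the middle
name=sys.argv[1]; psi=float(sys.argv[2]); z=float(sys.argv[3]) if len(sys.argv)>3 else .080
cam=Cam('w',json.load(open(f'pics/{name}.json'))); im=cv2.imread(f'pics/{name}.png')
g=cv2.GaussianBlur(im,(3,3),0).astype(float);B,G,Rr=g[...,0],g[...,1],g[...,2]
m=((G/Rr>.845)&(G/Rr<.95)&(B/G>.66)&(B/G<.85)&(Rr>165)).astype(np.uint8); m[:,:200]=0;m[:,440:]=0;m[:240]=0
m=cv2.morphologyEx(m,cv2.MORPH_OPEN,np.ones((5,5)))
cs=sorted(cv2.findContours(m,cv2.RETR_EXTERNAL,cv2.CHAIN_APPROX_NONE)[0],key=cv2.contourArea)
ct=cs[-1]; (x,y),(w,h),a=cv2.minAreaRect((cam.onz(ct[:,0],z)[:,:2]*1000).astype(np.float32))
print('top face uv',cv2.boundingRect(ct),'c',round(x,1),round(y,1),'size',round(w,1),round(h,1),'a',round(a,1))
c=cur(); print(c.p.round(4))
R=down(np.radians(psi-90)); a=go(c,T([x/1000,y/1000,.27],R),n=3); go(a,T([x/1000,y/1000,.234],R),n=3)
E
python3 snap.py wrist w25; python3 topc.py w25 9.3
```

```text
37.0 [0.4814 0.1339 0.298 ] [[0.163, -0.002, 0.987], [-0.987, 0.001, 0.163], [-0.001, -1.0, -0.001]] [1.320e-01 2.510e-01 1.828e+00 1.000e-03 1.064e+00 1.538e+00] 0.0851332747524027 [ 0.45 -0.36  0.97]
top face uv (266, 292, 111, 26) c 461.3 130.2 size 14.6 58.6 a 9.3
[0.4821 0.134  0.2978]
end [0.4615 0.1301 0.27  ] err mm [-0.2  0.1  0. ] rot err [ 0.001  0.001 -0.001]
CALL 0,0,-0,0.02,0.93,-0.7,0,0,0,-0,0.01,0.93,-0.69,0,0,0,-0,0.02,0.93,-0.7,0
end [0.4615 0.1301 0.234 ] err mm [-0.3  0.1  0. ] rot err [ 0.001  0.001 -0.001]
CALL 0,0,-0,0,1.2,0,0,0,0,-0,0,1.2,0,0,0,0,-0,0,1.2,0.01,0
```

View pics/w25.png

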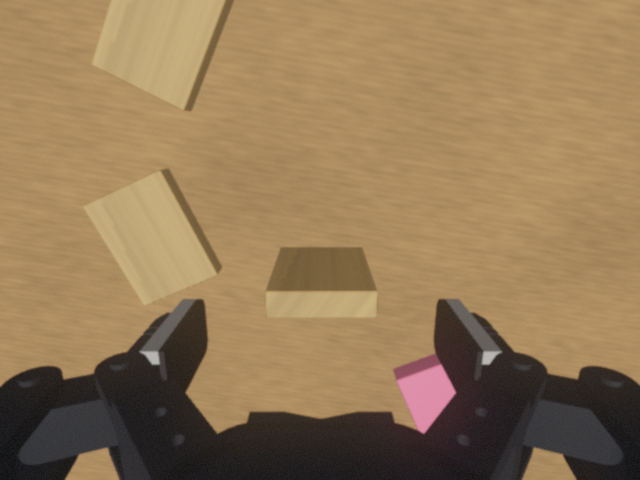

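>>> {"fn": "arm_command", "kwargs": {"increments": [0, 0, 0, 0.02, 0.93, -0.7, 0, 0, 0, 0, 0.01, 0.93, -0.69, 0, 0, 0, 0, 0.02, 0.93, -0.7, 0, 0, 0, 0, 0, 1.2, 0, 0, 0, 0, 0, 0, 1.2, 0, 0, 0, 0, 0, 0, 1.2, 0, 0, 0, 0, 0, 0, 0, 0, 0]}}

```text
clock: 37.92
position: [0.4591, 0.1298, 0.2324]
ee_rot: [-0.538, 0.54, -0.459, 0.456]
contact_force: [0.3, -0.3, -0.1]
width: 0.0853
```

>>> {"fn": "arm_command", "kwargs": {"increments": [0, 0, 0, 0, 0, 0, 0.3, 0, 0, 0, 0, 0, 0, 1, 0, 0, 0, 0, 0, 0, 1, 0, 0, 0, 0, 0, 0, 1, 0, 0, 0, 0, 0, 0, 1]}}

```text
clock: 38.55
position: [0.4599, 0.13, 0.2342]
ee_rot: [0.539, -0.539, 0.458, -0.457]
contact_force: [-0.3, 1.0, 5.8]
width: 0.0586
```

```bash
cat > car.py <<'E'
import sys
from board import *
name=sys.argv[1]; slot=float(sys.argv[2])/1000
cam=Cam('w',json.load(open(f'pics/{name}.json'))); im=cv2.imread(f'pics/{name}.png')
g=cv2.GaussianBlur(im,(3,3),0).astype(float);B,G,Rr=g[...,0],g[...,1],g[...,2]
m=((G/Rr>.845)&(G/Rr<.95)&(B/G>.66)&(B/G<.85)&(Rr>165)).astype(np.uint8); m[:,:230]=0;m[:,410:]=0;m[:240]=0
m=cv2.morphologyEx(m,cv2.MORPH_OPEN,np.ones((5,5)))
ct=sorted(cv2.findContours(m,cv2.RETR_EXTERNAL,cv2.CHAIN_APPROX_NONE)[0],key=cv2.contourArea)[-1]
(x,y),(w,h),a=cv2.minAreaRect((cam.onz(ct[:,0],.08)[:,:2]*1000).astype(np.float32))
c=cur(); off=c.R.inv().apply(np.array([x/1000,y/1000,.08])-c.p); print('box',cv2.boundingRect(ct),'c',x,y,w,h,'in tool mm',off*1e3,'tcp',c.p.round(4))
pin=np.array([.5815,-.217]);u=np.array([np.cos(np.radians(-7.75)),np.sin(np.radians(-7.75))])
R1=down(np.radians(-97.75)); tgt=np.r_[pin-u*(.098-slot),0]-R1.apply([off[0]*.5,0,off[2]]); print('target',tgt)
json.dump(tgt.tolist(),open('tgt.json','w'))
a=go(c,up(c,.126),n=4,hand=1)
b=go(a,T(tgt+[0,0,.36],R1),hand=1)
E
python3 snap.py wrist w26; python3 car.py w26 17
```

```text
38.55 [0.4599 0.13   0.2342] [[0.163, -0.0, 0.987], [-0.987, 0.001, 0.163], [-0.001, -1.0, -0.0]] [1.290e-01 2.980e-01 1.958e+00 1.000e-03 8.850e-01 1.536e+00] 0.05859323366269194 [-0.33  0.99  5.85]
box (239, 308, 164, 38) c 461.91094970703125 130.25054931640625 14.671099662780762 57.998626708984375 in tool mm [  0.24597981 154.24647903   1.99998791] tcp [0.4599 0.13   0.2342]
target [ 0.49927473 -0.20568551  0.        ]
end [0.4599 0.13   0.3602] err mm [-0.  0. -0.] rot err [0. 0. 0.]
CALL 0,0,0,-0,-3.15,-0,1,0,0,0,-0.01,-3.15,-0,1,0,0,0,-0,-3.15,-0,1,0,0,0,-0,-3.15,-0,1
end [ 0.4993 -0.2058  0.36  ] err mm [-0.1  0.1  0. ] rot err [ 0.    -0.002 -0.001]
CALL 0,0.043,-0,4.82,-0,-0.23,1,0,0.043,-0,4.83,-0,-0.01,1,0,0.043,-0,4.83,-0.01,0.19,1,0,0.043,-0,4.82,0,0.39,1,0,0.043,-0,4.79,0,0.61,1,0,0.043,-0,4.76,-0,0.8,1,0,0.043,-0,4.72,-0,1.02,1
```

>>> {"fn": "arm_command", "kwargs": {"increments": [0, 0, 0, 0, -2.6, 0, 1, 0, 0, 0, 0, -3.6, 0, 1, 0, 0, 0, 0, -3.4, 0, 1, 0, 0, 0, 0, -3, 0, 1, 0, 0, 0, 0, 0, 0, 1]}}

```text
clock: 39.22
position: [0.4601, 0.1299, 0.3612]
ee_rot: [0.54, -0.538, 0.457, -0.458]
contact_force: [0.4, 0.6, -1.4]
width: 0.0586
```

>>> {"fn": "arm_command", "kwargs": {"increments": [0, 0.043, 0, 4.82, 0, -0.23, 1, 0, 0.043, 0, 4.83, 0, -0.01, 1, 0, 0.043, 0, 4.83, 0, 0.19, 1, 0, 0.043, 0, 4.82, 0, 0.39, 1, 0, 0.043, 0, 4.79, 0, 0.61, 1, 0, 0.043, 0, 4.76, 0, 0.8, 1, 0, 0.043, 0, 4.72, 0, 1.02, 1, 0, 0, 0, 0, 0, 0, 1]}}

```text
clock: 40.22
position: [0.4991, -0.2089, 0.357]
ee_rot: [0.462, -0.464, 0.536, -0.533]
contact_force: [0.8, -0.1, -1.0]
width: 0.0587
```

>>> {"fn": "arm_command", "kwargs": {"increments": [0, 0, 0, 0, 1.5, 0, 1, 0, 0, 0, 0, 1.5, 0, 1, 0, 0, 0, 0, 1.4, 0, 1, 0, 0, 0, 0, 1, 0, 1, 0, 0, 0, 0, 0, 0, 1, 0, 0, 0, 0, 0, 0, 1]}}

```text
clock: 40.98
position: [0.4992, -0.2059, 0.3056]
ee_rot: [0.464, -0.465, 0.534, -0.533]
contact_force: [0.4, -0.2, -0.9]
width: 0.0586
```

```bash
cat > ins.py <<'E'
import sys
from board import *
n=sys.argv[1]
c=cur(); t=np.array(json.load(open('tgt.json'))); print(c.p.round(4),'F',manip.get_state()['contact_force'].round(1))
go(c,T(t+[0,0,.245],down(np.radians(-97.75))),n=6,hand=1)
a=vision.get_image('scene')[:,:,::-1][220:335,200:310];b=vision.get_image('side')[:,:,::-1][235:350,325:435]
cv2.imwrite(f'pics/{n}.png',cv2.resize(cv2.hconcat([a,b]),None,fx=3.6,fy=3.6,interpolation=cv2.INTER_CUBIC))
E
python3 ins.py c27
```

```text
[ 0.4992 -0.2059  0.3056] F [ 0.4 -0.2 -0.9]
end [ 0.4995 -0.2057  0.245 ] err mm [-0.2 -0.   0. ] rot err [ 0.001 -0.002  0.   ]
CALL 0,-0,0,-0,1.01,0.01,1,0,-0,0,-0.01,1.01,0,1,0,-0,0,-0,1.01,0.01,1,0,-0,0,-0.01,1.01,0,1,0,-0,0,-0,1.01,0.01,1,0,-0,0,-0.01,1.01,0,1
```

View pics/c27.png

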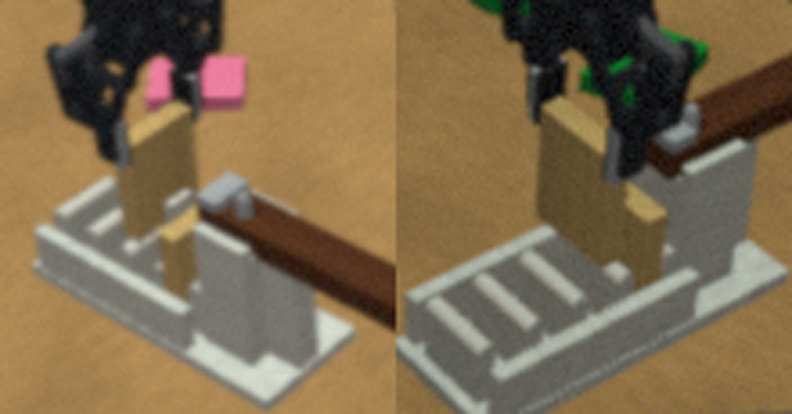

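>>> {"fn": "arm_command", "kwargs": {"increments": [0, 0, 0, 0, 1.2, 0, 1, 0, 0, 0, 0, 1.2, 0, 1, 0, 0, 0, 0, 1.2, 0, 1, 0, 0, 0, 0, 1.1, 0, 1, 0, 0, 0, 0, 0.9, 0, 1, 0, 0, 0, 0, 0.4, 0, 1, 0, 0, 0, 0, 0, 0, 1]}}

```text
clock: 41.95
position: [0.4989, -0.206, 0.2451]
ee_rot: [0.464, -0.465, 0.534, -0.532]
contact_force: [-0.2, 0.5, -0.6]
width: 0.0586
```

```bash
python3 ins.py c28
```

```text
[ 0.4989 -0.206   0.2451] F [-0.2  0.5 -0.6]
end [ 0.4997 -0.2058  0.245 ] err mm [-0.4  0.1  0. ] rot err [ 0.002 -0.002 -0.   ]
CALL 0,-0,-0,-0,0,0.01,1,0,-0,-0,-0.01,0,0.01,1,0,-0,-0,-0,0.01,0.01,1,0,-0,-0,-0.01,-0,0.01,1,0,-0,-0,-0,-0,0.01,1,0,-0,-0,-0.01,0,0.02,1
```

View pics/c28.png

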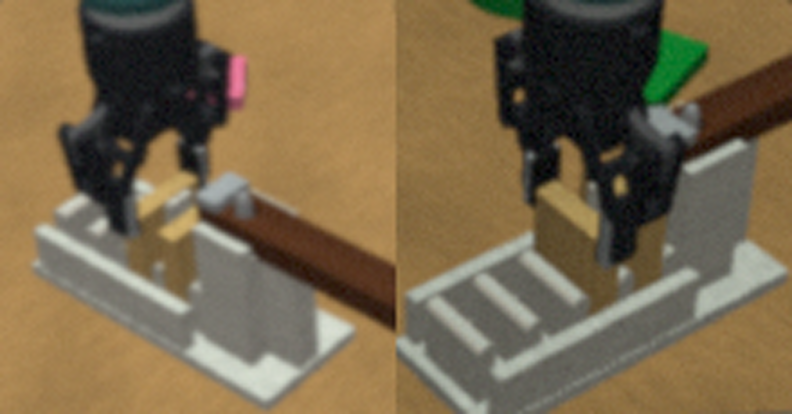

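>>> {"fn": "arm_command", "kwargs": {"increments": [0, 0, 0, 0, 0.15, 0, 1, 0, 0, 0, 0, 0, 0, 0.5, 0, 0, 0, 0, 0, 0, 0.2, 0, 0, 0, 0, 0, 0, 0.1, 0, 0, 0, 0, -0.5, 0, 0.1, 0, 0, 0, 0, -2, 0, 0, 0, 0, 0, 0, -4.5, 0, 0, 0, 0, 0, 0, -5, 0, 0]}}

```text
clock: 43.05
position: [0.4989, -0.2059, 0.3646]
ee_rot: [0.464, -0.465, 0.534, -0.532]
contact_force: [0.5, -0.4, -0.2]
width: 0.0854
```

>>> {"fn": "arm_command", "kwargs": {"increments": [0, 0, 0, -4.8, -1.5, 0.6, 0, 0, 0, 0, -5.5, -1, 0.8, 0, 0, 0, 0, -5.7, -0.8, 0.8, 0, 0, 0, 0, -5.7, -0.8, 0.8, 0, 0, 0, 0, -5.7, -0.8, 0.7, 0, 0, 0, 0, -5, -0.8, 0.7, 0, 0, 0, 0, -4, 0, 0.5, 0, 0, 0, 0, -2, 0, 0, 0]}}

```text
clock: 44.05
position: [0.6006, 0.1695, 0.4207]
ee_rot: [0.465, -0.465, 0.533, -0.532]
contact_force: [-0.0, -0.7, 0.0]
width: 0.0856
```

```bash
python3 snap.py wrist w29; python3 samp.py w29; python3 ins.py c29
```

```text
44.05 [0.6006 0.1695 0.4207] [[-0.135, -0.002, 0.991], [-0.991, 0.001, -0.135], [-0.0, -1.0, -0.002]] [1.630e-01 3.430e-01 1.366e+00 1.000e-03 1.434e+00 1.870e+00] 0.08563751255294241 [-0.   -0.74  0.02]
uv [268. 338.] c mm 458.5 247.3 size 79.4 58.9 long axis yaw 33.3
uv [243. 217.] c mm 593.9 248.3 size 79.4 59.4 long axis yaw -17.0
[0.6005 0.1708 0.4204] F [1.2 2.7 0.2]
end [ 0.4997 -0.2062  0.245 ] err mm [-0.4  0.5 -0. ] rot err [ 0.003  0.    -0.003]
CALL 0,0,-0,6.46,2.91,-0.81,1,0,0,-0,6.46,2.91,-0.81,1,0,0,-0,6.46,2.91,-0.82,1,0,0,-0,6.46,2.91,-0.81,1,0,0,-0,6.46,2.91,-0.81,1,0,0,-0,6.46,2.91,-0.81,1
```

View pics/seg_w29.png

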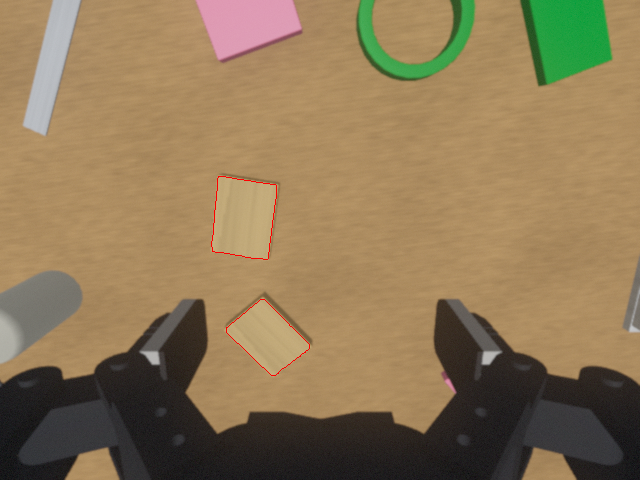

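View pics/c29.png

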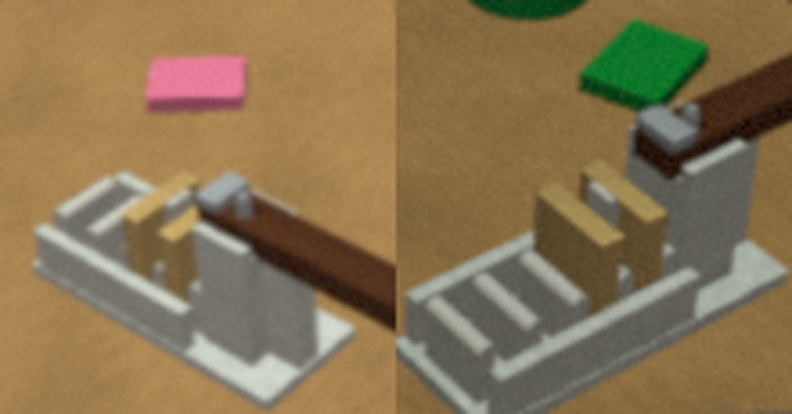

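```bash
python3 pk.py .4585 .2473 33.2
```

```text
[0.60015435 0.1676132  0.42042957] [0.32 0.36 2.1  0.07 0.55 1.26]
end [0.419  0.2213 0.223 ] err mm [-0.4 -0.  -0. ] rot err [ 0.002  0.    -0.001]
CALL 0.027,-0.143,0.01,-0.67,3.94,-3.8,0,0.027,-0.143,0.01,-1.12,3.85,-3.75,0,0.027,-0.143,0.01,-1.55,3.78,-3.63,0,0.027,-0.143,0.01,-1.97,3.72,-3.46,0,0.027,-0.143,0.01,-2.34,3.66,-3.22,0
end [0.4186 0.221  0.173 ] err mm [0.1 0.2 0. ] rot err [-0.001  0.    -0.001]
CALL 0.001,0,-0,0,1.65,-0.25,0,0.001,0,-0,0,1.65,-0.24,0,0.001,0,-0,0,1.65,-0.25,0
```

>>> {"fn": "arm_command", "kwargs": {"increments": [0.027, -0.143, 0.01, -0.67, 3.94, -3.8, 0, 0.027, -0.143, 0.01, -1.12, 3.85, -3.75, 0, 0.027, -0.143, 0.01, -1.55, 3.78, -3.63, 0, 0.027, -0.143, 0.01, -1.97, 3.72, -3.46, 0, 0.027, -0.143, 0.01, -2.34, 3.66, -3.22, 0, 0, 0, 0, 0, 0, 0, 0, 0, 0, 0, 0, 0, 0, 0]}}

```text
clock: 45.08
position: [0.4204, 0.2209, 0.2239]
ee_rot: [0.664, -0.576, 0.313, -0.36]
contact_force: [0.6, 0.1, 0.0]
width: 0.0854
```

```bash
python3 snap.py wrist w30; python3 samp.py w30; python3 pk.py .4585 .2473 33.2
```

```text
45.075 [0.4204 0.2209 0.2239] [[0.546, 0.118, 0.83], [-0.838, 0.077, 0.54], [-0.0, -0.99, 0.141]] [0.323 0.279 2.034 0.056 0.693 1.276] 0.08539210078423685 [0.56 0.09 0.02]
uv [316. 238.] c mm 458.3 247.5 size 78.4 58.6 long axis yaw 33.0
uv [466.  27.] c mm 570.8 237.7 size 87.9 42.7 long axis yaw -57.0
[0.42127979 0.2211436  0.22437307] [0.32 0.36 2.1  0.07 0.55 1.26]
end [0.4186 0.2213 0.223 ] err mm [ 0.1 -0.1  0. ] rot err [-0.  0.  0.]
CALL -0.003,-0.003,0,-0.16,0.11,-0.23,0
end [0.4187 0.2213 0.173 ] err mm [ 0.  -0.1  0. ] rot err [-0.  0.  0.]
CALL -0,0,0,0,1.65,-0.23,0,-0,0,0,0,1.65,-0.23,0,-0,0,0,0,1.65,-0.23,0
```

View pics/seg_w30.png

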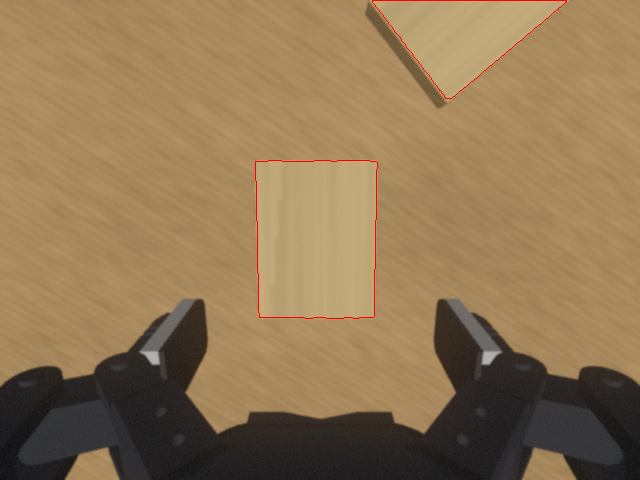

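>>> {"fn": "arm_command", "kwargs": {"increments": [-0.003, -0.003, 0, -0.1, 0.11, -0.18, 0, 0, 0, 0, 0, 1.65, -0.23, 0, 0, 0, 0, 0, 1.65, -0.23, 0, 0, 0, 0, 0, 1.65, -0.23, 0, 0, 0, 0, 0, 0, 0, 0, 0, 0, 0, 0, 0, 0, 0]}}

```text
clock: 45.88
position: [0.4183, 0.2217, 0.1725]
ee_rot: [0.664, -0.578, 0.312, -0.358]
contact_force: [0.1, -0.1, -0.5]
width: 0.0854
```

>>> {"fn": "arm_command", "kwargs": {"increments": [0, 0, 0, 0, 0, 0, 0.3, 0, 0, 0, 0, 0, 0, 1, 0, 0, 0, 0, 0, 0, 1, 0, 0, 0, 0, 0, 0, 1, 0, 0, 0, 0, 0, 0, 1]}}

```text
clock: 46.5
position: [0.4179, 0.2217, 0.1729]
ee_rot: [0.664, -0.578, 0.312, -0.358]
contact_force: [-0.6, 0.2, 5.3]
width: 0.0585
```

```bash
python3 snap.py wrist w31; python3 st2.py .4583 .2475 33.1 .46 .13
```

```text
46.5 [0.4179 0.2217 0.1729] [[0.549, 0.115, 0.828], [-0.836, 0.076, 0.544], [-0.0, -0.99, 0.138]] [0.326 0.359 2.096 0.067 0.553 1.261] 0.05845269152859237 [-0.57  0.25  5.29]
rel [0.00074185 0.16990763 0.02478733] S [0.59785179 0.2204446  0.08846065] 0.058672413453768
end [0.4179 0.2217 0.2329] err mm [-0. -0.  0.] rot err [0. 0. 0.]
CALL 0,0,0,-0,-1.98,0.28,1,0,0,0,-0,-1.98,0.27,1,0,0,0,-0,-1.98,0.28,1
end [0.598  0.2202 0.1385] err mm [-0.1  0.2 -0.1] rot err [-0.001  0.003 -0.001]
CALL -0.157,0,0.001,1.01,-0.22,2.23,1,-0.157,0,0.001,1,-0.18,2.16,1,-0.157,0,0.001,1.01,-0.14,2.11,1,-0.157,0,0.001,1.01,-0.09,2.06,1,-0.157,0,0.001,1,-0.03,2.02,1,-0.157,0,0.001,1.01,0.04,1.99,1,-0.157,0,0.001,1.01,0.1,1.98,1,-0.157,0,0.001,1,0.18,1.96,1
CALL -0.157,0,0.001,1.01,0.24,1.97,1,-0.157,0,0.001,1.01,0.32,1.99,1
end [0.598  0.2202 0.0946] err mm [-0.1  0.2 -0.2] rot err [-0.001 -0.002 -0.001]
CALL -0,0.001,-0,0.01,0.12,0.87,1,-0,0.001,-0,0,0.12,0.87,1,-0,0.001,-0,0,0.13,0.87,1,-0,0.001,-0,0.01,0.12,0.87,1,-0,0.001,-0,-0,0.12,0.87,1
```

View pics/w31.png

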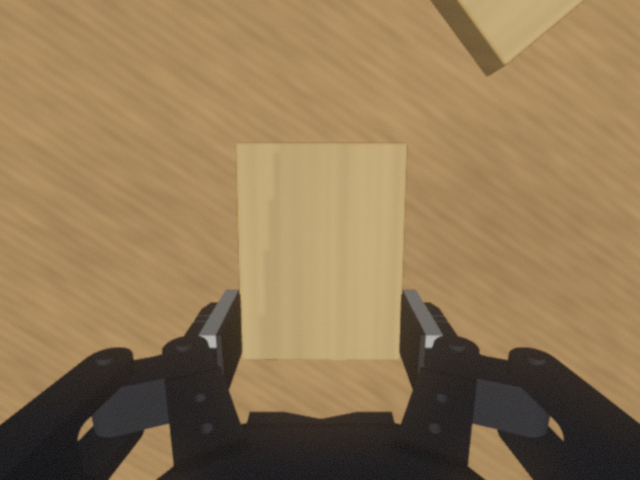

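>>> {"fn": "arm_command", "kwargs": {"increments": [0, 0, 0, 0, -1.98, 0.28, 1, 0, 0, 0, 0, -1.98, 0.27, 1, 0, 0, 0, 0, -1.98, 0.28, 1, -0.157, 0, 0.001, 1.01, -0.22, 2.23, 1, -0.157, 0, 0.001, 1, -0.18, 2.16, 1, -0.157, 0, 0.001, 1.01, -0.14, 2.11, 1, -0.157, 0, 0.001, 1.01, -0.09, 2.06, 1, -0.157, 0, 0.001, 1, -0.03, 2.02, 1]}}

```text
clock: 47.55
position: [0.5318, 0.2362, 0.2212]
ee_rot: [-0.392, 0.788, -0.427, 0.209]
contact_force: [0.7, -0.7, -0.9]
width: 0.0585
```

>>> {"fn": "arm_command", "kwargs": {"increments": [-0.157, 0, 0.001, 1.01, 0.04, 1.99, 1, -0.157, 0, 0.001, 1.01, 0.1, 1.98, 1, -0.157, 0, 0.001, 1, 0.18, 1.96, 1, -0.157, 0, 0.001, 1.01, 0.24, 1.97, 1, -0.157, 0, 0.001, 1.01, 0.32, 1.99, 1, 0, 0, 0, 0, 0, 0, 1, 0, 0, 0, 0, 0, 0, 1]}}

```text
clock: 48.42
position: [0.5977, 0.2203, 0.138]
ee_rot: [-0.063, 0.877, -0.476, 0.03]
contact_force: [0.5, -1.1, -1.2]
width: 0.0586
```

```bash
python3 st3.py 33.1 .46 .13 .004 5; python3 snap.py wrist w32
```

```text
board [0.4597 0.1303 0.0897] long axis [-0.     0.004 -1.   ] y [-0.545  0.838  0.004] [ 0.5 -1.1 -1.2] [0.5977 0.2203 0.138 ]
end [0.598  0.2202 0.0928] err mm [-0.2  0.3 -0.3] rot err [-0.002 -0.001 -0.002]
CALL -0,0.001,-0,0.01,0.12,0.9,1,-0,0.001,-0,0.02,0.13,0.89,1,-0,0.001,-0,0.01,0.12,0.9,1,-0,0.001,-0,0.01,0.12,0.89,1,-0,0.001,-0,0.01,0.12,0.9,1
48.425 [0.5977 0.2203 0.138 ] [[0.545, -0.831, 0.113], [-0.839, -0.538, 0.083], [-0.008, -0.14, -0.99]] [ 0.319  1.001  1.25  -0.338  2.288  1.299] 0.05863100712758804 [ 0.53 -1.06 -1.2 ]
```

View pics/w32.png

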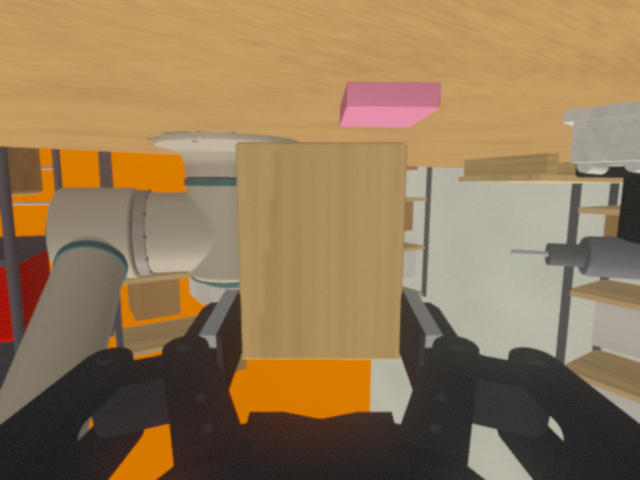

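>>> {"fn": "arm_command", "kwargs": {"increments": [0, 0.001, 0, 0.01, 0.12, 0.9, 1, 0, 0.001, 0, 0.01, 0.12, 0.9, 1, 0, 0.001, 0, 0.01, 0.12, 0.9, 1, 0, 0.001, 0, 0.01, 0.12, 0.9, 1, 0, 0.001, 0, 0.01, 0.12, 0.9, 1, 0, 0, 0, 0, 0.04, 0.3, 1, 0, 0, 0, 0, 0.02, 0.15, 1, 0, 0, 0, 0, 0, 0, 1]}}

```text
clock: 49.48
position: [0.598, 0.2201, 0.0873]
ee_rot: [-0.061, 0.877, -0.476, 0.031]
contact_force: [0.2, 0.6, -1.1]
width: 0.0589
```

```bash
cd .;python3 st3.py 33.1 .46 .13 .000 2
```

```text
board [0.4599 0.1298 0.0395] long axis [-0.    -0.001 -1.   ] y [-0.545  0.839 -0.001] [ 0.2  0.6 -1.1] [0.598  0.2201 0.0873]
end [0.5979 0.2205 0.0884] err mm [-0.  -0.   0.1] rot err [0.001 0.001 0.   ]
CALL 0,-0.001,-0.001,-0.02,-0.01,-0.05,1,0,-0.001,-0.001,-0.02,-0.02,-0.05,1
```

>>> {"fn": "arm_command", "kwargs": {"increments": [0, 0, 0, 0, 0.01, 0.1, 1, 0, 0, 0, 0, 0, 0, 0.5, 0, 0, 0, 0, 0, 0, 0.2, 0, 0, 0, 0, 0, 0, 0, 0, 0, 0, 0, -1, 0, 0, 0, 0, 0, 0, -3, 0, 0, 0, 0, 0, 0, -3.5, 0, 0, 0, 0, 0, 0, -2.5, 0, 0]}}

```text
clock: 50.48
position: [0.6823, 0.2749, 0.1001]
ee_rot: [-0.062, 0.877, -0.476, 0.032]
contact_force: [0.4, -0.6, -0.0]
width: 0.0855
```

```bash
python3 snap.py wrist w33; python3 top.py 33.1 .46 .13
```

```text
50.475 [0.6823 0.2749 0.1001] [[0.544, -0.831, 0.114], [-0.839, -0.539, 0.078], [-0.003, -0.138, -0.99]] [ 0.347  1.17   0.904 -0.365  2.463  1.246] 0.08546207894895418 [ 0.37 -0.64 -0.03]
[0.68338083 0.27590554 0.10022146] [-1.6  0.2  3.2]
end [0.4701 0.1362 0.29  ] err mm [-0.   0.4  0. ] rot err [-0.001 -0.002 -0.002]
CALL 0.159,0,-0,0.01,1.22,-3.24,0,0.159,0,-0,0,1.09,-3.38,0,0.159,0,-0,0.01,0.92,-3.52,0,0.159,0,-0,0,0.75,-3.62,0,0.159,0,-0,0.01,0.56,-3.69,0,0.159,0,-0,0.01,0.36,-3.74,0,0.159,0,-0,0,0.15,-3.74,0,0.159,0,-0,0.01,-0.05,-3.72,0
CALL 0.159,0,-0,0,-0.25,-3.66,0
```

View pics/w33.png

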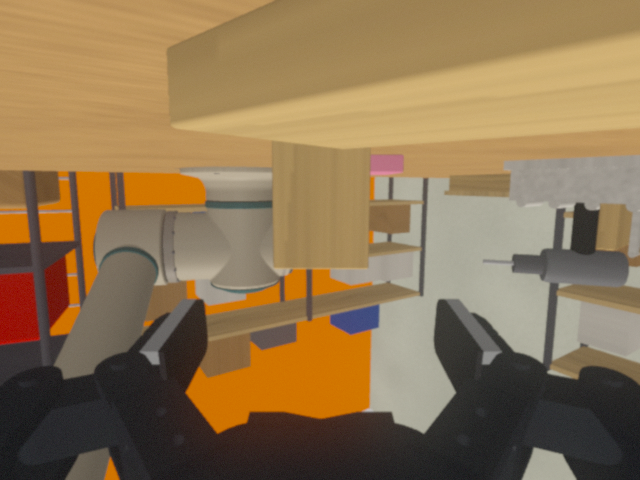

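>>> {"fn": "arm_command", "kwargs": {"increments": [0.159, 0, 0, 0, 0.7, -4.2, 0, 0.159, 0, 0, 0, 0.9, -3.9, 0, 0.159, 0, 0, 0, 0.93, -3.5, 0, 0.159, 0, 0, 0, 0.75, -3.6, 0, 0.159, 0, 0, 0, 0.56, -3.68, 0, 0.159, 0, 0, 0, 0.37, -3.72, 0, 0.159, 0, 0, 0, 0.16, -3.7, 0, 0.159, 0, 0, 0, -0.04, -3.4, 0]}}

```text
clock: 51.52
position: [0.5035, 0.1582, 0.2972]
ee_rot: [-0.572, 0.667, -0.363, 0.31]
contact_force: [-1.1, 0.2, 0.2]
width: 0.0854
```

>>> {"fn": "arm_command", "kwargs": {"increments": [0.159, 0, 0, 0, 0.5, -3.2, 0, 0, 0, 0, 0, 0, 0, 0, 0, 0, 0, 0, 0, 0, 0]}}

```text
clock: 51.9
position: [0.4787, 0.1414, 0.2969]
ee_rot: [-0.621, 0.622, -0.339, 0.336]
contact_force: [0.7, -0.7, -0.6]
width: 0.0851
```

```bash
python3 snap.py wrist w34; python3 topc.py w34 33.1; python3 samp.py w34
```

```text
51.9 [0.4787 0.1414 0.2969] [[0.544, -0.003, 0.839], [-0.839, 0.001, 0.544], [-0.002, -1.0, -0.002]] [0.147 0.252 1.83  0.002 1.063 1.142] 0.08513972668960189 [ 0.75 -0.65 -0.65]
top face uv (264, 293, 112, 26) c 461.0 130.6 size 14.5 58.7 a 33.0
[0.4793 0.1417 0.2967]
end [0.4609 0.1306 0.27  ] err mm [0.1 0.  0. ] rot err [-0.001  0.001  0.   ]
CALL 0.001,-0.001,-0.001,-0.02,0.89,-0.72,0,0.001,-0.001,-0.001,-0.03,0.89,-0.71,0,0.001,-0.001,-0.001,-0.02,0.89,-0.72,0
end [0.4608 0.1305 0.234 ] err mm [0.2 0.1 0. ] rot err [-0.001  0.001  0.   ]
CALL -0,0,0,-0,1.2,-0,0,-0,0,0,-0,1.2,-0,0,-0,0,0,-0,1.2,-0.01,0
uv [319. 306.] c mm 434.3 113.7 size 79.0 18.7 long axis yaw -57.0
uv [341.  22.] c mm 586.2 194.9 size 86.3 42.2 long axis yaw -57.1
```

View pics/seg_w34.png

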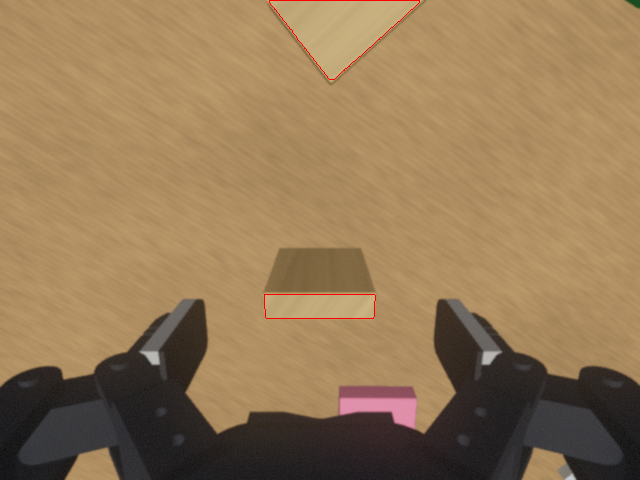

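>>> {"fn": "arm_command", "kwargs": {"increments": [0, 0, 0, -0.02, 0.89, -0.68, 0, 0, 0, 0, -0.03, 0.89, -0.67, 0, 0, 0, 0, -0.02, 0.89, -0.68, 0, 0, 0, 0, 0, 1.2, 0, 0, 0, 0, 0, 0, 1.2, 0, 0, 0, 0, 0, 0, 1.2, 0, 0, 0, 0, 0, 0, 0, 0, 0]}}

```text
clock: 52.82
position: [0.4594, 0.1307, 0.2325]
ee_rot: [-0.621, 0.622, -0.34, 0.335]
contact_force: [-0.0, 0.3, -0.2]
width: 0.085
```

>>> {"fn": "arm_command", "kwargs": {"increments": [0, 0, 0, 0, 0, 0, 0.3, 0, 0, 0, 0, 0, 0, 1, 0, 0, 0, 0, 0, 0, 1, 0, 0, 0, 0, 0, 0, 1, 0, 0, 0, 0, 0, 0, 1]}}

```text
clock: 53.45
position: [0.4603, 0.1307, 0.2343]
ee_rot: [0.621, -0.621, 0.338, -0.337]
contact_force: [1.7, -0.4, 6.4]
width: 0.0586
```

```bash
python3 snap.py wrist w35; python3 car.py w35 -17
```

```text
53.45 [0.4603 0.1307 0.2343] [[0.544, -0.002, 0.839], [-0.839, 0.001, 0.544], [-0.002, -1.0, -0.001]] [0.131 0.299 1.956 0.002 0.888 1.124] 0.05862923810023849 [ 1.66 -0.43  6.36]
box (239, 310, 164, 39) c 461.0718688964844 131.0269775390625 15.096399307250977 58.056556701660156 in tool mm [  0.52408195 154.325187     0.95831578] tcp [0.4603 0.1307 0.2343]
target [ 0.4666362  -0.20110327  0.        ]
end [0.4603 0.1307 0.3603] err mm [-0. -0. -0.] rot err [0. 0. 0.]
CALL 0,0,0,-0.01,-3.15,-0,1,0,0,0,-0,-3.15,-0.01,1,0,0,0,-0.01,-3.15,0,1,0,0,0,-0.01,-3.15,-0,1
end [ 0.467  -0.2013  0.36  ] err mm [-0.3  0.2 -0. ] rot err [ 0.002 -0.003 -0.001]
CALL 0,0.102,-0,4.03,-0,-2.5,1,0,0.102,-0,4.27,-0,-2.08,1,0,0.102,-0,4.45,-0.01,-1.63,1,0,0.102,-0,4.6,0,-1.18,1,0,0.102,-0,4.69,-0,-0.69,1,0,0.102,-0,4.74,-0,-0.22,1,0,0.102,-0,4.74,-0.01,0.27,1
```

>>> {"fn": "arm_command", "kwargs": {"increments": [0, 0, 0, 0, -2.6, 0, 1, 0, 0, 0, 0, -3.6, 0, 1, 0, 0, 0, 0, -3.4, 0, 1, 0, 0, 0, 0, -3, 0, 1, 0, 0, 0, 0, 0, 0, 1]}}

```text
clock: 54.12
position: [0.4607, 0.1307, 0.3613]
ee_rot: [0.622, -0.621, 0.338, -0.337]
contact_force: [-0.8, 1.6, -1.0]
width: 0.0585
```

>>> {"fn": "arm_command", "kwargs": {"increments": [0, 0.102, 0, 4.03, 0, -2.5, 1, 0, 0.102, 0, 4.27, 0, -2.08, 1, 0, 0.102, 0, 4.45, 0, -1.63, 1, 0, 0.102, 0, 4.6, 0, -1.18, 1, 0, 0.102, 0, 4.69, 0, -0.69, 1, 0, 0.102, 0, 4.74, 0, -0.22, 1, 0, 0.1, 0, 4.74, 0, 0.27, 1, 0, 0, 0, 0, 0, 0, 1]}}

```text
clock: 55.12
position: [0.4667, -0.2043, 0.3571]
ee_rot: [0.462, -0.465, 0.536, -0.532]
contact_force: [-0.2, 1.0, -0.2]
width: 0.0587
```

>>> {"fn": "arm_command", "kwargs": {"increments": [0, 0, 0, 0, 1.5, 0, 1, 0, 0, 0, 0, 1.5, 0, 1, 0, 0, 0, 0, 1.4, 0, 1, 0, 0, 0, 0, 1, 0, 1, 0, 0, 0, 0, 0, 0, 1, 0, 0, 0, 0, 0, 0, 1]}}

```text
clock: 55.88
position: [0.467, -0.2015, 0.3055]
ee_rot: [0.464, -0.465, 0.534, -0.532]
contact_force: [0.5, -0.2, -0.8]
width: 0.0586
```

```bash
python3 ins.py c36
```

```text
[ 0.467  -0.2015  0.3055] F [ 0.5 -0.2 -0.8]
end [ 0.4662 -0.201   0.245 ] err mm [ 0.4 -0.1  0. ] rot err [-0.003 -0.001 -0.   ]
CALL 0.001,-0,-0,-0,1.01,-0.01,1,0.001,-0,-0,-0.01,1.01,-0.01,1,0.001,-0,-0,-0,1.01,-0.01,1,0.001,-0,-0,-0.01,1.01,-0.02,1,0.001,-0,-0,-0,1.01,-0.01,1,0.001,-0,-0,-0.01,1.01,-0.02,1
```

View pics/c36.png

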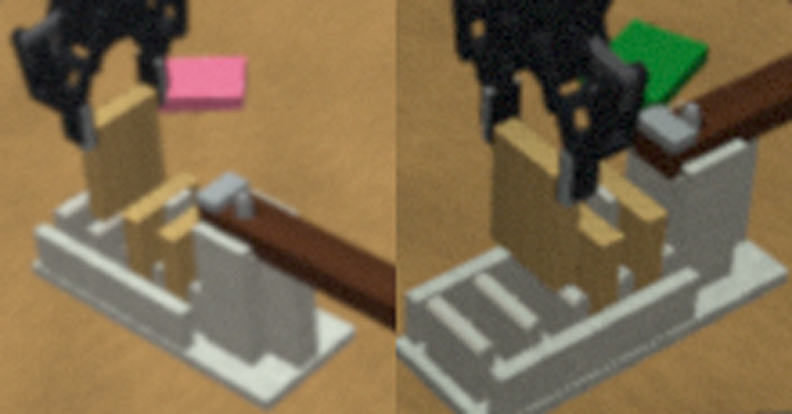

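>>> {"fn": "arm_command", "kwargs": {"increments": [0, 0, 0, 0, 1.2, -0.03, 1, 0, 0, 0, 0, 1.2, 0, 1, 0, 0, 0, 0, 1.2, 0, 1, 0, 0, 0, 0, 1.1, 0, 1, 0, 0, 0, 0, 0.9, 0, 1, 0, 0, 0, 0, 0.5, 0, 1, 0, 0, 0, 0, 0, 0, 1]}}

```text
clock: 56.85
position: [0.4665, -0.2014, 0.2445]
ee_rot: [0.464, -0.465, 0.534, -0.532]
contact_force: [0.1, 0.3, 1.5]
width: 0.0582
```

```bash
python3 ins.py c37
```

```text
[ 0.4665 -0.2014  0.2445] F [0.1 0.3 1.5]
end [ 0.4662 -0.2011  0.245 ] err mm [0.4 0.  0. ] rot err [-0.003 -0.001 -0.   ]
CALL 0.001,-0,-0,-0,-0.01,-0.01,1,0.001,-0,-0,-0.01,-0.01,-0,1,0.001,-0,-0,-0,-0.01,-0.01,1,0.001,-0,-0,-0.01,-0.01,-0,1,0.001,-0,-0,-0,-0.01,-0.01,1,0.001,-0,-0,-0.01,-0,-0,1
```

View pics/c37.png

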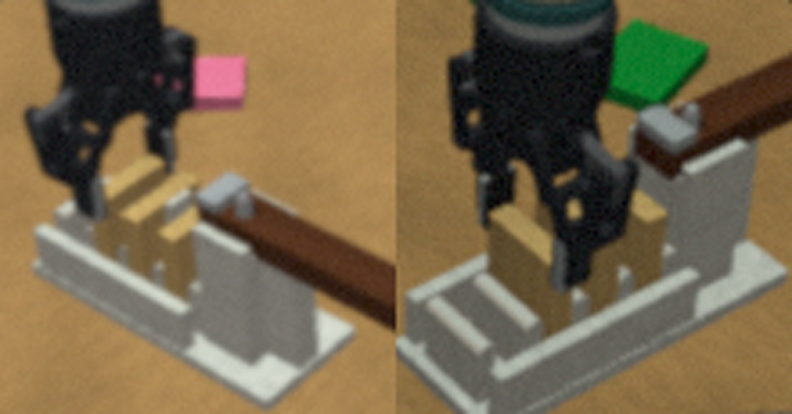

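Seated. Release, rise, look for the last one.

>>> {"fn": "arm_command", "kwargs": {"increments": [0, 0, 0, 0, 0, 0, 0.5, 0, 0, 0, 0, 0, 0, 0.2, 0, 0, 0, 0, 0, 0, 0.1, 0, 0, 0, 0, -0.5, 0, 0.1, 0, 0, 0, 0, -2, 0, 0, 0, 0, 0, 0, -4.5, 0, 0, 0, 0, 0, 0, -5, 0, 0]}}

```text
clock: 57.82
position: [0.4664, -0.2014, 0.3652]
ee_rot: [0.464, -0.466, 0.535, -0.531]
contact_force: [0.7, -1.3, -0.3]
width: 0.0855
```

>>> {"fn": "arm_command", "kwargs": {"increments": [0, 0, 0, -4.8, -1.5, 1, 0, 0, 0, 0, -5.5, -1, 1, 0, 0, 0, 0, -5.7, -0.8, 1, 0, 0, 0, 0, -5.7, -0.8, 1, 0, 0, 0, 0, -5.7, -0.8, 1, 0, 0, 0, 0, -5, -0.8, 1, 0, 0, 0, 0, -4, 0, 1, 0, 0, 0, 0, -2, 0, 0.6, 0]}}

```text
clock: 58.82
position: [0.5947, 0.1704, 0.4212]
ee_rot: [0.464, -0.466, 0.534, -0.531]
contact_force: [0.4, -0.6, -0.4]
width: 0.0855
```

```bash
python3 snap.py wrist w38; python3 samp.py w38; python3 ins.py c38 | head -1
```

```text
58.825 [0.5947 0.1704 0.4212] [[-0.134, -0.004, 0.991], [-0.991, 0.001, -0.134], [-0.001, -1.0, -0.004]] [0.166 0.335 1.377 0.002 1.433 1.871] 0.08552020167277866 [ 0.42 -0.63 -0.43]
uv [283. 189.] c mm 609.6 205.4 size 79.4 59.5 long axis yaw -17.0
[0.5955 0.1715 0.4208] F [1.7 2.3 0.7]
```

View pics/seg_w38.png

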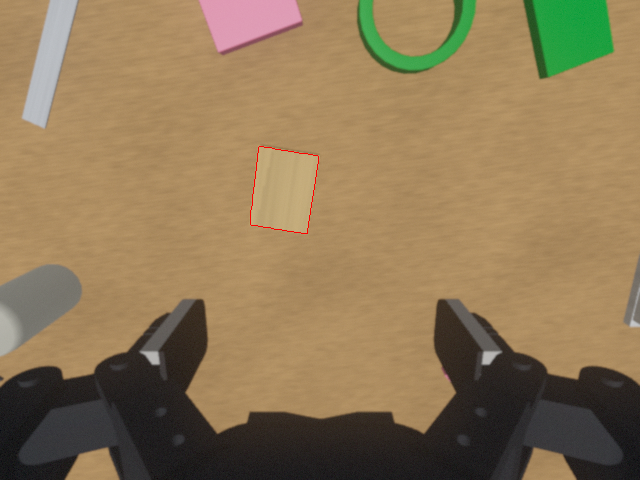

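View pics/c38.png

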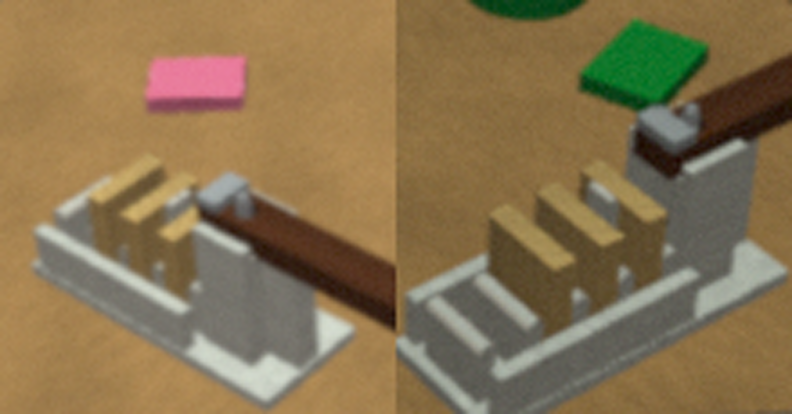

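```bash
python3 pk.py .6096 .2054 -17
```

```text
[0.594414   0.16842897 0.42073557] [ 0.28  0.51  1.79 -0.11  0.73  2.23]
end [0.5642 0.2196 0.223 ] err mm [-0.1 -0.3  0. ] rot err [0.    0.001 0.002]
CALL 0.036,0.04,-0.003,-1.14,4.92,-0.9,0,0.036,0.04,-0.003,-1.13,4.89,-1.12,0,0.036,0.04,-0.003,-1.12,4.87,-1.34,0,0.036,0.04,-0.003,-1.1,4.84,-1.56,0
end [0.5641 0.2191 0.173 ] err mm [-0.   0.2 -0. ] rot err [ 0.     0.001 -0.001]
CALL 0,0,0.001,0.01,1.65,-0.23,0,0,0,0.001,0.02,1.65,-0.23,0,0,0,0.001,0.02,1.65,-0.23,0
```

>>> {"fn": "arm_command", "kwargs": {"increments": [0.036, 0.04, -0.003, -1.14, 4.92, -0.9, 0, 0.036, 0.04, -0.003, -1.13, 4.89, -1.12, 0, 0.036, 0.04, -0.003, -1.12, 4.87, -1.34, 0, 0.036, 0.04, -0.003, -1.1, 4.84, -1.56, 0, 0, 0, 0, 0, 0, 0, 0, 0, 0, 0, 0, 0, 0, 0]}}

```text
clock: 59.72
position: [0.5658, 0.2189, 0.2253]
ee_rot: [-0.449, 0.389, -0.527, 0.607]
contact_force: [-0.3, -0.3, 0.2]
width: 0.0854
```

```bash
python3 snap.py wrist w39; python3 samp.py w39; python3 pk.py .6094 .2055 -17
```

```text
59.725 [0.5658 0.2189 0.2253] [[-0.293, 0.136, 0.946], [-0.956, -0.041, -0.29], [-0.0, -0.99, 0.142]] [ 0.279  0.445  1.736 -0.103  0.843  2.211] 0.08536925339200044 [-0.31 -0.29  0.23]
uv [321. 240.] c mm 609.3 205.5 size 78.1 58.7 long axis yaw -17.1
[0.56622463 0.21912527 0.22605962] [ 0.28  0.51  1.79 -0.11  0.73  2.23]
end [0.5639 0.2193 0.223 ] err mm [ 0.   0.1 -0. ] rot err [ 0.  0. -0.]
CALL -0.005,-0.001,-0.001,0.05,0.27,-0.27,0
end [0.5639 0.2193 0.173 ] err mm [-0.   0.1 -0. ] rot err [ 0.  0. -0.]
CALL 0,0,-0,0,1.65,-0.23,0,0,0,-0,0,1.65,-0.23,0,0,0,-0,0,1.65,-0.23,0
```

View pics/seg_w39.png

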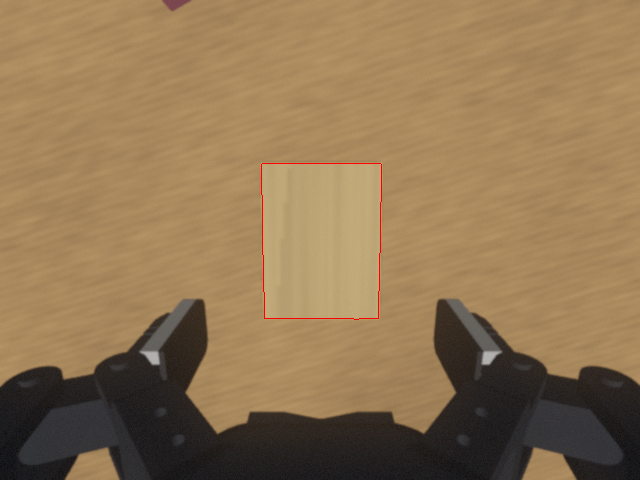

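>>> {"fn": "arm_command", "kwargs": {"increments": [-0.004, 0, 0, 0.03, 0.15, -0.2, 0, 0, 0, 0, 0, 1.65, -0.23, 0, 0, 0, 0, 0, 1.65, -0.23, 0, 0, 0, 0, 0, 1.65, -0.23, 0, 0, 0, 0, 0, 0, 0, 0, 0, 0, 0, 0, 0, 0, 0]}}

```text
clock: 60.52
position: [0.5628, 0.2203, 0.1714]
ee_rot: [-0.448, 0.391, -0.528, 0.606]
contact_force: [-0.5, -0.4, 1.1]
width: 0.0856
```

>>> {"fn": "arm_command", "kwargs": {"increments": [0, 0, 0, 0, 0, 0, 0.3, 0, 0, 0, 0, 0, 0, 1, 0, 0, 0, 0, 0, 0, 1, 0, 0, 0, 0, 0, 0, 1, 0, 0, 0, 0, 0, 0, 1]}}

```text
clock: 61.15
position: [0.563, 0.2204, 0.1726]
ee_rot: [-0.449, 0.39, -0.528, 0.606]
contact_force: [-0.9, 0.2, 6.6]
width: 0.0589
```

```bash
python3 snap.py wrist w40; python3 st2.py .6093 .2055 -17.1 .46 .14; python3 -c "
from board import *
a,b=json.load(open('rel.json')); rel=T(a,Rn.from_quat(b))
S=stand(.46,.14,-17.1)*rel.inv(); print(ik(S.p,S.R,manip.get_state()['qpos']))"
```

```text
61.15 [0.563  0.2204 0.1726] [[-0.292, 0.132, 0.947], [-0.956, -0.04, -0.29], [-0.001, -0.991, 0.137]] [ 0.282  0.507  1.792 -0.112  0.73   2.229] 0.05887746670007725 [-0.95  0.25  6.61]
rel [0.00080008 0.16974997 0.02558831] S [0.61753548 0.09218838 0.08915259] 0.05810745978387338
end [0.5629 0.2204 0.2326] err mm [0. 0. 0.] rot err [0. 0. 0.]
CALL 0,0,0,-0,-1.98,0.27,1,0,0,0,-0,-1.98,0.28,1,0,0,0,-0,-1.98,0.27,1
end [0.6176 0.0926 0.1393] err mm [-0.1 -0.4 -0.1] rot err [-0.001 -0.001  0.002]
CALL -0.157,0,0,1.06,-0.31,1.63,1,-0.157,0,0,1.07,-0.18,1.57,1,-0.157,0,0,1.06,-0.05,1.52,1,-0.157,0,0,1.06,0.11,1.49,1,-0.157,0,0,1.06,0.25,1.49,1,-0.157,0,0,1.07,0.39,1.51,1,-0.157,0,0,1.06,0.53,1.55,1,-0.157,0,0,1.06,0.67,1.62,1
CALL -0.157,0,0,1.07,0.79,1.7,1,-0.157,0,0,1.06,0.89,1.8,1
end [0.6176 0.0926 0.0953] err mm [-0.1 -0.4 -0.1] rot err [-0.001 -0.001  0.002]
CALL -0,-0,0,0,0.12,0.87,1,-0,-0,0,0,0.12,0.87,1,-0,-0,0,0,0.12,0.88,1,-0,-0,0,0,0.13,0.87,1,-0,-0,0,0,0.12,0.87,1
(array([-0.0414005 ,  1.0378216 ,  1.32186359,  0.3145414 ,  2.18642345,
        1.79090948]), np.float64(2.278701904863848e-17))
```

View pics/w40.png

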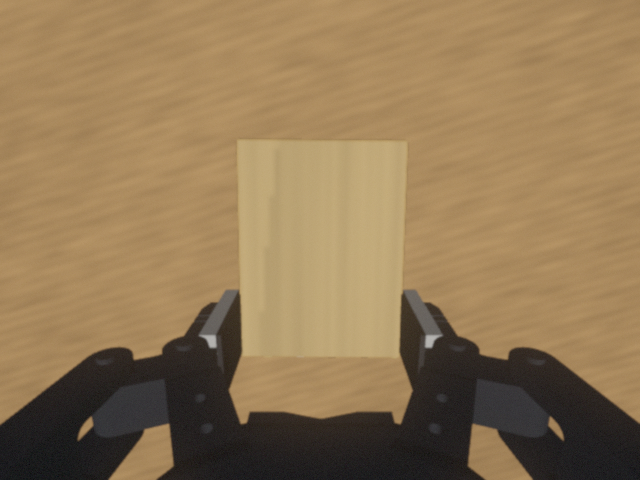

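>>> {"fn": "arm_command", "kwargs": {"increments": [0, 0, 0, 0, -1.98, 0.28, 1, 0, 0, 0, 0, -1.98, 0.27, 1, 0, 0, 0, 0, -1.98, 0.28, 1, -0.157, 0, 0, 1.06, -0.31, 1.63, 1, -0.157, 0, 0, 1.07, -0.18, 1.57, 1, -0.157, 0, 0, 1.06, -0.05, 1.52, 1, -0.157, 0, 0, 1.06, 0.11, 1.49, 1, -0.157, 0, 0, 1.06, 0.25, 1.49, 1]}}

```text
clock: 62.2
position: [0.6169, 0.1476, 0.2209]
ee_rot: [0.264, -0.533, 0.721, -0.356]
contact_force: [-0.2, -0.2, -1.0]
width: 0.0583
```

>>> {"fn": "arm_command", "kwargs": {"increments": [-0.157, 0, 0, 1.07, 0.39, 1.51, 1, -0.157, 0, 0, 1.06, 0.53, 1.55, 1, -0.157, 0, 0, 1.06, 0.67, 1.62, 1, -0.157, 0, 0, 1.07, 0.79, 1.7, 1, -0.157, 0, 0, 1.06, 0.89, 1.8, 1, 0, 0, 0, 0, 0, 0, 1, 0, 0, 0, 0, 0, 0, 1]}}

```text
clock: 63.08
position: [0.6177, 0.0926, 0.1388]
ee_rot: [0.042, -0.593, 0.802, -0.056]
contact_force: [0.5, -0.3, -0.5]
width: 0.0586
```

```bash
python3 st3.py -17.1 .46 .14 .004 5; python3 snap.py wrist w41
```

```text
board [0.4601 0.14   0.0897] long axis [ 0.002 -0.002 -1.   ] y [ 0.292  0.956 -0.002] [ 0.5 -0.3 -0.5] [0.6177 0.0926 0.1388]
end [0.6175 0.0925 0.0935] err mm [-0.  -0.3 -0.4] rot err [-0.002 -0.001  0.002]
CALL -0,-0,0,0,0.13,0.9,1,-0,-0,0,0,0.12,0.89,1,-0,-0,0,0,0.13,0.9,1,-0,-0,0,0.01,0.13,0.9,1,-0,-0,0,-0,0.13,0.89,1
63.075 [0.6177 0.0926 0.1388] [[-0.293, -0.947, 0.133], [-0.956, 0.29, -0.041], [-0.0, -0.14, -0.99]] [-0.04   0.975  1.321  0.327  2.245  1.816] 0.05857561524985424 [ 0.47 -0.34 -0.46]
```

View pics/w41.png

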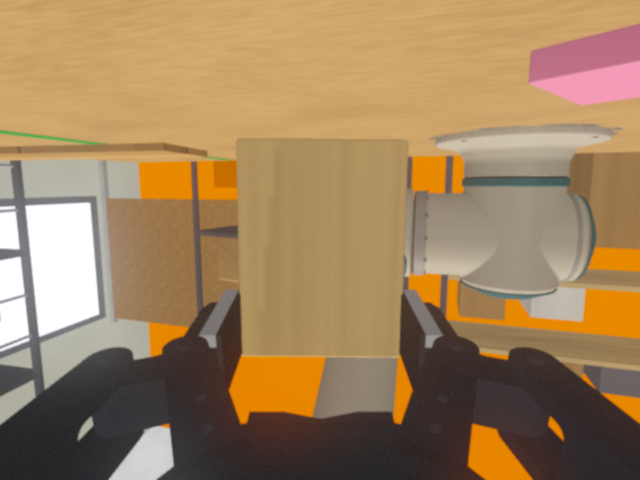

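>>> {"fn": "arm_command", "kwargs": {"increments": [0, 0, 0, 0, 0.13, 0.9, 1, 0, 0, 0, 0, 0.12, 0.9, 1, 0, 0, 0, 0, 0.13, 0.9, 1, 0, 0, 0, 0, 0.13, 0.9, 1, 0, 0, 0, 0, 0.13, 0.9, 1, 0, 0, 0, 0, 0.04, 0.3, 1, 0, 0, 0, 0, 0.02, 0.15, 1, 0, 0, 0, 0, 0, 0, 1]}}

```text
clock: 64.12
position: [0.6171, 0.0923, 0.0886]
ee_rot: [0.041, -0.593, 0.802, -0.055]
contact_force: [-0.3, -1.3, -0.3]
width: 0.0586
```

```bash
cd .;python3 st3.py -17.1 .46 .14 .000 2
```

```text
board [0.4594 0.1397 0.0401] long axis [-0.001 -0.002 -1.   ] y [ 0.292  0.956 -0.002] [-0.3 -1.3 -0.3] [0.6171 0.0923 0.0886]
end [0.6176 0.0923 0.089 ] err mm [-0.1 -0.1  0.1] rot err [0.001 0.    0.   ]
CALL 0,-0.001,0.001,-0,-0.02,-0.02,1,0,-0.001,0.001,-0.01,-0.03,-0.02,1
```

>>> {"fn": "arm_command", "kwargs": {"increments": [0, 0, 0, 0, 0.01, 0.1, 1, 0, 0, 0, 0, 0, 0, 0.5, 0, 0, 0, 0, 0, 0, 0.2, 0, 0, 0, 0, 0, 0, 0, 0, 0, 0, 0, -1, 0, 0, 0, 0, 0, 0, -3, 0, 0, 0, 0, 0, 0, -3.5, 0, 0, 0, 0, 0, 0, -2.5, 0, 0]}}

```text
clock: 65.12
position: [0.7134, 0.0627, 0.1011]
ee_rot: [0.041, -0.593, 0.802, -0.056]
contact_force: [0.2, 0.1, -0.8]
width: 0.0851
```

```bash
python3 snap.py wrist w42; python3 top.py -17.1 .46 .14
```

```text
65.125 [0.7134 0.0627 0.1011] [[-0.293, -0.947, 0.132], [-0.956, 0.29, -0.041], [0.0, -0.138, -0.99]] [-0.069  1.13   1.01   0.338  2.401  1.857] 0.08506725911923665 [ 0.16  0.12 -0.79]
[0.71499445 0.06174425 0.10129541] [-0.4 -1.7  2.4]
end [0.4712 0.1365 0.29  ] err mm [ 0.2 -0.   0. ] rot err [-0.002  0.    -0.   ]
CALL 0.159,0,-0,0,1.22,-3.22,0,0.159,0,-0,0,1.09,-3.38,0,0.159,0,-0,0,0.93,-3.51,0,0.159,0,-0,0,0.75,-3.61,0,0.159,0,-0,0.01,0.57,-3.68,0,0.159,0,-0,-0,0.36,-3.73,0,0.159,0,-0,-0,0.17,-3.74,0,0.159,0,-0,-0,-0.04,-3.71,0
CALL 0.159,0,-0,0,-0.24,-3.66,0
```

View pics/w42.png

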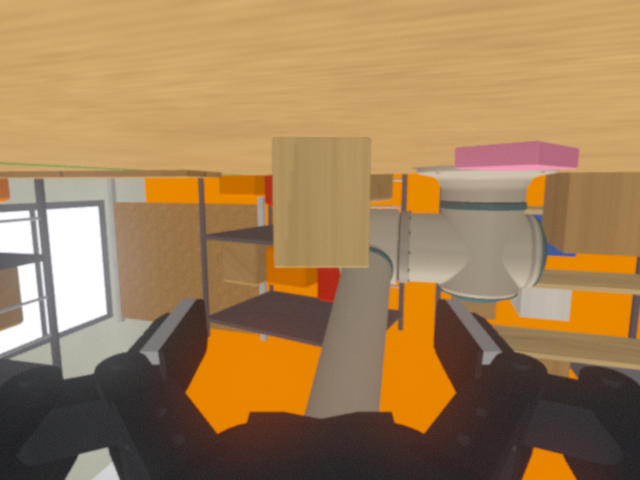

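>>> {"fn": "arm_command", "kwargs": {"increments": [0.159, 0, 0, 0, 0.7, -4.2, 0, 0.159, 0, 0, 0, 0.9, -3.9, 0, 0.159, 0, 0, 0, 0.93, -3.5, 0, 0.159, 0, 0, 0, 0.75, -3.6, 0, 0.159, 0, 0, 0, 0.56, -3.68, 0, 0.159, 0, 0, 0, 0.37, -3.72, 0, 0.159, 0, 0, 0, 0.16, -3.7, 0, 0.159, 0, 0, 0, -0.04, -3.4, 0]}}

```text
clock: 66.18
position: [0.5092, 0.1253, 0.2983]
ee_rot: [0.387, -0.452, 0.611, -0.522]
contact_force: [0.1, 1.2, 0.2]
width: 0.0856
```

>>> {"fn": "arm_command", "kwargs": {"increments": [0.159, 0, 0, 0, 0.5, -3.2, 0, 0, 0, 0, 0, 0, 0, 0, 0, 0, 0, 0, 0, 0, 0]}}

```text
clock: 66.55
position: [0.4807, 0.1345, 0.2979]
ee_rot: [0.42, -0.421, 0.569, -0.568]
contact_force: [0.2, -0.1, 0.1]
width: 0.0854
```

```bash
python3 snap.py wrist w43; python3 topc.py w43 -17.1
```

```text
66.55 [0.4807 0.1345 0.2979] [[-0.292, -0.002, 0.956], [-0.956, 0.001, -0.292], [-0.0, -1.0, -0.002]] [1.330e-01 2.510e-01 1.829e+00 1.000e-03 1.064e+00 2.000e+00] 0.08538399489392955 [ 0.16 -0.12  0.15]
top face uv (267, 292, 111, 26) c 460.8 139.8 size 58.5 14.6 a 73.0
[0.4813 0.1344 0.2976]
end [0.4608 0.1397 0.27  ] err mm [0.1 0.  0. ] rot err [-0.001  0.001 -0.   ]
CALL 0.001,0,-0,0.03,0.92,-0.71,0,0.001,0,-0,0.03,0.93,-0.7,0,0.001,0,-0,0.03,0.92,-0.71,0
end [0.4608 0.1397 0.234 ] err mm [0. 0. 0.] rot err [-0.001  0.001 -0.   ]
CALL -0,0,-0,-0,1.2,-0,0,-0,0,-0,-0,1.2,-0,0,-0,0,-0,-0,1.2,-0,0
```

View pics/w43.png

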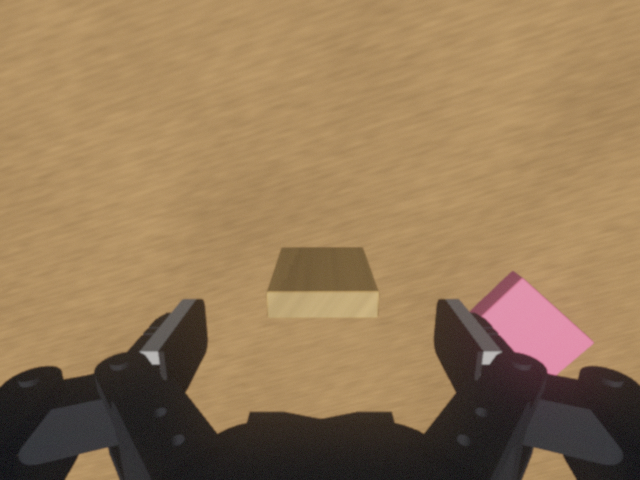

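>>> {"fn": "arm_command", "kwargs": {"increments": [0, 0, 0, 0.03, 0.92, -0.68, 0, 0, 0, 0, 0.03, 0.92, -0.67, 0, 0, 0, 0, 0.03, 0.92, -0.68, 0, 0, 0, 0, 0, 1.2, 0, 0, 0, 0, 0, 0, 1.2, 0, 0, 0, 0, 0, 0, 1.2, 0, 0, 0, 0, 0, 0, 0, 0, 0]}}

```text
clock: 67.47
position: [0.4593, 0.1396, 0.2328]
ee_rot: [0.419, -0.422, 0.57, -0.567]
contact_force: [0.8, 0.4, 0.1]
width: 0.0854
```

>>> {"fn": "arm_command", "kwargs": {"increments": [0, 0, 0, 0, 0, 0, 0.3, 0, 0, 0, 0, 0, 0, 1, 0, 0, 0, 0, 0, 0, 1, 0, 0, 0, 0, 0, 0, 1, 0, 0, 0, 0, 0, 0, 1]}}

```text
clock: 68.1
position: [0.4601, 0.1398, 0.2346]
ee_rot: [0.421, -0.421, 0.569, -0.568]
contact_force: [1.1, 1.0, 5.8]
width: 0.0584
```

```bash
python3 snap.py wrist w44; python3 car.py w44 -51
```

```text
68.1 [0.4601 0.1398 0.2346] [[-0.292, -0.001, 0.956], [-0.956, 0.001, -0.292], [-0.0, -1.0, -0.001]] [1.500e-01 3.020e-01 1.951e+00 1.000e-03 8.890e-01 2.017e+00] 0.05838675710894833 [1.09 1.04 5.76]
box (239, 309, 164, 39) c 461.20013427734375 139.6490478515625 58.019615173339844 15.148454666137695 in tool mm [-1.14910570e-01  1.54596059e+02  1.25991682e+00] tcp [0.4601 0.1398 0.2346]
target [ 0.43260482 -0.19679424  0.        ]
end [0.4601 0.1398 0.3606] err mm [-0. -0. -0.] rot err [ 0. -0.  0.]
CALL 0,0,0,-0,-3.15,-0,1,0,0,0,-0,-3.15,-0.01,1,0,0,0,-0,-3.15,0,1,0,0,0,-0.01,-3.15,-0,1
end [ 0.4327 -0.197   0.36  ] err mm [-0.1  0.2  0. ] rot err [ 0.001 -0.001 -0.001]
CALL 0,-0.023,-0,4.71,0.01,1.03,1,0,-0.023,-0,4.74,0,0.93,1,0,-0.023,-0,4.76,0.01,0.81,1,0,-0.023,-0,4.77,0,0.71,1,0,-0.023,-0,4.79,0.01,0.59,1,0,-0.023,-0,4.8,0,0.49,1,0,-0.023,-0,4.82,0.01,0.37,1
```

>>> {"fn": "arm_command", "kwargs": {"increments": [0, 0, 0, 0, -2.6, 0, 1, 0, 0, 0, 0, -3.6, 0, 1, 0, 0, 0, 0, -3.4, 0, 1, 0, 0, 0, 0, -3, 0, 1, 0, 0, 0, 0, 0, 0, 1]}}

```text
clock: 68.78
position: [0.4603, 0.1397, 0.3615]
ee_rot: [0.421, -0.42, 0.568, -0.568]
contact_force: [0.1, -0.1, -2.1]
width: 0.0584
```

>>> {"fn": "arm_command", "kwargs": {"increments": [0, -0.023, 0, 4.71, 0, 1.03, 1, 0, -0.023, 0, 4.74, 0, 0.93, 1, 0, -0.023, 0, 4.76, 0, 0.81, 1, 0, -0.023, 0, 4.77, 0, 0.71, 1, 0, -0.023, 0, 4.79, 0, 0.59, 1, 0, -0.023, 0, 4.8, 0, 0.49, 1, 0, -0.024, 0, 4.82, 0, 0.37, 1, 0, 0, 0, 0, 0, 0, 1]}}

```text
clock: 69.78
position: [0.432, -0.1998, 0.3579]
ee_rot: [0.463, -0.465, 0.535, -0.532]
contact_force: [-0.7, -0.1, -0.6]
width: 0.0589
```

>>> {"fn": "arm_command", "kwargs": {"increments": [0, 0, 0, 0, 1.5, 0, 1, 0, 0, 0, 0, 1.5, 0, 1, 0, 0, 0, 0, 1.4, 0, 1, 0, 0, 0, 0, 1, 0, 1, 0, 0, 0, 0, 0, 0, 1, 0, 0, 0, 0, 0, 0, 1]}}

```text
clock: 70.53
position: [0.4326, -0.1971, 0.3061]
ee_rot: [0.465, -0.466, 0.533, -0.532]
contact_force: [1.5, -0.4, 0.0]
width: 0.0584
```

```bash
python3 ins.py c45
```

```text
[ 0.4326 -0.1971  0.3061] F [ 1.5 -0.4  0. ]
end [ 0.4329 -0.1967  0.245 ] err mm [-0.3 -0.   0. ] rot err [0.002 0.001 0.   ]
CALL 0,0,0,-0.01,1.02,0.01,1,0,0,0,-0,1.02,0,1,0,0,0,-0.01,1.01,0.01,1,0,0,0,-0,1.02,0.01,1,0,0,0,-0.01,1.02,0,1,0,0,0,-0.01,1.02,0.01,1
```

View pics/c45.png

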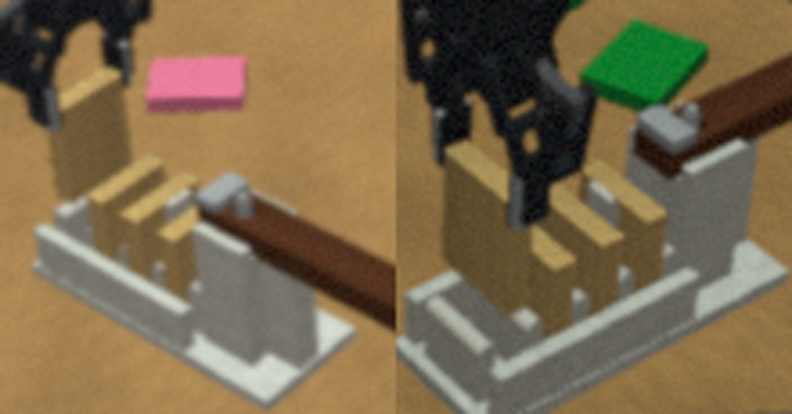

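>>> {"fn": "arm_command", "kwargs": {"increments": [0, 0, 0, 0, 1.2, 0, 1, 0, 0, 0, 0, 1.2, 0, 1, 0, 0, 0, 0, 1.2, 0, 1, 0, 0, 0, 0, 1.1, 0, 1, 0, 0, 0, 0, 0.9, 0, 1, 0, 0, 0, 0, 0.5, 0, 1, 0, 0, 0, 0, 0, 0, 1]}}

```text
clock: 71.5
position: [0.4324, -0.1972, 0.2449]
ee_rot: [0.465, -0.466, 0.533, -0.532]
contact_force: [0.3, 0.1, 0.1]
width: 0.0586
```

```bash
python3 ins.py c46
```

```text
[ 0.4324 -0.1972  0.2449] F [0.3 0.1 0.1]
end [ 0.433  -0.1968  0.245 ] err mm [-0.4 -0.   0. ] rot err [0.002 0.    0.   ]
CALL 0,0,0,-0.01,-0,0.01,1,0,0,0,-0.01,-0,0.01,1,0,0,0,-0,-0.01,0,1,0,0,0,-0.01,0,0.01,1,0,0,0,-0.01,0,0.01,1,0,0,0,-0.01,-0,0.01,1
```

View pics/c46.png

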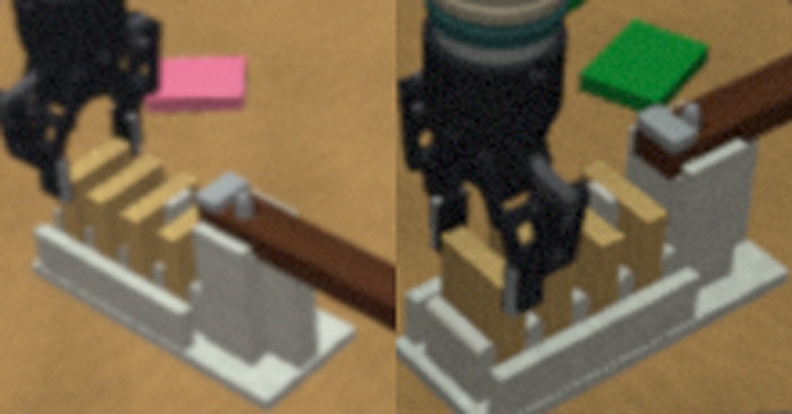

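>>> {"fn": "arm_command", "kwargs": {"increments": [0, 0, 0, 0, 0.1, 0, 1, 0, 0, 0, 0, 0, 0, 0.5, 0, 0, 0, 0, 0, 0, 0.2, 0, 0, 0, 0, 0, 0, 0.1, 0, 0, 0, 0, -0.5, 0, 0.1, 0, 0, 0, 0, -2, 0, 0, 0, 0, 0, 0, -4.5, 0, 0, 0, 0, 0, 0, -5, 0, 0]}}

```text
clock: 72.6
position: [0.4323, -0.197, 0.3648]
ee_rot: [0.464, -0.466, 0.534, -0.531]
contact_force: [0.6, -0.6, -0.4]
width: 0.0853
```

```bash
python3 snap.py wrist w47; python3 - <<'E'
from board import *
c=cur(); print(c.p); go(c,T([.617,-.222,.345],down(np.radians(-97.75))))
E
```

```text
72.6 [ 0.4323 -0.197   0.3648] [[-0.134, -0.004, 0.991], [-0.991, 0.001, -0.134], [-0.001, -1.0, -0.004]] [-5.740e-01  1.550e-01  1.771e+00 -1.000e-03  1.220e+00  1.132e+00] 0.08533047513917609 [ 0.62 -0.58 -0.41]
[ 0.43404619 -0.19802494  0.3717523 ]
end [ 0.6171 -0.2218  0.345 ] err mm [-0.1 -0.2  0. ] rot err [-0.     0.001  0.001]
CALL -0.002,0,0.001,-0.03,0.71,4.61,0,-0.002,0,0.001,-0.03,0.69,4.61,0,-0.002,0,0.001,-0.02,0.69,4.6,0,-0.002,0,0.001,-0.03,0.68,4.62,0
```

View pics/w47.png

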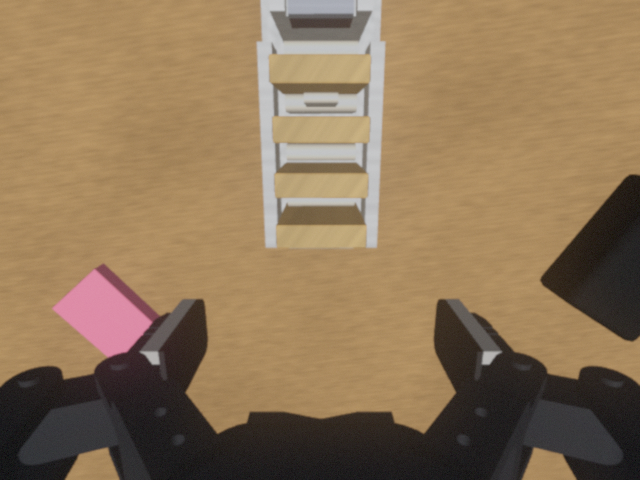

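>>> {"fn": "arm_command", "kwargs": {"increments": [0, 0, 0, -0.03, 0.6, 4.61, 0, 0, 0, 0, -0.03, 0.6, 4.61, 0, 0, 0, 0, -0.02, 0.6, 4.6, 0, 0, 0, 0, -0.03, 0.6, 4.62, 0, 0, 0, 0, 0, 0, 0, 0, 0, 0, 0, 0, 0, 0, 0]}}

```text
clock: 73.4
position: [0.6148, -0.2206, 0.3387]
ee_rot: [0.464, -0.466, 0.534, -0.531]
contact_force: [-0.5, 0.9, -0.4]
width: 0.0854
```

```bash
python3 snap.py wrist w48; python3 - <<'E'
from board import *
c=cur(); print(c.p); a=go(c,T([.617,-.222,.30],down(np.radians(-97.75))),n=3); go(a,T([.617,-.222,.2725],down(np.radians(-97.75))),n=3)
E
```

```text
73.4 [ 0.6148 -0.2206  0.3387] [[-0.134, -0.005, 0.991], [-0.991, 0.001, -0.134], [-0.0, -1.0, -0.005]] [-4.510e-01  4.330e-01  1.428e+00 -1.000e-03  1.285e+00  1.255e+00] 0.0854130284836857 [-0.54  0.86 -0.38]
[ 0.61439912 -0.22060236  0.33919205]
end [ 0.6172 -0.2221  0.3   ] err mm [-0.2  0.1  0. ] rot err [ 0.001  0.    -0.   ]
CALL 0.001,0,-0,0.04,1.31,0.1,0,0.001,0,-0,0.03,1.3,0.11,0,0.001,0,-0,0.04,1.31,0.1,0
end [ 0.6172 -0.2221  0.2725] err mm [-0.2  0.1  0. ] rot err [ 0.001  0.    -0.   ]
CALL 0,0,-0,-0,0.92,0,0,0,0,-0,-0,0.91,0,0,0,0,-0,-0,0.92,0,0
```

View pics/w48.png

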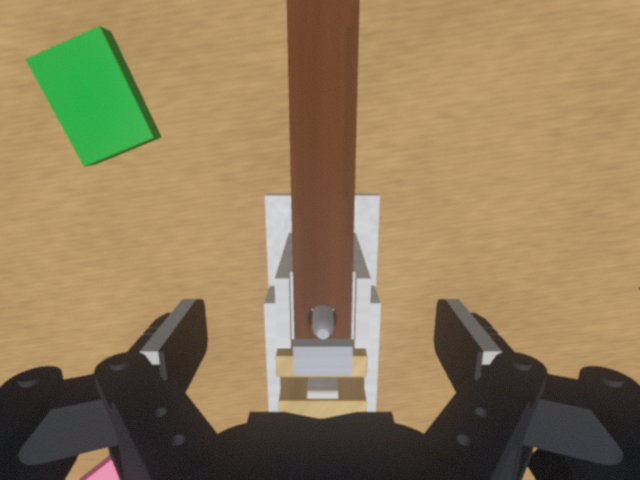

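>>> {"fn": "arm_command", "kwargs": {"increments": [0.001, 0, 0, 0.04, 1.31, 0.1, 0, 0, 0, 0, 0.03, 1.3, 0.11, 0, 0, 0, 0, 0.04, 1.31, 0.1, 0, 0, 0, 0, 0, 0.92, 0, 0, 0, 0, 0, 0, 0.9, 0, 0, 0, 0, 0, 0, 0.85, 0, 0, 0, 0, 0, 0, 0, 0, 0]}}

```text
clock: 74.32
position: [0.6179, -0.2222, 0.2725]
ee_rot: [0.465, -0.466, 0.534, -0.532]
contact_force: [0.1, -0.5, -0.3]
width: 0.0856
```

```bash
python3 -c "
from board import *
c=cur(); print(c.p,manip.get_state()['contact_force'])
go(c,T([.617,-.222,.2725],down(np.radians(-97.75))),n=1)"
```

```text
[ 0.61793102 -0.222214    0.27249923] [ 0.12162326 -0.54234782 -0.29772699]
end [ 0.6171 -0.2219  0.2725] err mm [-0.1 -0.1 -0. ] rot err [0. 0. 0.]
CALL 0.003,0,-0.001,-0.02,0,-0.09,0
```

>>> {"fn": "arm_command", "kwargs": {"increments": [0.002, 0, 0, -0.02, 0, -0.08, 0.3, 0, 0, 0, 0, 0, 0, 0.6, 0, 0, 0, 0, 0, 0, 1, 0, 0, 0, 0, 0, 0, 1, 0, 0, 0, 0, 0, 0, 1, 0, 0, 0, 0, 0, 0, 1]}}

```text
clock: 75.08
position: [0.6174, -0.222, 0.274]
ee_rot: [-0.465, 0.465, -0.532, 0.533]
contact_force: [-0.5, 0.9, 5.1]
width: 0.0309
```

```bash
python3 snap.py wrist w49
```

```text
75.075 [ 0.6174 -0.222   0.274 ] [[-0.134, 0.001, 0.991], [-0.991, -0.0, -0.134], [0.0, -1.0, 0.001]] [-0.451  0.485  1.511  0.     1.145  1.254] 0.030878042932296984 [-0.47  0.93  5.07]
```

>>> {"fn": "arm_command", "kwargs": {"increments": [0, 0, 0, 0, -1, 0, 1, 0, 0, 0, 0, -2, 0, 1, 0, 0, 0, 0, -2.2, 0, 1, 0, 0, 0, 0, -2.3, 0, 1, 0, 0, 0, 0, 0, 0, 1, 0, 0, 0, 0, 0, 0, 1]}}

```text
clock: 75.88
position: [0.617, -0.2218, 0.3473]
ee_rot: [0.465, -0.465, 0.533, -0.532]
contact_force: [-0.4, 0.4, -1.9]
width: 0.031
```

```bash
python3 snap.py wrist w50; python3 - <<'E'
from board import *
c=cur(); print(c.p)
cam=Cam('w',json.load(open('pics/w50.json')))
im=cv2.imread('pics/w50.png'); cv2.imwrite('pics/c50.png',cv2.resize(im[350:430,250:390],None,fx=5,fy=5,interpolation=cv2.INTER_CUBIC))
E
```

```text
75.875 [ 0.617  -0.2218  0.3473] [[-0.134, -0.001, 0.991], [-0.991, 0.001, -0.134], [-0.001, -1.0, -0.002]] [-0.451  0.43   1.411  0.     1.302  1.254] 0.03102297836361653 [-0.39  0.36 -1.91]
[ 0.61697188 -0.22181755  0.34691072]
```

View pics/c50.png

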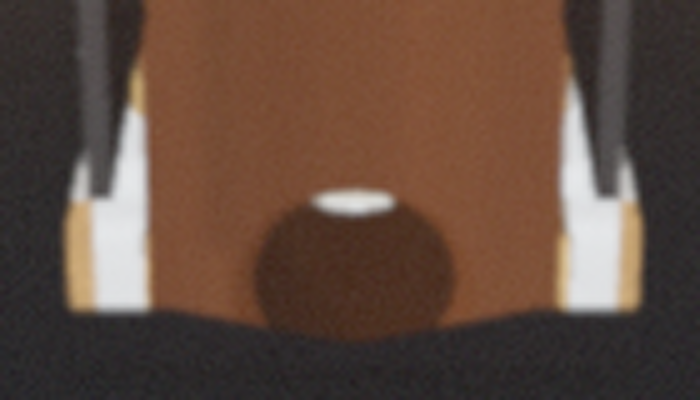

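```bash
python3 - <<'E'
from board import *
c=cur(); cam=Cam('w',json.load(open('pics/w50.json')))
zt=.3473-.276+.098+.020
for v in (387.5,388.5):
    X=cam.onz((320.6,v),.118+.0733)[0]; print(X, c.R.inv().apply(X-np.array([.617,-.2218,.3473])))
R0=c.R;R1=down(np.radians(82.25)); tgt=np.array([.5815-.0357*.991,-.217+.0357*.1349,.347]); print(tgt)
go(c,T(tgt,R1),flatturn=[0,-np.pi,0],n=19,hand=1)
E
```

```text
[ 0.59244029 -0.2184853   0.1913    ] [ 1.52604392e-04  1.56056561e-01 -2.44232104e-02]
[ 0.59199971 -0.21842532  0.1913    ] [ 1.52401963e-04  1.56057585e-01 -2.48678458e-02]
[ 0.5461213  -0.21218407  0.347     ]
end [ 0.5465 -0.2124  0.347 ] err mm [-0.4  0.2  0. ] rot err [-0.002 -0.006  0.001]
CALL 0,-0.165,0,0,0,-0.37,1,0,-0.165,0,-0.06,0,-0.37,1,0,-0.165,0,-0.12,0,-0.36,1,0,-0.165,0,-0.18,0,-0.33,1,0,-0.165,0,-0.23,0,-0.29,1,0,-0.165,0,-0.27,0,-0.26,1,0,-0.165,0,-0.32,0,-0.2,1,0,-0.165,0,-0.34,0,-0.16,1
CALL 0,-0.165,0,-0.36,0,-0.09,1,0,-0.165,0,-0.37,0,-0.03,1,0,-0.165,0,-0.38,0,0.03,1,0,-0.165,0,-0.36,0,0.09,1,0,-0.165,0,-0.35,0.01,0.15,1,0,-0.165,0,-0.31,-0,0.2,1,0,-0.165,0,-0.28,-0,0.25,1,0,-0.165,0,-0.23,-0,0.29,1
CALL 0,-0.165,0,-0.18,-0,0.33,1,0,-0.165,0,-0.12,-0,0.36,1,0,-0.165,0,-0.07,-0,0.36,1
```

```bash
python3 - <<'E'
from h import *
Rc=np.array([[ 1,0,0],[0,-0.2729059,-0.96204],[0,0.96204,-0.2729056]]); C=np.array([0,.03140693,.06838288])
f=240/np.tan(np.radians(64.08476)/2)
def ray(u,v,depth):
    d=np.array([(u-320.27)/f,(v-237.67)/f,1])@Rc; k=(depth-C[1])/d[1]; return C+k*d
print(ray(320.5,391.5,.1537)*1e3, ray(320.6,388,.1555)*1e3,ray(320.6,388,.1545)*1e3)
# keeper widths
for n in ('w5','w50'):
    im=cv2.imread(f'pics/{n}.png').astype(int); 
    for row in (150,250):
        r=im[row]; m=(r[:,2]-r[:,0]>25)&(r[:,2]<150)&(r[:,0]<85); xs=np.where(m)[0]; xs=xs[(xs>230)&(xs<410)]; print(n,row,xs.min(),xs.max(),len(xs))
E
```

```text
[ 8.60396773e-02  1.53700000e+02 -2.61245819e+01] [ 1.24900302e-01  1.55500000e+02 -2.59618185e+01] [ 1.23893797e-01  1.54500000e+02 -2.52015448e+01]
w5 150 271 369 99
w5 250 275 366 92
w50 150 271 369 99
w50 250 276 365 90
```

>>> {"fn": "arm_command", "kwargs": {"increments": [0, -0.165, 0, 0, 0, -0.37, 1, 0, -0.165, 0, -0.06, 0, -0.37, 1, 0, -0.165, 0, -0.12, 0, -0.36, 1, 0, -0.165, 0, -0.18, 0, -0.33, 1, 0, -0.165, 0, -0.23, 0, -0.29, 1, 0, -0.165, 0, -0.27, 0, -0.26, 1, 0, -0.165, 0, -0.32, 0, -0.2, 1, 0, -0.165, 0, -0.34, 0, -0.16, 1]}}

```text
clock: 76.92
position: [0.5872, -0.2179, 0.3468]
ee_rot: [0.695, -0.694, 0.135, -0.133]
contact_force: [0.0, -0.5, -1.4]
width: 0.0312
```

>>> {"fn": "arm_command", "kwargs": {"increments": [0, -0.165, 0, -0.36, 0, -0.09, 1, 0, -0.165, 0, -0.37, 0, -0.03, 1, 0, -0.165, 0, -0.38, 0, 0.03, 1, 0, -0.165, 0, -0.36, 0, 0.09, 1, 0, -0.165, 0, -0.35, 0, 0.15, 1, 0, -0.165, 0, -0.31, 0, 0.2, 1, 0, -0.165, 0, -0.28, 0, 0.25, 1, 0, -0.165, 0, -0.23, 0, 0.29, 1]}}

```text
clock: 77.92
position: [0.5576, -0.2139, 0.3469]
ee_rot: [0.631, -0.63, -0.32, 0.321]
contact_force: [-0.1, -1.0, -0.7]
width: 0.0307
```

>>> {"fn": "arm_command", "kwargs": {"increments": [0, -0.165, 0, -0.18, 0, 0.33, 1, 0, -0.165, 0, -0.12, 0, 0.36, 1, 0, -0.165, 0, -0.07, 0, 0.36, 1, 0, -0.006, 0, 0, 0, 0, 1, 0, 0, 0, 0, 0, 0, 1, 0, 0, 0, 0, 0, 0, 1]}}

```text
clock: 78.68
position: [0.547, -0.2126, 0.3481]
ee_rot: [0.533, -0.533, -0.465, 0.465]
contact_force: [0.3, 0.2, -1.2]
width: 0.0308
```

```bash
python3 snap.py wrist w51; python3 - <<'E'
from board import *
c=cur(); print(c.p,c.R.as_matrix().round(3).tolist())
R1=down(np.radians(82.25)); go(c,T([.5463,-.2121,.308],R1),n=5,hand=1)
E
```

```text
78.675 [ 0.547  -0.2126  0.3481] [[0.136, -0.0, -0.991], [0.991, 0.0, 0.136], [0.0, -1.0, 0.0]] [-0.489  0.33   1.571  0.     1.242 -1.923] 0.03081835663972592 [ 0.27  0.21 -1.21]
[ 0.54699942 -0.21258323  0.34815216] [[0.136, -0.0, -0.991], [0.991, 0.0, 0.136], [0.0, -1.0, 0.0]]
end [ 0.5464 -0.2121  0.308 ] err mm [-0.1 -0.   0. ] rot err [-0.    -0.001  0.   ]
CALL -0,-0,0,0.01,0.8,0.01,1,-0,-0,0,0,0.81,0.02,1,-0,-0,0,0.01,0.8,0.01,1,-0,-0,0,0.01,0.8,0.02,1,-0,-0,0,0.01,0.81,0.01,1
```

View pics/w51.png

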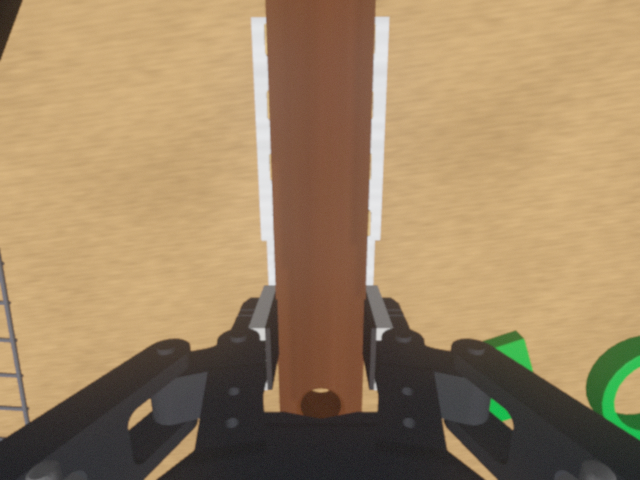

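>>> {"fn": "arm_command", "kwargs": {"increments": [0, 0, 0, 0.01, 0.8, 0.01, 1, 0, 0, 0, 0.01, 0.8, 0.02, 1, 0, 0, 0, 0.01, 0.8, 0.02, 1, 0, 0, 0, 0.01, 0.8, 0.02, 1, 0, 0, 0, 0, 0.7, 0, 1, 0, 0, 0, 0, 0, 0, 1, 0, 0, 0, 0, 0, 0, 1]}}

```text
clock: 79.6
position: [0.5464, -0.2121, 0.3095]
ee_rot: [-0.533, 0.533, 0.465, -0.465]
contact_force: [-0.5, -0.1, -1.1]
width: 0.0309
```

```bash
python3 ins.py c52 | head -1; python3 - <<'E'
from h import *
a=vision.get_image('scene')[:,:,::-1][230:320,220:320];b=vision.get_image('side')[:,:,::-1][220:310,350:450]
cv2.imwrite('pics/c53.png',cv2.resize(cv2.hconcat([a,b]),None,fx=4,fy=4,interpolation=cv2.INTER_CUBIC))
E
```

```text
[ 0.5464 -0.2121  0.3095] F [-0.5 -0.1 -1.1]
```

View pics/c53.png

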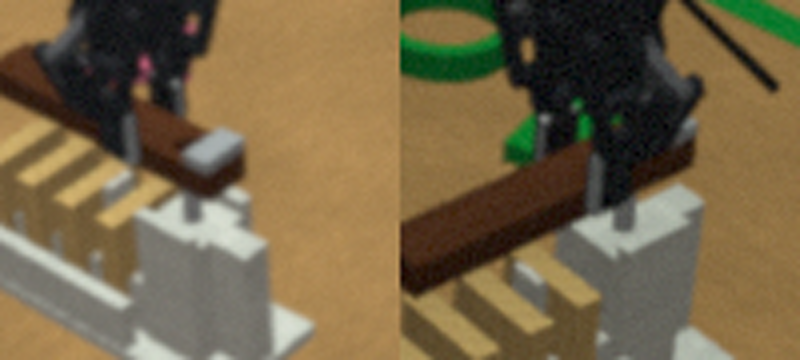

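Aligned over the pin. Lower gradually.

>>> {"fn": "arm_command", "kwargs": {"increments": [0, 0, 0, 0, 0.4, 0, 1, 0, 0, 0, 0, 0.4, 0, 1, 0, 0, 0, 0, 0.2, 0, 1, 0, 0, 0, 0, 0, 0, 1]}}

```text
clock: 80.3
position: [0.5462, -0.212, 0.2991]
ee_rot: [0.533, -0.533, -0.465, 0.465]
contact_force: [0.2, -0.6, -0.7]
width: 0.031
```

>>> {"fn": "arm_command", "kwargs": {"increments": [0, 0, 0, 0, 0.5, 0, 1, 0, 0, 0, 0, 0.6, 0, 1, 0, 0, 0, 0, 0.6, 0, 1, 0, 0, 0, 0, 0.5, 0, 1, 0, 0, 0, 0, 0.2, 0, 1, 0, 0, 0, 0, 0, 0, 1]}}

```text
clock: 81.05
position: [0.5463, -0.2121, 0.2752]
ee_rot: [0.533, -0.533, -0.465, 0.465]
contact_force: [0.0, 0.7, -1.5]
width: 0.0307
```

```bash
python3 - <<'E'
from h import *
s,p,R=st();print(p,s['contact_force'].round(1))
a=vision.get_image('scene')[:,:,::-1][230:320,220:320];b=vision.get_image('side')[:,:,::-1][220:310,350:450]
cv2.imwrite('pics/c54.png',cv2.resize(cv2.hconcat([a,b]),None,fx=4,fy=4,interpolation=cv2.INTER_CUBIC))
E
```

```text
[ 0.54626549 -0.21205364  0.2752091 ] [ 0.   0.7 -1.5]
```

View pics/c54.png

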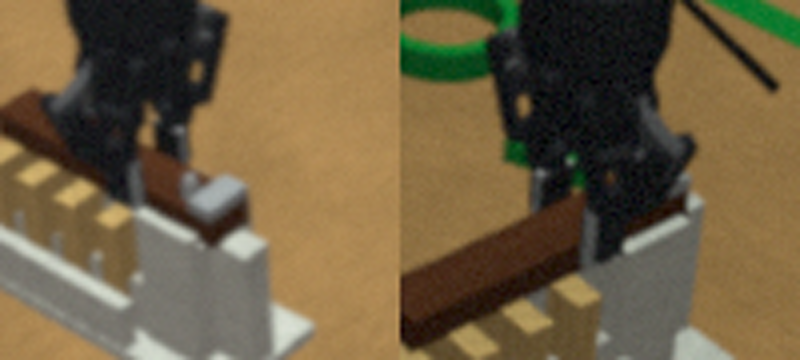

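>>> {"fn": "arm_command", "kwargs": {"increments": [0, 0, 0, 0, 0.15, 0, 1, 0, 0, 0, 0, 0.05, 0, 1, 0, 0, 0, 0, 0, 0, 1]}}

```text
clock: 81.53
position: [0.5463, -0.2121, 0.274]
ee_rot: [-0.532, 0.533, 0.465, -0.465]
contact_force: [-0.7, 0.2, 2.6]
width: 0.0311
```

>>> {"fn": "arm_command", "kwargs": {"increments": [0, 0, 0, 0, 0.05, 0, 1, 0, 0, 0, 0, 0, 0, 1, 0, 0, 0, 0, 0, 0, 0.6, 0, 0, 0, 0, 0, 0, 0.3, 0, 0, 0, 0, 0, 0, 0, 0, 0, 0, 0, 0, 0, 0, 0, 0, 0, 0, -1.5, 0, 0, 0, 0, 0, 0, -3.5, 0, 0]}}

```text
clock: 82.52
position: [0.5458, -0.2119, 0.3227]
ee_rot: [0.534, -0.532, -0.465, 0.465]
contact_force: [-0.4, -1.1, 0.4]
width: 0.0854
```

>>> {"fn": "arm_command", "kwargs": {"increments": [0, 0, 0, 0, -4, 0, 0, 0, 0, 0, 0, -4, 2, 0, 0, 0, 0, 0, -3, 4, 0, 0, 0, 0, 0, 0, 3, 0, 0, 0, 0, 0, 0, 0, 0, 0, 0, 0, 0, 0, 0, 0]}}

```text
clock: 83.28
position: [0.4575, -0.2001, 0.4335]
ee_rot: [-0.532, 0.533, 0.465, -0.465]
contact_force: [-0.0, -0.3, -0.2]
width: 0.0855
```

```bash
python3 snap.py wrist w55; python3 - <<'E'
from h import *
s,p,R=st();print(p,s['contact_force'].round(1))
A=vision.get_image('scene')[:,:,::-1];a=A[220:330,200:310];B=vision.get_image('side')[:,:,::-1];b=B[230:340,330:440]
cv2.imwrite('pics/c55.png',cv2.resize(cv2.hconcat([a,b]),None,fx=3.6,fy=3.6,interpolation=cv2.INTER_CUBIC)); cv2.imwrite('pics/sc55.png',A)
E
```

```text
83.275 [ 0.4575 -0.2001  0.4335] [[0.135, 0.002, -0.991], [0.991, -0.001, 0.135], [-0.0, -1.0, -0.002]] [-0.552  0.145  1.607  0.     1.387 -1.987] 0.08547085865237015 [-0.   -0.34 -0.21]
[ 0.45780933 -0.20015326  0.43309884] [ 0.1 -0.4 -0.4]
```

View pics/c55.png

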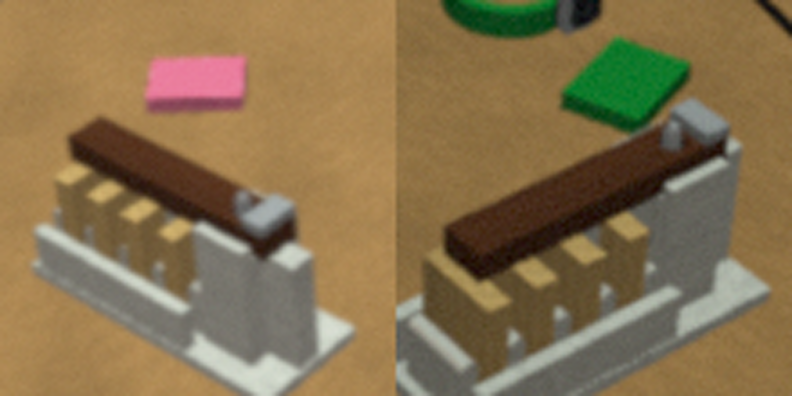

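View pics/w55.png

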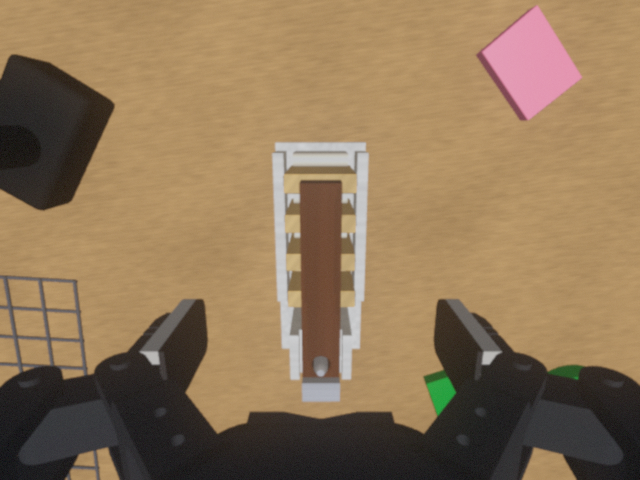

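View pics/sc55.png

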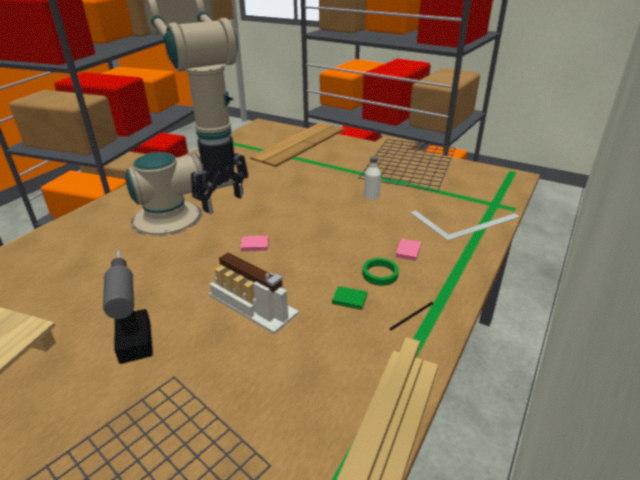

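```bash
python3 -c "
from rig import ticket
print(ticket.sign_off())"
```

```text
the job is handed in; nothing more can be done
None
```

I turned the keeper around, stood all four pale samples on their short ends in the rack, one to a slot, and refitted the keeper with its long end over them. I handed the job in at about 83 s; the sign-off gives no verdict.

**Samples:** Each was picked up flat, stood upright on the table, gripped again from above and lowered into its slot. One was knocked aside by about 45 mm along the way, so I measured it again before picking it up.

**Last checks:**
- The wrist, scene and side views after release show all four samples upright in their slots.
- They also show the keeper flat between the cheeks with the pin through its hole. Its long end is within about 1 px of where it started.
- I felt light contact with the post as the keeper went home.
- The robot touches nothing, and the drill, bottle and tape roll look unmoved in the scene picture.

**Disagreements:** While I held the keeper before the last refit, two ways of measuring the hole's distance from the grip differed by about 3 mm. Redone in the gripper's own frame, they agreed with the first grip to about 1 mm, and the keeper went on without side force. No check failed.

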